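# Load the bread-tile warmer and reject broken tiles

## Robot

A 7-joint arm with a two-finger parallel gripper is mounted at the origin on the work surface. World frame = base frame: x ahead of the robot, y to its left, z up, the work surface at z = 0. Lengths are in m, angles in rad, forces in N, time in s.
With the tool pointing down it reaches from about 0.4 to 0.875 m from the base axis. Payload 6.5 kg.
Tool frame: the origin (TCP) lies midway between the tips of the shut fingers; the grasp point (between the pads) lies 19 mm behind it (robot.hold_point_z is the distance from the TCP to the grasp point, in m); z points along the fingers, y is the direction in which the jaws open and shut (so a half turn about z gives the same grasp; the last joint's range is limited). The gripper opens to 88 mm and grips with 3 to 60 N. Pads are 18 mm wide; open, the fingers measure 123 mm over their backs; the gripper's body (75 mm by 187 mm) begins 45 mm behind the grasp point.
Start: joints at [-1.349, 0.536, -0.004, 1.538, 0.003, 1.067, -0.071], TCP at [0.184, 0.623, 0.214] pointing down, gripper open.
Joint ranges: [-2.7, 2.7], [-0.37, 2.16], [-1.27, 1.26], [0.24, 2.4], [-1.31, 4.45], [0.19, 1.91], [-2.76, 2.76]. Speed limits (rad/s): [2.39, 2.39, 3.14, 3.14, 3.14, 3.14, 3.14].

## Interface

Orientations are given as a unit quaternion [w, x, y, z].
In Python, from bench import robot gives the robot as it stands.
- The arm moves only by the tool drive_tool, never from a script. Its argument "plan" is a list of rows, each a list of 6 numbers: the shift along the tool's x, y, z in m, then the turn, a rotation vector about the tool's x, y, z in degrees. In form: [[dx, dy, dz, rx, ry, rz], ...]. A call has 1 to 8 rows; each row is the pose to reach, as a shift and turn from the pose commanded when the call began, along the tool's axes at that moment; what a row does not reach only later rows make up. A row lasts 1/8 s, in which the tool goes at most 62.5 mm and 10.7 degrees, less where a joint would pass 70% of its speed; a pose out of reach is approached as far as the arm can. A call with a gripper value outside its range is refused whole. "fingers" is the gripper's target within -1 to 1 (fully open at 1, half-way at 0, shut at -1), set as the call begins (left out, the last holds). The fingers move at their own pace and stop on an object; "newtons" is the grip in N (left out, the last holds). Time passes only in rows, so rows that repeat a pose let the fingers close. It gives the time, the measured TCP pose, the force and the opening at its end, in the units of the state.
- robot.read_state(): the state, without advancing time (a new reading comes with each control period).
- robot.capture(name): name is "scene" or "top"; returns the picture (400x640x3 uint8, blue, green, red); there is no depth.
- robot.camera_model(name): a dict with "fov_y" (degrees; the focal length in pixels is half the picture's height over the tangent of half this angle, whatever the lens; pixels are square), "cx", "cy" (the principal point, pixels), "origin" and "orientation" of the camera in the world. Camera axes: x right, y down, z forward; pixel columns grow to the right and rows downward; lengths in m; the calibration is good to about 2 mm. A picture is of the moment at which its call begins. camera_model takes no time and is no camera call.
- robot.finish_job(): hands the job in, once; it reports no verdict.
The state is a dict: "clock": time; "joint_pos": joint angles; "qd": joint speeds; "effort": joint torques, N m; "position": TCP position; "orientation": TCP orientation; "ft_force": force on the tool from outside, world axes, zero at the start; "wrist_torque": the same for the moment, N m; "opening": finger opening in m.
Only numpy, scipy, OpenCV 4.12 (cv2) and the standard library are available. Lean on these libraries where they do the work, as an engineer would, in place of code of your own. Each camera call takes 0.05 s, during which the arm holds its last target. There are 200 camera calls.

## Task

The warmer is hot, so draw its tray out to the stop with the hook in the finger hole, then lay every warming tile that still has the boss on its underside glazed face down, flat on the tray, and put any tile whose boss is missing into the plywood crate. Then, with the hook in the finger hole again, push the loaded tray fully home, and lay the hook flat back on its board, leaving the lunch things where they are.

Things in the scene. Friction and masses are not known exactly. Their poses are not given: they have to be found in the camera images.
- warmer: countertop tile warmer, fixed, brushed-metal cabinet 260 deep (x) x 360 wide (y) x 152 mm high, origin at the centre of its underside, front to its own -x, which faces about world -y. A slot 320 wide, from 34 to 100 above the table, opens in the front; above it is the hood
- tray (a joint): how far the steel tray is drawn out of the warmer along the warmer's own -x: 0 fully home, 0.15 at its stop (m). It slides with about 2.5 N of friction and stays where it is left
- tray_mid (a point): centre of the tray's floor, on its upper face, 45 mm above the table; moves with the tray; x inwards (as the warmer's), y along the front. Floor 200 (x) x 304 (y), a lip 3 thick and 10 high on all four edges. At the stop the front 150 (x -100 to +50) is outside the warmer; home, its front edge is level with the warmer's front
- tray_hole (a point): centre of the round finger hole, 26 mm across, at the upper face of the tray's pull tab, 45 above the table. The tab is a level steel tongue 4 thick, 56 wide, standing out 50 from the middle of the tray's front; the hole is 28 from the tray's front edge, with free space below it
- hook: tray hook, 0.10 kg: dark wood handle 100 (x) x 24 (y) x 34 mm high; from its +x end a steel rod 8 thick runs forward, its axis 29 above the underside, and turns straight down 105 ahead of the handle's centre, to end level with the underside (25 clear below the rod). Origin: centre of the handle's underside, x to the hooked end. It lies upright, tip down
- hook_tip (a point): lower end of the hook's down-turned tip, at (105, 0, 0) mm in the hook's frame
- hook_board: low wooden board where the hook lives, fixed, 220 (x) x 64 (y) x 6 high, origin at the centre of its underside; the hook lies along its x, centred 25 towards -x
- crate: open plywood crate for rejected tiles, fixed, 160 (x) x 180 (y) x 45 high outside, walls 6 and floor 6 thick, empty at the start; origin at the centre of its underside
- tile_a: fired-clay tile, white glazed face, 60 (x) x 84 (y) x 26 mm (z), 0.18 kg, face up at the start. Flat sides. Hollow back: a rim 6 wide, 14 high round a recess. A sound tile has a round boss, 22 across, 10 high, in the middle of the recess, short of the rim's edge; a broken one has none. Origin: centre of the underside, level with the rim's edge; z to the glazed face. May be absent (None)
- tile_a_mid (a point): tile_a: point in the middle of its underside, on whatever surface is there: on the boss's end face, 4 mm from the origin along the tile's z, if it has its boss; on the recess's ceiling, 14 mm from the origin, if the boss is missing
- tile_b: fired-clay tile, white glazed face, 60 (x) x 84 (y) x 26 mm (z), 0.18 kg, face up at the start. Flat sides. Hollow back: a rim 6 wide, 14 high round a recess. A sound tile has a round boss, 22 across, 10 high, in the middle of the recess, short of the rim's edge; a broken one has none. Origin: centre of the underside, level with the rim's edge; z to the glazed face. May be absent (None)
- tile_b_mid (a point): tile_b: point in the middle of its underside, on whatever surface is there: on the boss's end face, 4 mm from the origin along the tile's z, if it has its boss; on the recess's ceiling, 14 mm from the origin, if the boss is missing
- tile_c: fired-clay tile, white glazed face, 60 (x) x 84 (y) x 26 mm (z), 0.18 kg, face up at the start. Flat sides. Hollow back: a rim 6 wide, 14 high round a recess. A sound tile has a round boss, 22 across, 10 high, in the middle of the recess, short of the rim's edge; a broken one has none. Origin: centre of the underside, level with the rim's edge; z to the glazed face. May be absent (None)
- tile_c_mid (a point): tile_c: point in the middle of its underside, on whatever surface is there: on the boss's end face, 4 mm from the origin along the tile's z, if it has its boss; on the recess's ceiling, 14 mm from the origin, if the boss is missing
- tile_d: fired-clay tile, white glazed face, 60 (x) x 84 (y) x 26 mm (z), 0.18 kg, face up at the start. Flat sides. Hollow back: a rim 6 wide, 14 high round a recess. A sound tile has a round boss, 22 across, 10 high, in the middle of the recess, short of the rim's edge; a broken one has none. Origin: centre of the underside, level with the rim's edge; z to the glazed face. May be absent (None)
- tile_d_mid (a point): tile_d: point in the middle of its underside, on whatever surface is there: on the boss's end face, 4 mm from the origin along the tile's z, if it has its boss; on the recess's ceiling, 14 mm from the origin, if the boss is missing
- bowl: white ceramic rice bowl, 116 wide, 60 high (mm), loose, belongs to the lunch table and stays where it is; origin at the centre of its underside
- sauce_dish: small white sauce dish, 72 wide, 22 high (mm), loose, belongs to the lunch table and stays where it is; origin at the centre of its underside
- tea_cup: blue tea cup, 70 wide, 65 high (mm), loose, belongs to the lunch table and stays where it is; origin at the centre of its underside
- sauce_jar: amber sauce jar, 56 wide, 70 high (mm), loose, belongs to the lunch table and stays where it is; origin at the centre of its underside
- spoon: steel spoon, 170 long, lying flat (mm), loose, belongs to the lunch table and stays where it is; origin at the centre of its underside
Mind the look-alikes: they are no part of the job. Leave any red look-alike of the tile_c alone.

How it is judged:
By the outcome, as a careful person would: the job done as asked, in the order asked, and still so for the second after the job is handed in, with the robot touching nothing.
Of tile_a, tile_b, tile_c, tile_d only 3 to 4 are there at a start; the rules pass over those that are not, and their reading is None.
At some moment in a run one of tile_a, tile_b, tile_c, tile_d may be knocked a few centimetres aside while the robot is not near it.
It also fails if it takes over 210 s, if anything falls off the work surface, if the arm or the gripper's body presses on something with over 40 N, if the wrist force passes 120 N, or if a joint passes its speed limit or range.

## Working session

There is one attempt and no reset: what is moved stays moved. The work goes in short steps, Python scripts to look and compute and a tool call to move; the robot and the scene stay as the last step left them, time stands still between calls to the robot, and variables do not carry over. Pictures are saved under pics/ and viewed, about 12 in all and at most 16, crops included, and the job is handed in when it is done.

Besides the shell and the picture viewer there is one more tool, called after ">>>" as a command line: name --pt "numbers of a row" for each row, then --argument value for the rest. drive_tool: Moves the arm, as the interface text tells. Its arguments: {"type":"object","properties":{"plan":{"type":"array"},"fingers":{"type":"number"},"newtons":{"type":"number"}},"required":["plan"]}

```bash
ls; mkdir -p pics; python3 - <<'E'
from bench import robot
import cv2
s=robot.read_state();print(s)
for n in("scene","top"):
    print(robot.camera_model(n)); cv2.imwrite(f"pics/{n}0.png",robot.capture(n))
print([x for x in dir(robot) if x[0]!='_'],robot.hold_point_z)
E
```

```text
pics
{'clock': 0.0, 'joint_pos': array([-1.34918108,  0.53717354, -0.00446053,  1.53884805,  0.00259763,
        1.06726636, -0.07121745]), 'qd': array([ 0.00127256, -0.00013233,  0.001768  ,  0.00096622,  0.00171514,
        0.00052689,  0.00055536]), 'effort': array([ 2.13052631e-04, -5.70977318e+01,  9.90847461e-01, -2.51609910e+01,
       -5.62525028e-02,  1.74800120e-02,  1.35812916e-04]), 'position': array([0.18433078, 0.62264941, 0.21334388]), 'orientation': array([-6.60024632e-05,  1.43375693e-01,  9.89667973e-01, -8.42175083e-04]), 'ft_force': array([-0.50768221, -0.46661939,  0.74905339]), 'wrist_torque': array([0.03712643, 0.01795996, 0.01137089]), 'opening': 0.08825023831070895}
{'fov_y': 43.25835988778989, 'cx': 321.85574330912027, 'cy': 199.71449423375608, 'origin': array([ 1.45004417, -0.50063675,  0.9300796 ]), 'orientation': array([-0.35908134,  0.78736036,  0.45234931, -0.21564872])}
{'fov_y': 57.551911381921435, 'cx': 316.2998692250152, 'cy': 196.99802950997312, 'origin': array([0.44761427, 0.02125418, 1.20494255]), 'orientation': array([-0.01982181,  0.71703081, -0.69588831,  0.03483347])}
['IKError', 'camera_model', 'capture', 'finish_job', 'hold_point_z', 'read_state'] 0.0187
```

View pics/scene0.png

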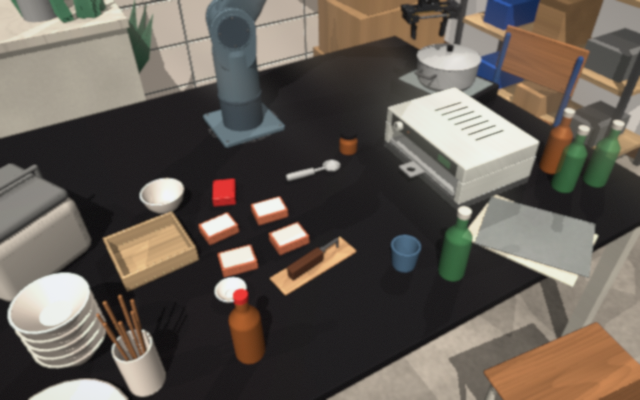

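View pics/top0.png

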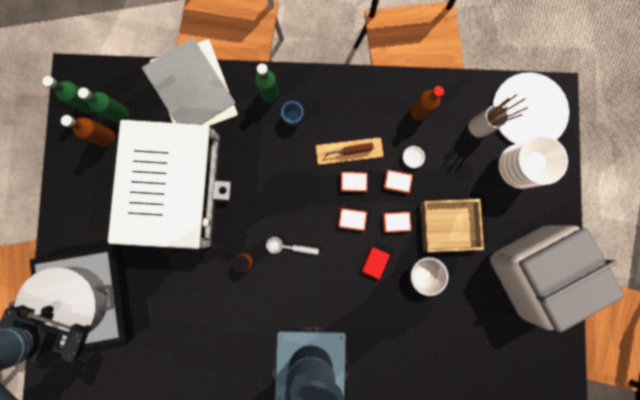

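The scene picture shows four white tiles around (220–290, 210–260), the red look-alike at (224,191), the hook on its board at (313,263), the crate at (150,250) and the tab at (410,170). In the top view the tiles are at about (354,182), (398,181), (352,219) and (397,222). The hook board is at (349,150), the tab at (222,190) and the crate at (453,226).

```bash
cat > h.py <<'E'
from bench import robot
import cv2, numpy as np
from scipy.spatial.transform import Rotation as R
def rot(q): return R.from_quat(np.r_[q[1:],q[0]])
class Cam:
    def __init__(s,n):
        m=robot.camera_model(n); s.n=n; s.f=200/np.tan(np.radians(m['fov_y']/2)); s.c=np.array([m['cx'],m['cy']])
        s.o=np.array(m['origin']); s.R=rot(m['orientation']).as_matrix()
    def ray(s,uv,z):
        uv=np.atleast_2d(uv).astype(float)
        d=np.c_[(uv-s.c)/s.f,np.ones(len(uv))]@s.R.T
        return s.o+d*((z-s.o[2])/d[:,2])[:,None]
    def pix(s,p):
        q=(np.atleast_2d(p)-s.o)@s.R; return q[:,:2]/q[:,2:]*s.f+s.c
S,T=Cam("scene"),Cam("top")
def white(img):
    h=cv2.cvtColor(img,cv2.COLOR_BGR2HSV); return cv2.inRange(h,(0,0,150),(180,60,255))
def blobs(mask,lo,hi):
    out=[]
    for c in cv2.findContours(mask,cv2.RETR_EXTERNAL,cv2.CHAIN_APPROX_NONE)[0]:
        if lo<cv2.contourArea(c)<hi: out.append(c[:,0,:])
    return out
def tiles(imT,imS):
    for cam,im,rg in((T,imT,(60,900)),(S,imS,(100,1200))):
        for c in blobs(white(im),*rg):
            w=cam.ray(c,.026)[:,:2]*1000
            (x,y),(a,b),an=cv2.minAreaRect(w.astype(np.float32))
            if a>b: a,b,an=b,a,an+90
            if 35<a<90 and 55<b<100: print(cam.n,c.mean(0).round(),'xy',round(x,1),round(y,1),'size',round(a),round(b),'yaw(long from y)',round((an+90)%180-90,1))
def tool():
    s=robot.read_state(); print('t',round(s['clock'],2),'pos',s['position'].round(4),'q',s['joint_pos'].round(2)); M=rot(s['orientation']).as_matrix(); print(M.round(4)); return s['position'],M
E
python3 - <<'E'
from h import *
imT,imS=cv2.imread('pics/top0.png'),cv2.imread('pics/scene0.png')
tiles(imT,imS)
up=lambda im,x,y,w,h,k:cv2.resize(im[y:y+h,x:x+w],(w*k,h*k),interpolation=cv2.INTER_CUBIC)
A=up(imT,310,130,80,40,5);B=up(imT,195,165,50,50,4);C=up(imS,265,230,100,65,4);D=up(imS,390,150,50,40,5)
cv=np.zeros((500,660,3),np.uint8)
cv[:200,:400]=A;cv[:200,410:610]=B;cv[210:470,:400]=C;cv[210:410,410:660]=D
cv2.imwrite('pics/m1.png',cv)
E
```

```text
top [ 18. 385.] xy -67.0 905.2 size 48 83 yaw(long from y) 89.8
top [104. 328.] xy 116.6 660.2 size 83 92 yaw(long from y) 11.7
top [397. 222.] xy 466.1 -268.3 size 52 75 yaw(long from y) 1.7
top [352. 219.] xy 471.8 -121.6 size 52 75 yaw(long from y) -6.4
top [354. 181.] xy 595.5 -124.0 size 52 72 yaw(long from y) 1.1
top [398. 181.] xy 600.7 -268.9 size 52 75 yaw(long from y) -9.6
top [413. 157.] xy 683.1 -318.9 size 70 70 yaw(long from y) -89.4
top [362.  53.] xy 1041.1 -134.1 size 61 94 yaw(long from y) -87.7
scene [229. 288.] xy 685.8 -323.9 size 63 71 yaw(long from y) 26.2
scene [237. 256.] xy 602.4 -270.0 size 51 74 yaw(long from y) -10.5
scene [288. 234.] xy 597.6 -125.4 size 51 74 yaw(long from y) -0.5
scene [217. 224.] xy 469.4 -268.9 size 53 75 yaw(long from y) 4.8
scene [268. 206.] xy 473.4 -123.0 size 54 75 yaw(long from y) -6.6
scene [412. 168.] xy 536.4 316.4 size 51 55 yaw(long from y) 88.9
scene [630. 165.] xy 858.1 880.3 size 38 79 yaw(long from y) 84.4
```

View pics/m1.png

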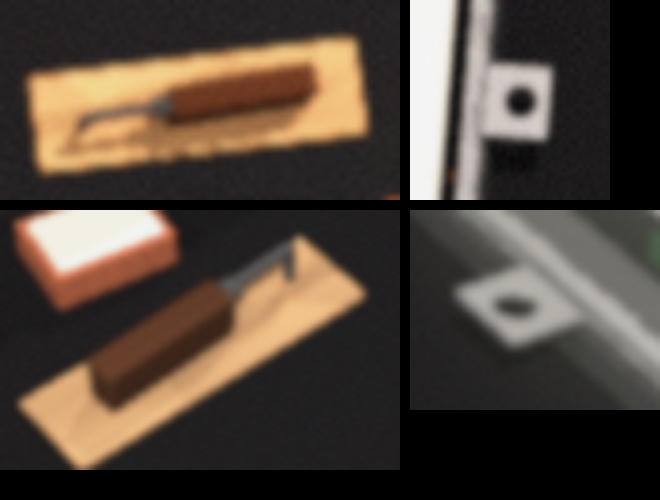

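The montage shows the handle's top corners, the board's corners, and the hole at top (222.5,190) and scene (411.4,169.2). The two cameras agree on the tiles to about 3 mm.

```bash
python3 - <<'E'
from h import *
mm=lambda a:(a[:,:2]*1000).round(1).tolist()
A=lambda l:np.array(l)/5+[310,130]-.4
C=lambda l:(np.array(l)-[0,210])/4+[265,230]-.4
hd=T.ray(A([[168,97],[175,122],[318,92],[313,65]]),.040);print('handle top',mm(hd),hd.mean(0))
b=T.ray(A([[28,75],[355,38],[368,133],[40,172]]),.006);print('board top',mm(b),b.mean(0))
b=S.ray(C([[20,404],[82,470],[365,294],[298,236]]),.006);print('board scene',mm(b),b.mean(0))
h=S.ray(C([[92,357],[116,370+0],[233,291+0],[212,280]]),.040);print('handle scene~',mm(h),h.mean(0))
d=b[[2,3]].mean(0)-b[[0,1]].mean(0);print('board dir scene',np.degrees(np.arctan2(d[1],d[0])))
print('tip scene',mm(S.ray(C([[290,282]]),.006)),'tip top (rod z.035)',mm(T.ray(A([[80,128]]),.035)))
print('hole top',mm(T.ray([[222.1,189.6]],.045)),'scene',mm(S.ray([[411,168.8]],.045)))
# tab outer corners
B=lambda l:(np.array(l)-[410,0])/4+[195,165]-.4
print('tab corners',mm(T.ray(B([[554,65],[552,141],[484,66],[482,139]]),.045)))
imT=cv2.imread('pics/top0.png')
# warmer top: corners
m=white(imT);cs=[c for c in blobs(m,5000,50000)]
for c in cs:
    r=cv2.minAreaRect((T.ray(c,.152)[:,:2]*1000).astype(np.float32));print('warmer?',c.mean(0),r)
hsv=cv2.cvtColor(imT,cv2.COLOR_BGR2HSV);m=cv2.inRange(hsv,(10,60,100),(30,200,255))
for c in blobs(m,800,8000):
    for z in(.045,.006):print('wood',c.mean(0),z,cv2.minAreaRect((T.ray(c,z)[:,:2]*1000).astype(np.float32)))
E
```

```text
handle top [[697.2, -85.0], [680.9, -89.9], [703.8, -182.7], [721.5, -179.1]] [ 0.70086716 -0.13417022  0.04      ]
board top [[716.2, 5.9], [748.9, -212.9], [684.6, -222.7], [651.1, -4.0]] [ 0.70019635 -0.10842265  0.006     ]
board scene [[690.6, -224.6], [754.0, -215.0], [719.4, 1.8], [653.5, -7.4]] [ 0.70439538 -0.11129117  0.006     ]
handle scene~ [[707.4, -182.6], [723.6, -175.1], [703.3, -84.3], [688.7, -90.8]] [ 0.70573005 -0.13319034  0.04      ]
board dir scene 99.37218814247629
tip scene [[686.4, -33.4]] tip top (rod z.035) [[675.9, -28.6]]
hole top [[552.2, 298.3]] scene [[556.9, 295.1]]
tab corners [[581.1, 272.7], [520.3, 271.4], [578.5, 328.1], [520.2, 326.7]]
warmer? [526.48753463 127.32963989] ((754.7925415039062, -637.1746826171875), (343.4579772949219, 255.6082305908203), 15.136290550231934)
warmer? [575.00349345 147.97030568] ((667.037353515625, -713.8128051757812), (983.3853149414062, 574.6693115234375), 2.491762638092041)
warmer? [121.91821561 128.17596035] ((724.193603515625, 579.668212890625), (739.2828369140625, 679.4556884765625), 5.416266441345215)
wood [6
[... 975 characters left out ...]
3203)
wood [349.23952096 150.53892216] 0.006 ((700.0817260742188, -108.52589416503906), (71.49636840820312, 225.2890625), 8.957758903503418)
wood [413.78742515  34.31137725] 0.045 ((1077.590087890625, -309.420654296875), (240.7296905517578, 317.8921203613281), 8.561114311218262)
wood [413.78742515  34.31137725] 0.006 ((1098.771484375, -320.5386962890625), (248.8236846923828, 328.5804443359375), 8.561114311218262)
wood [230.02839117  26.57728707] 0.045 ((1084.896484375, 307.749267578125), (211.66909790039062, 334.8228759765625), 0.062427010387182236)
wood [230.02839117  26.57728707] 0.006 ((1106.3236083984375, 317.38189697265625), (218.78594970703125, 346.0802917480469), 0.062391649931669235)
```

```bash
cat >> h.py <<'E'
def M(psi,th=0):
    p,t=np.radians([psi,th]); y=np.array([np.cos(p),np.sin(p),0]); e=np.array([-np.sin(p),np.cos(p),0])
    z=np.sin(t)*e-np.cos(t)*np.array([0,0,1]); return np.c_[np.cross(y,z),y,z]
def plan(wps):
    """wps: (label, tcp xyz m, psi, theta); prints tool-frame row per waypoint and rows needed"""
    p,m=tool()
    for l,q,psi,th in wps:
        q=np.array(q);n=M(psi,th); d=m.T@(q-p); r=R.from_matrix(m.T@n).as_rotvec(degrees=True)
        k=max(np.linalg.norm(d)/.0625,np.linalg.norm(r)/10.7)
        print(l,np.round(d,3).tolist()+np.round(r,1).tolist(),'rows',round(k,1)); p,m=q,n
def hp(c,psi,th): # tcp for grasp/hold centre c
    return np.array(c)+robot.hold_point_z*M(psi,th)[:,2]
E
python3 - <<'E'
from h import *
# warmer front-top edge yaw from hood corners picked in first top view
c=T.ray([[118,121],[210,124],[200,247],[110,243]],.152)[:,:2];print(c.round(3).tolist())
d=c[1]-c[2];print('front dir deg',np.degrees(np.arctan2(d[1],d[0])),'depth',np.linalg.norm(c[0]-c[1]),'w',np.linalg.norm(d))
plan([('above',(.703,-.134,.16),13,0),('down',(.703,-.134,.014),13,0)])
E
```

```text
[[0.734, 0.584], [0.734, 0.317], [0.376, 0.327], [0.381, 0.581]]
front dir deg -1.5951814121825671 depth 0.26650113847836987 w 0.35783820400162936
t 0.1 pos [0.1844 0.6227 0.2135] q [-1.35  0.54 -0.    1.54  0.    1.07 -0.07]
[[-9.589e-01  2.838e-01 -3.000e-04]
 [ 2.838e-01  9.589e-01 -1.500e-03]
 [-1.000e-04 -1.500e-03 -1.000e+00]]
above [-0.712, -0.578, 0.054, -0.1, 0.1, 60.5] rows 14.7
down [0.0, 0.0, 0.146, 0.0, 0.0, 0.0] rows 2.3
```

>>> drive_tool --pt "-0.356 -0.289 0.02 0 0 30" --pt "-0.356 -0.289 0.02 0 0 30" --pt "-0.356 -0.289 0.02 0 0 30" --pt "-0.356 -0.289 0.02 0 0 30" --pt "-0.356 -0.289 0.02 0 0 30" --pt "-0.356 -0.289 0.02 0 0 30" --pt "-0.356 -0.289 0.02 0 0 30" --pt "-0.356 -0.289 0.02 0 0 30" --fingers 1

```text
clock: 1.1
position: [0.4456, 0.2408, 0.194]
orientation: [0.0, 0.397, 0.918, -0.001]
ft_force: [0.5, 0.4, -0.5]
opening: 0.0882
```

```bash
python3 - <<'E'
from h import *
plan([('above',(.703,-.134,.16),13,0),('down',(.703,-.134,.014),13,0)])
E
```

```text
t 1.1 pos [0.4456 0.2408 0.194 ] q [-0.79  0.32  0.25  1.94 -0.1   0.89  0.26]
[[-6.843e-01  7.292e-01  3.000e-04]
 [ 7.292e-01  6.843e-01 -1.600e-03]
 [-1.300e-03 -9.000e-04 -1.000e+00]]
above [-0.449, -0.069, 0.035, -0.0, 0.1, 30.2] rows 7.3
down [0.0, 0.0, 0.146, 0.0, 0.0, 0.0] rows 2.3
```

>>> drive_tool --pt "-0.449 -0.069 0.035 0 0 30.2" --pt "-0.449 -0.069 0.035 0 0 30.2" --pt "-0.449 -0.069 0.035 0 0 30.2" --pt "-0.449 -0.069 0.035 0 0 30.2" --pt "-0.449 -0.069 0.035 0 0 30.2" --pt "-0.449 -0.069 0.035 0 0 30.2" --pt "-0.449 -0.069 0.035 0 0 30.2" --pt "-0.449 -0.069 0.035 0 0 30.2"

```text
clock: 2.1
position: [0.7032, -0.1334, 0.1581]
orientation: [0.001, 0.622, 0.783, -0.001]
ft_force: [0.2, 0.5, 0.2]
opening: 0.0882
```

>>> drive_tool --pt "0 0 0.04 0 0 0" --pt "0 0 0.08 0 0 0" --pt "0 0 0.12 0 0 0" --pt "0 0 0.146 0 0 0" --pt "0 0 0.146 0 0 0"

```text
clock: 2.72
position: [0.7013, -0.1276, 0.0111]
orientation: [-0.002, 0.62, 0.784, -0.001]
ft_force: [0.8, 1.0, 0.3]
opening: 0.0882
```

```bash
python3 - <<'E'
from h import *
tool()
a=robot.capture("top")[110:190,290:410];b=robot.capture("scene")[200:300,250:400]
cv=np.zeros((500,610,3),np.uint8)
cv[:240,:360]=cv2.resize(a,None,fx=3,fy=3,interpolation=2);cv[250:500,:375]=cv2.resize(b,None,fx=2.5,fy=2.5,interpolation=2)
cv2.imwrite('pics/m2.png',cv)
E
```

```text
t 2.73 pos [ 0.7013 -0.1276  0.0111] q [-0.09  0.91  0.34  1.46 -0.36  0.84  0.61]
[[-2.303e-01  9.731e-01 -3.900e-03]
 [ 9.731e-01  2.303e-01  6.000e-04]
 [ 1.500e-03 -3.700e-03 -1.000e+00]]
```

View pics/m2.png

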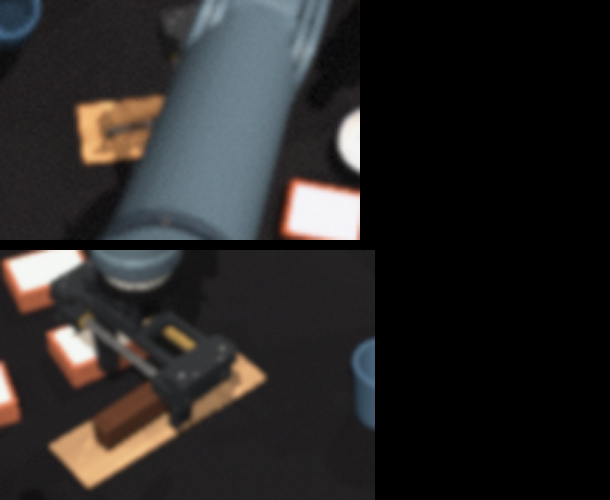

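The handle is between the jaws. The TCP sits about 6 mm further along the handle than planned, which is harmless. Closing now.

>>> drive_tool --pt "0 0 0 0 0 0" --pt "0 0 0 0 0 0" --pt "0 0 0 0 0 0" --pt "0 0 0 0 0 0" --pt "0 0 0 0 0 0" --pt "0 0 0 0 0 0" --fingers -1 --newtons 30

```text
clock: 3.58
position: [0.7029, -0.1281, 0.0132]
orientation: [-0.0, 0.62, 0.784, -0.0]
ft_force: [0.0, -0.8, 0.4]
opening: 0.0303
```

>>> drive_tool --pt "0 0 -0.04 0 0 0" --pt "0 0 -0.09 0 0 0" --pt "0 0 -0.09 0 0 0" --pt "0 0 -0.09 0 0 0"

```text
clock: 4.08
position: [0.7026, -0.1278, 0.1028]
orientation: [-0.0, 0.62, 0.784, -0.0]
ft_force: [-0.7, -0.3, -0.6]
opening: 0.0007
```

```bash
python3 - <<'E'
from h import *
tool()
a=robot.capture("top")[100:190,270:410];b=robot.capture("scene")[180:290,240:400]
cv=np.zeros((560,610,3),np.uint8)
cv[:270,:420]=cv2.resize(a,None,fx=3,fy=3,interpolation=2);cv[275:550,:400]=cv2.resize(b,None,fx=2.5,fy=2.5,interpolation=2)
cv2.imwrite('pics/m3.png',cv)
E
```

```text
t 4.08 pos [ 0.7026 -0.1278  0.1028] q [-0.12  0.79  0.38  1.44 -0.33  0.97  0.58]
[[-2.303e-01  9.731e-01 -6.000e-04]
 [ 9.731e-01  2.303e-01  4.000e-04]
 [ 5.000e-04 -5.000e-04 -1.000e+00]]
```

View pics/m3.png

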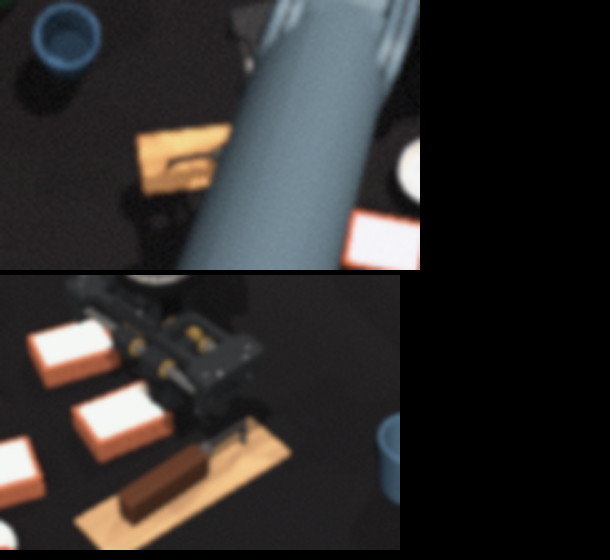

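The fingers hadn't finished closing when I lifted: they take about 1 s from fully open. The hook is still lying where it was, so I'll regrasp with a longer wait.

>>> drive_tool --pt "-0.006 -0.001 0 0 0 0" --pt "-0.006 -0.001 0 0 0 0" --pt "-0.006 -0.001 0 0 0 0" --pt "-0.006 -0.001 0 0 0 0" --pt "-0.006 -0.001 0 0 0 0" --pt "-0.006 -0.001 0.04 0 0 0" --pt "-0.006 -0.001 0.088 0 0 0" --pt "-0.006 -0.001 0.088 0 0 0" --fingers 0.1

```text
clock: 5.18
position: [0.6999, -0.1331, 0.0115]
orientation: [-0.003, 0.62, 0.784, -0.002]
ft_force: [-0.2, 0.4, 0.6]
opening: 0.0482
```

>>> drive_tool --pt "0 0 0 0 0 0" --pt "0 0 0 0 0 0" --pt "0 0 0 0 0 0" --pt "0 0 0 0 0 0" --pt "0 0 0 0 0 0" --pt "0 0 0 0 0 0" --pt "0 0 0 0 0 0" --fingers -1 --newtons 40

```text
clock: 6.05
position: [0.7018, -0.1347, 0.0169]
orientation: [-0.001, 0.621, 0.784, -0.001]
ft_force: [-8.9, 0.9, 14.8]
opening: 0.0005
```

>>> drive_tool --pt "0 0 -0.04 0 0 0" --pt "0 0 -0.09 0 0 0" --pt "0 0 -0.09 0 0 0"

```text
clock: 6.42
position: [0.7066, -0.1351, 0.1103]
orientation: [0.004, 0.62, 0.784, 0.002]
ft_force: [0.6, 0.2, 0.6]
opening: 0.0006
```

```bash
python3 - <<'E'
from h import *
p,m=tool()
c=robot.capture("scene");cv2.imwrite('pics/s4.png',c);cv2.imwrite('pics/t4.png',robot.capture('top'))
plan([('abovehole',(.5545,.186,.085),2,0),('down',(.5545,.186,.036),2,0),('pull',(.5545,.024,.036),2,0)])
E
```

```text
t 6.42 pos [ 0.7066 -0.1351  0.1103] q [-0.11  0.79  0.39  1.43 -0.33  0.98  0.59]
[[-0.2301  0.9731  0.0084]
 [ 0.9732  0.2301 -0.0015]
 [-0.0034  0.0078 -1.    ]]
t 6.53 pos [ 0.7034 -0.134   0.1056] q [-0.11  0.79  0.38  1.43 -0.33  0.98  0.59]
[[-2.303e-01  9.731e-01  7.000e-04]
 [ 9.731e-01  2.303e-01  2.000e-04]
 [-0.000e+00  7.000e-04 -1.000e+00]]
abovehole [0.346, -0.071, 0.021, 0.0, -0.0, 11.3] rows 5.7
down [0.0, 0.0, 0.049, 0.0, 0.0, 0.0] rows 0.8
pull [-0.162, -0.006, 0.0, 0.0, 0.0, 0.0] rows 2.6
```

```bash
python3 - <<'E'
import cv2,numpy as np
a=cv2.imread('pics/t4.png')[100:190,270:410];b=cv2.imread('pics/s4.png')[180:300,230:400]
cv=np.zeros((580,610,3),np.uint8)
cv[:270,:420]=cv2.resize(a,None,fx=3,fy=3,interpolation=2);cv[275:575,:425]=cv2.resize(b,None,fx=2.5,fy=2.5,interpolation=2)
cv2.imwrite('pics/m4.png',cv)
E
```

```text
(no output)
```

View pics/m4.png

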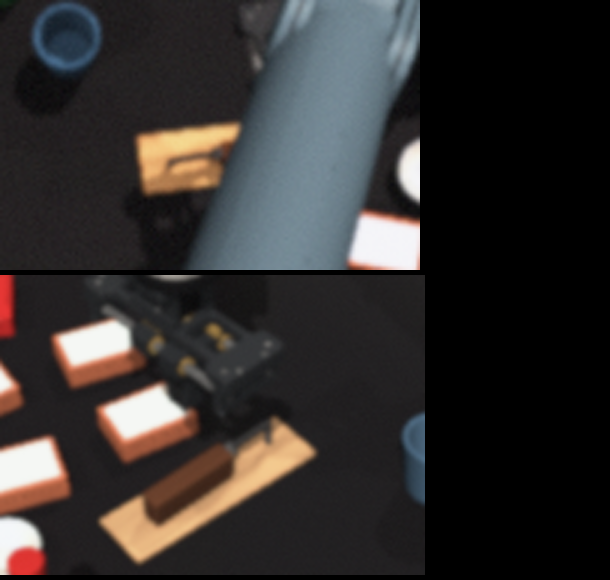

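```bash
python3 - <<'E'
from h import *
p=np.array([.7034,-.134,.1056]);m=M(13.3)
print('tcp pix scene',S.pix(p),'top',T.pix(p))
q=np.array([.7013,-.1276,.0111])
print('outer fingertip at m2',S.pix(q+m[:,1]*.053),'inner',S.pix(q-m[:,1]*.053))
print('seen scene outer tip (322,268) at z .011->',S.ray([[322,269]],.011))
E
```

```text
tcp pix scene [[303.89565215 238.08927747]] top [[361.21725284 143.09585475]]
outer fingertip at m2 [[322.10182135 276.08371438]] inner [[293.1148263 252.7420868]]
seen scene outer tip (322,268) at z .011-> [[ 0.7332466  -0.10441501  0.011     ]]
```

>>> drive_tool --pt "0 0 0 0 0 0" --pt "0 0 0 0 0 0" --pt "0 0 0 0 0 0" --pt "0 0 0 0 0 0" --pt "0 0 0 0 0 0" --pt "0 0 0.04 0 0 0" --pt "0 0 0.085 0 0 0" --pt "0 0 0.085 0 0 0" --fingers 0.1

```text
clock: 7.52
position: [0.7002, -0.1333, 0.0166]
orientation: [-0.003, 0.62, 0.784, -0.002]
ft_force: [-0.3, 0.5, -0.2]
opening: 0.0483
```

```bash
python3 - <<'E'
from h import *
cv2.imwrite('pics/c0.png',robot.capture("scene")); tool()
E
```

```text
t 7.58 pos [ 0.7024 -0.134   0.0195] q [-0.09  0.9   0.35  1.46 -0.36  0.85  0.61]
[[-2.302e-01  9.731e-01 -2.600e-03]
 [ 9.731e-01  2.302e-01  3.000e-04]
 [ 8.000e-04 -2.400e-03 -1.000e+00]]
```

>>> drive_tool --pt "0 0 0 0 0 0" --pt "0 0 0 0 0 0" --fingers -1 --newtons 30

```text
clock: 7.82
position: [0.7049, -0.1345, 0.0225]
orientation: [0.002, 0.62, 0.784, 0.001]
ft_force: [0.4, -0.2, 0.0]
opening: 0.0309
```

>>> drive_tool --pt "0 0 0 0 0 0" --pt "0 0 0 0 0 0"

```text
clock: 8.07
position: [0.7036, -0.1341, 0.0208]
orientation: [0.0, 0.62, 0.784, 0.0]
ft_force: [0.1, -0.4, -0.3]
opening: 0.0106
```

```bash
python3 - <<'E'
from h import *
cv2.imwrite('pics/c1.png',robot.capture("scene")); tool()
E
```

```text
t 8.12 pos [ 0.7035 -0.1341  0.0206] q [-0.09  0.9   0.35  1.46 -0.36  0.85  0.61]
[[-2.303e-01  9.731e-01  4.000e-04]
 [ 9.731e-01  2.303e-01 -0.000e+00]
 [-1.000e-04  4.000e-04 -1.000e+00]]
```

>>> drive_tool --pt "0 0 0 0 0 0" --pt "0 0 0 0 0 0"

```text
clock: 8.38
position: [0.7033, -0.1341, 0.0202]
orientation: [-0.0, 0.62, 0.784, -0.0]
ft_force: [0.5, -0.9, -0.1]
opening: 0.0008
```

```bash
python3 - <<'E'
from h import *
cv2.imwrite('pics/c2.png',robot.capture("scene")); tool()
k=[cv2.resize(cv2.imread(f'pics/c{i}.png')[205:295,260:350],None,fx=4,fy=4,interpolation=2) for i in range(3)]
cv2.imwrite('pics/m5.png',np.vstack([np.hstack(k[:2])[:,:720],])[:360])
cv2.imwrite('pics/m5.png',np.hstack([k[0],k[2]]))
E
```

```text
t 8.43 pos [ 0.7033 -0.1341  0.0202] q [-0.09  0.9   0.35  1.46 -0.36  0.85  0.61]
[[-2.303e-01  9.731e-01 -1.000e-04]
 [ 9.731e-01  2.303e-01 -0.000e+00]
 [-0.000e+00 -1.000e-04 -1.000e+00]]
```

View pics/m5.png

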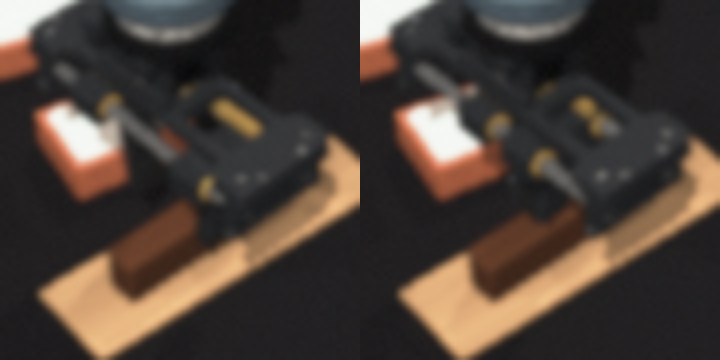

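```bash
python3 - <<'E'
from h import *
out=[]
for f,p in(('s4',(.7045,-.1343,.108)),('c2',(.7033,-.1341,.0202))):
    im=cv2.imread(f'pics/{f}.png'); x,y=S.pix(p)[0]; x0,y0=int(x)-33,int(y)-48
    c=cv2.resize(im[y0:y0+80,x0:x0+66],None,fx=6,fy=6,interpolation=2)
    c=cv2.convertScaleAbs(c,alpha=2.2,beta=20)
    cv2.drawMarker(c,(int((x-x0+.5)*6),int((y-y0+.5)*6)),(0,255,0),cv2.MARKER_CROSS,16,1); out.append(c); print(x,y)
cv2.imwrite('pics/m6.png',np.hstack(out))
E
```

```text
303.96779071626474 237.68665854027958
305.17300854501144 263.1364078502115
```

View pics/m6.png

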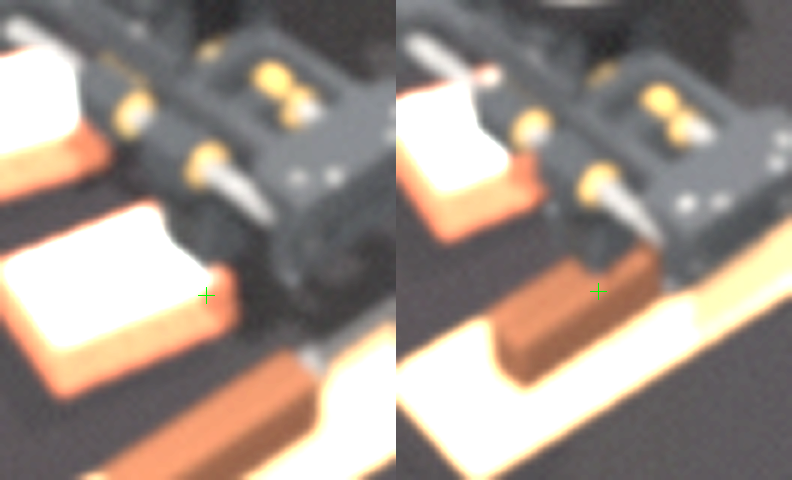

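The shut fingertips show about 20 mm above where the reported TCP projects. The contact on top of the handle (z 0.040 at reported 0.017–0.020) agrees with that. I'll go lower by that amount, watching the force.

>>> drive_tool --pt "0 0 -0.05 0 0 0" --pt "0 0 -0.05 0 0 0" --pt "0 0 -0.05 0 0 0" --pt "0 0 -0.05 0 0 0" --pt "0 0 -0.05 0 0 0" --pt "0 0 -0.05 0 0 0" --pt "0 0 -0.05 0 0 0" --pt "0 0 -0.05 0 0 0" --fingers 0.2

```text
clock: 9.43
position: [0.7033, -0.1341, 0.0702]
orientation: [-0.0, 0.62, 0.784, -0.0]
ft_force: [0.7, -0.3, 0.5]
opening: 0.0528
```

>>> drive_tool --pt "0 0 0.02 0 0 0" --pt "0 0 0.04 0 0 0" --pt "0 0 0.055 0 0 0" --pt "0 0 0.062 0 0 0" --pt "0 0 0.067 0 0 0" --pt "0 0 0.07 0 0 0" --pt "0 0 0.07 0 0 0"

```text
clock: 10.3
position: [0.7035, -0.1341, 0.0004]
orientation: [0.0, 0.62, 0.784, 0.0]
ft_force: [0.4, -1.4, 0.2]
opening: 0.0528
```

>>> drive_tool --pt "0 0 0.003 0 0 0" --pt "0 0 0.003 0 0 0" --fingers -1 --newtons 30

```text
clock: 10.55
position: [0.7033, -0.134, -0.0028]
orientation: [-0.0, 0.62, 0.784, 0.0]
ft_force: [-0.5, 0.5, 0.0]
opening: 0.0348
```

>>> drive_tool --pt "0 0 0 0 0 0" --pt "0 0 0 0 0 0" --pt "0 0 0 0 0 0" --pt "0 0 0 0 0 0" --pt "0 0 0 0 0 0"

```text
clock: 11.18
position: [0.7036, -0.1341, -0.0026]
orientation: [0.0, 0.62, 0.784, 0.0]
ft_force: [0.6, -0.0, 1.6]
opening: 0.0234
```

```bash
python3 - <<'E'
from h import *
plan([('lift',(.7033,-.134,.09),13.3,0),('abovehole',(.5545,.191,.07),0,0),('down',(.5545,.191,.0195),0,0)])
E
```

```text
t 11.18 pos [ 0.7036 -0.1341 -0.0026] q [-0.08  0.93  0.34  1.46 -0.37  0.82  0.62]
[[-2.303e-01  9.731e-01  4.000e-04]
 [ 9.731e-01  2.303e-01 -0.000e+00]
 [-1.000e-04  4.000e-04 -1.000e+00]]
lift [0.0, -0.0, -0.093, 0.0, 0.0, 0.0] rows 1.5
abovehole [0.351, -0.07, 0.02, 0.0, 0.0, 13.3] rows 5.7
down [0.0, 0.0, 0.05, 0.0, 0.0, 0.0] rows 0.8
```

>>> drive_tool --pt "0 0 -0.03 0 0 0" --pt "0 0 -0.07 0 0 0" --pt "0 0 -0.093 0 0 0" --pt "0 0 -0.093 0 0 0"

```text
clock: 11.68
position: [0.7044, -0.1344, 0.0918]
orientation: [0.001, 0.62, 0.784, 0.001]
ft_force: [0.2, -0.8, -1.6]
opening: 0.0242
```

>>> drive_tool --pt "0.05 -0.01 0.003 0 0 2" --pt "0.1 -0.02 0.005 0 0 4" --pt "0.15 -0.03 0.01 0 0 6" --pt "0.2 -0.04 0.012 0 0 8" --pt "0.25 -0.05 0.015 0 0 10" --pt "0.3 -0.06 0.018 0 0 12" --pt "0.351 -0.07 0.02 0 0 13.3" --pt "0.351 -0.07 0.02 0 0 13.3"

```text
clock: 12.68
position: [0.5504, 0.1968, 0.0679]
orientation: [-0.002, 0.704, 0.71, -0.001]
ft_force: [-1.1, -0.8, -0.7]
opening: 0.024
```

```bash
python3 - <<'E'
from h import *
p,m=tool();print(robot.read_state()['opening'])
tip=p+np.array([0,0,.0086])+m[:,0]*.105
a=robot.capture("top");b=robot.capture("scene")
print('tip est',tip)
out=[]
for cam,im in((T,a),(S,b)):
    x,y=cam.pix((.5545,.2967,.045))[0];x0,y0=int(x)-33,int(y)-40
    c=cv2.resize(im[y0:y0+80,x0:x0+66],None,fx=6,fy=6,interpolation=2)
    for q,col in((tip,(0,255,0)),(np.array([.5545,.2967,.045]),(0,0,255))):
        u=cam.pix(q)[0];cv2.drawMarker(c,(int((u[0]-x0+.5)*6),int((u[1]-y0+.5)*6)),col,cv2.MARKER_CROSS,14,1)
    out.append(c)
cv2.imwrite('pics/m7.png',np.hstack(out))
E
```

```text
t 12.68 pos [0.5504 0.1968 0.0679] q [-0.73  0.66  0.43  1.83 -0.4   0.74 -0.08]
[[-0.0084  1.     -0.0049]
 [ 1.      0.0084  0.0012]
 [ 0.0012 -0.0049 -1.    ]]
0.024043301499692703
tip est [0.54954017 0.30182117 0.07665873]
```

View pics/m7.png

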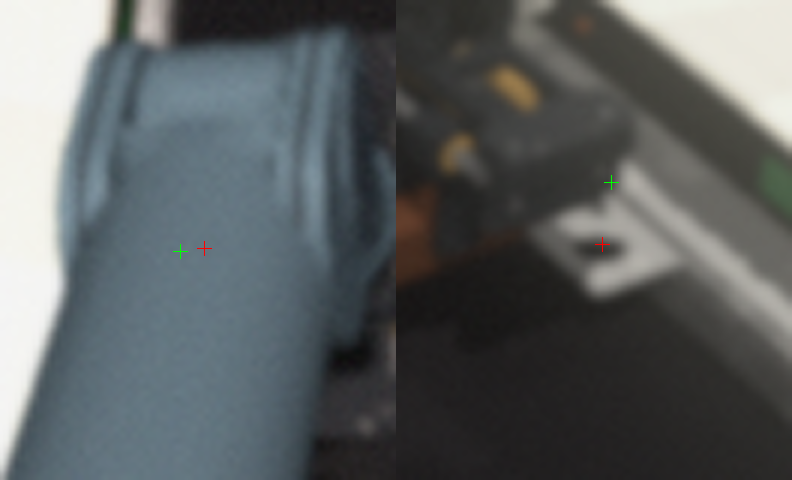

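>>> drive_tool --pt "0 0 0 0 0 0" --pt "0 0 0 0 0 0" --pt "0 0 0.012 0 0 0" --pt "0 0 0.022 0 0 0" --pt "0 0 0.03 0 0 0" --pt "0 0 0.036 0 0 0" --pt "0 0 0.038 0 0 0" --pt "0 0 0.038 0 0 0"

```text
clock: 13.78
position: [0.5545, 0.1913, 0.0322]
orientation: [0.0, 0.707, 0.707, 0.0]
ft_force: [-0.3, 0.5, -0.5]
opening: 0.024
```

>>> drive_tool --pt "0 0 0.004 0 0 0" --pt "0 0 0.008 0 0 0" --pt "0 0 0.012 0 0 0" --pt "0 0 0.012 0 0 0"

```text
clock: 14.28
position: [0.5541, 0.1912, 0.0198]
orientation: [-0.0, 0.707, 0.707, -0.0]
ft_force: [-0.6, -0.8, -0.3]
opening: 0.0234
```

>>> drive_tool --pt "-0.01 0 0 0 0 0" --pt "-0.02 0 0 0 0 0" --pt "-0.03 0 0 0 0 0" --pt "-0.04 0 0 0 0 0"

```text
clock: 14.78
position: [0.5538, 0.1508, 0.0202]
orientation: [-0.0, 0.707, 0.707, -0.0]
ft_force: [-2.4, 2.6, -1.8]
opening: 0.0241
```

>>> drive_tool --pt "-0.02 0 0 0 0 0" --pt "-0.04 0 0 0 0 0" --pt "-0.06 0 0 0 0 0" --pt "-0.08 0 0 0 0 0" --pt "-0.095 0 0 0 0 0" --pt "-0.105 0 0 0 0 0" --pt "-0.11 0 0 0 0 0"

```text
clock: 15.65
position: [0.5523, 0.0399, 0.0197]
orientation: [-0.001, 0.707, 0.707, -0.001]
ft_force: [-4.3, 1.9, -1.3]
opening: 0.0239
```

>>> drive_tool --pt "-0.005 0 0 0 0 0" --pt "-0.01 0 0 0 0 0" --pt "-0.013 0 0 0 0 0" --pt "-0.013 0 0 0 0 0"

```text
clock: 16.15
position: [0.5529, 0.0341, 0.0196]
orientation: [-0.004, 0.705, 0.709, 0.001]
ft_force: [-4.0, 15.8, -3.5]
opening: 0.0238
```

```bash
python3 - <<'E'
from h import *
plan([('centre',(.5525,.0425,.0195),0,0),('lift',(.5525,.0425,.09),0,0),('aboveboard',(.7045,-.134,.07),10,0),('down',(.7045,-.134,-.001),10,0)])
E
```

```text
t 16.15 pos [0.5529 0.0341 0.0196] q [-0.41  0.7   0.36  1.92 -0.42  0.6   0.23]
[[-0.0047  1.     -0.0035]
 [ 1.      0.0047  0.0064]
 [ 0.0064 -0.0035 -1.    ]]
centre [0.008, -0.0, 0.0, -0.2, -0.4, 0.3] rows 0.1
lift [0.0, 0.0, -0.07, 0.0, 0.0, 0.0] rows 1.1
aboveboard [-0.177, 0.152, 0.02, 0.0, 0.0, -10.0] rows 3.7
down [0.0, 0.0, 0.071, 0.0, 0.0, 0.0] rows 1.1
```

>>> drive_tool --pt "0.008 -0.001 0 0 0 0" --pt "0.014 -0.002 0 0 0 0" --pt "0.014 -0.002 0 0 0 0" --pt "0.014 -0.002 0 0 0 0" --pt "0.014 -0.002 -0.03 0 0 0" --pt "0.014 -0.002 -0.07 0 0 0" --pt "0.014 -0.002 -0.07 0 0 0" --pt "0.014 -0.002 -0.07 0 0 0"

```text
clock: 17.15
position: [0.5521, 0.0421, 0.0897]
orientation: [-0.0, 0.707, 0.707, -0.0]
ft_force: [0.4, 0.2, -1.4]
opening: 0.0237
```

>>> drive_tool --pt "-0.04 0.035 0.003 0 0 -3" --pt "-0.09 0.08 0.008 0 0 -5" --pt "-0.13 0.115 0.012 0 0 -8" --pt "-0.177 0.152 0.02 0 0 -10" --pt "-0.177 0.152 0.02 0 0 -10" --pt "-0.177 0.152 0.02 0 0 -10"

```text
clock: 17.9
position: [0.7032, -0.1342, 0.0682]
orientation: [-0.002, 0.643, 0.766, -0.001]
ft_force: [-0.1, 0.5, -0.8]
opening: 0.0241
```

>>> drive_tool --pt "0 0 0.02 0 0 0" --pt "0 0 0.04 0 0 0" --pt "0 0 0.055 0 0 0" --pt "0 0 0.065 0 0 0" --pt "0 0 0.069 0 0 0" --pt "0 0 0.071 0 0 0" --pt "0 0 0.071 0 0 0"

```text
clock: 18.77
position: [0.7049, -0.1347, -0.0003]
orientation: [0.0, 0.643, 0.766, 0.0]
ft_force: [0.5, 0.5, -0.6]
opening: 0.0234
```

>>> drive_tool --pt "0 0 0.001 0 0 0" --pt "0 0 0.002 0 0 0" --pt "0 0 0.002 0 0 0"

```text
clock: 19.15
position: [0.7047, -0.1346, -0.0026]
orientation: [0.0, 0.643, 0.766, 0.0]
ft_force: [0.7, 1.1, -0.0]
opening: 0.0238
```

>>> drive_tool --pt "0 0 0 0 0 0" --pt "0 0 0 0 0 0" --pt "0 0 0 0 0 0" --pt "0 0 0 0 0 0" --pt "0 0 -0.03 0 0 0" --pt "0 0 -0.08 0 0 0" --pt "0 0 -0.12 0 0 0" --pt "0 0 -0.12 0 0 0" --fingers 0.2

```text
clock: 20.15
position: [0.7071, -0.1354, 0.1215]
orientation: [0.003, 0.643, 0.766, 0.002]
ft_force: [0.1, -0.5, -0.6]
opening: 0.0526
```

```bash
python3 - <<'E'
from h import *
c=hp((.5965,-.125,.075-.02),0,-45)
plan([('t2 above tilt',c,0,-45)])
E
```

```text
t 20.15 pos [ 0.7071 -0.1354  0.1215] q [-0.11  0.78  0.4   1.42 -0.33  1.    0.53]
[[-0.1738  0.9848  0.007 ]
 [ 0.9848  0.1738 -0.0012]
 [-0.0024  0.0066 -1.    ]]
t2 above tilt [0.017, -0.11, 0.079, 4.3, -44.8, 9.3] rows 4.3
```

>>> drive_tool --pt "0.016 -0.108 0 4.3 -44.8 9.3" --pt "0.016 -0.108 0 4.3 -44.8 9.3" --pt "0.016 -0.108 0 4.3 -44.8 9.3" --pt "0.016 -0.108 0 4.3 -44.8 9.3" --pt "0.016 -0.108 0.03 4.3 -44.8 9.3" --pt "0.016 -0.108 0.074 4.3 -44.8 9.3" --pt "0.016 -0.108 0.074 4.3 -44.8 9.3" --pt "0.016 -0.108 0.074 4.3 -44.8 9.3" --fingers 1

```text
clock: 21.15
position: [0.5956, -0.1386, 0.0447]
orientation: [0.268, 0.653, 0.654, -0.273]
ft_force: [-0.2, -0.3, 0.5]
opening: 0.0883
```

```bash
python3 - <<'E'
from h import *
p,m=tool();a=robot.capture('scene');b=robot.capture('top');p,m=tool();print(robot.read_state()['opening'])
tiles(b,a)
cv2.imwrite('pics/s8.png',a);cv2.imwrite('pics/t8.png',b)
out=[]
for cam,im in((S,a),(T,b)):
    x,y=cam.pix(p)[0];x0,y0=int(x)-33,int(y)-45
    c=cv2.convertScaleAbs(cv2.resize(im[y0:y0+80,x0:x0+66],None,fx=6,fy=6,interpolation=2),alpha=2,beta=20)
    for k,col in((0,(0,255,0)),(.02,(255,255,0)),(.04,(255,0,255))):
        for s in(-.044,.044):
            u=cam.pix(p-m[:,2]*k+m[:,1]*s)[0];cv2.drawMarker(c,(int((u[0]-x0+.5)*6),int((u[1]-y0+.5)*6)),col,cv2.MARKER_CROSS,12,1)
    out.append(c)
cv2.imwrite('pics/m8.png',np.hstack(out))
E
```

```text
t 21.15 pos [ 0.5956 -0.1386  0.0447] q [-0.83  1.09  0.85  1.79  0.04  0.69 -0.28]
[[-4.300e-03  1.000e+00 -4.600e-03]
 [ 7.072e-01 -3.000e-04 -7.070e-01]
 [-7.070e-01 -6.300e-03 -7.072e-01]]
t 21.25 pos [ 0.5962 -0.1382  0.0452] q [-0.83  1.09  0.85  1.79  0.04  0.69 -0.28]
[[-2.800e-03  1.000e+00 -3.500e-03]
 [ 7.080e-01 -4.000e-04 -7.062e-01]
 [-7.062e-01 -4.500e-03 -7.080e-01]]
0.08814047999681036
top [ 14. 388.] xy -67.6 914.8 size 67 83 yaw(long from y) -88.9
top [  7. 361.] xy -0.8 935.2 size 42 88 yaw(long from y) -78.4
top [176. 267.] xy 302.9 436.2 size 38 57 yaw(long from y) 1.5
top [397. 222.] xy 467.7 -266.9 size 49 72 yaw(long from y) 1.7
top [247. 228.] xy 428.1 212.1 size 50 90 yaw(long from y) 47.2
top [352. 219.] xy 471.8 -121.6 size 52 75 yaw(long from y) -6.4
top [355. 181.] xy 594.0 -127.4 size 49 66 yaw(long from y) 1.8
top [398. 181.] xy 600.7 -269.2 size 52 76 yaw(long from y) -9.6
top [413. 157.] xy 683.1 -318.9 size 70 70 yaw(long from y) -89.4
top [362.  53.] xy 1041.1 -134.1 size 61 94 yaw(long from y) -87.7
scene [229. 288.] xy 685.8 -323.9 size 63 71 yaw(long from y) 26.2
scene [236. 256.] xy 602.6 -270.9 size 52 74 yaw(long from y) -10.6
scene [287. 234.] xy 597.0 -125.4 size 50 74 yaw(long from y) -0.4
scene [217. 224.] xy 469.3 -268.5 size 50 74 yaw(long from y) 4.9
scene [267. 206.] xy 473.4 -122.6 size 54 76 yaw(long from y) -6.6
scene [630. 165.] xy 858.1 880.1 size 40 78 yaw(long from y) 85.4
```

View pics/m8.png

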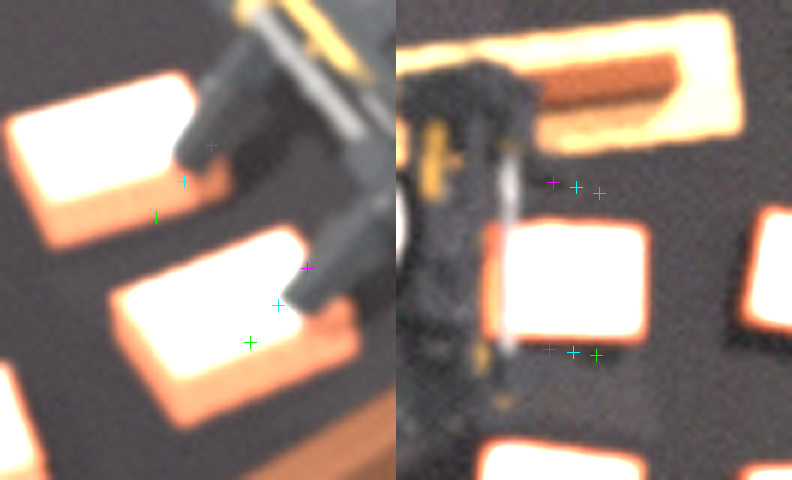

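The fingertips project about 21 mm behind the reported TCP along the tool axis. It is an offset along the tool, not a world-z bias, so I'll plan with it.

```bash
cat >> h.py <<'E'
TIP=.021
def tp(tip,psi,th): return np.array(tip)+TIP*M(psi,th)[:,2]
E
python3 - <<'E'
from h import *
plan([('pick',tp((.5965,-.132,.0105),0,-45),0,-45),('lift',tp((.5965,-.132,.16),0,-45),0,-45),('inspect',tp((.55,-.05,.25),45,-80),45,-80)])
E
```

```text
t 21.25 pos [ 0.5962 -0.1382  0.0452] q [-0.83  1.09  0.85  1.79  0.04  0.69 -0.28]
[[-2.800e-03  1.000e+00 -3.500e-03]
 [ 7.080e-01 -4.000e-04 -7.062e-01]
 [-7.062e-01 -4.500e-03 -7.080e-01]]
pick [0.029, 0.001, 0.041, -0.2, -0.1, 0.2] rows 0.8
lift [-0.106, 0.0, -0.106, 0.0, 0.0, 0.0] rows 2.4
inspect [-0.013, -0.032, -0.13, -40.5, -33.2, -21.1] rows 5.3
```

>>> drive_tool --pt "0.006 0 0.01 0 0 0" --pt "0.012 0 0.02 0 0 0" --pt "0.018 0 0.03 0 0 0" --pt "0.024 0 0.036 0 0 0" --pt "0.028 0 0.04 0 0 0" --pt "0.028 0 0.04 0 0 0"

```text
clock: 22.0
position: [0.5949, -0.146, -0.0053]
orientation: [0.268, 0.652, 0.655, -0.273]
ft_force: [0.2, -0.1, 0.4]
opening: 0.0885
```

>>> drive_tool --pt "0 0 0 0 0 0" --pt "0 0 0 0 0 0" --pt "0 0 0 0 0 0" --pt "0 0 0 0 0 0" --pt "0 0 0 0 0 0" --pt "0 0 0 0 0 0" --fingers -1 --newtons 40

```text
clock: 22.75
position: [0.5953, -0.146, -0.0046]
orientation: [0.268, 0.652, 0.655, -0.272]
ft_force: [-0.1, 1.2, 2.5]
opening: 0.0598
```

>>> drive_tool --pt "-0.02 0 -0.02 0 0 0" --pt "-0.05 0 -0.05 0 0 0" --pt "-0.08 0 -0.08 0 0 0" --pt "-0.106 0 -0.106 0 0 0" --pt "-0.106 0 -0.106 0 0 0"

```text
clock: 23.38
position: [0.597, -0.1463, 0.1469]
orientation: [0.269, 0.653, 0.654, -0.271]
ft_force: [-0.1, 0.4, -2.1]
opening: 0.0592
```

>>> drive_tool --pt "-0.013 -0.032 -0.13 -40.5 -33.2 -21.1" --pt "-0.013 -0.032 -0.13 -40.5 -33.2 -21.1" --pt "-0.013 -0.032 -0.13 -40.5 -33.2 -21.1" --pt "-0.013 -0.032 -0.13 -40.5 -33.2 -21.1" --pt "-0.013 -0.032 -0.13 -40.5 -33.2 -21.1" --pt "-0.013 -0.032 -0.13 -40.5 -33.2 -21.1" --pt "-0.013 -0.032 -0.13 -40.5 -33.2 -21.1" --pt "-0.013 -0.032 -0.13 -40.5 -33.2 -21.1"

```text
clock: 24.38
position: [0.5658, -0.0627, 0.2441]
orientation: [0.59, 0.292, 0.711, -0.248]
ft_force: [-17.9, -13.8, 2.7]
opening: 0.0596
```

```bash
python3 - <<'E'
from h import *
p,m=tool();a=robot.capture('scene');cv2.imwrite('pics/s9.png',a)
x,y=S.pix(p)[0];print(x,y)
x0,y0=int(x)-40,int(y)-40
c=cv2.resize(a[y0:y0+80,x0:x0+80],None,fx=6,fy=6,interpolation=2)
cv2.imwrite('pics/m9.png',c)
c=p; print((S.o-p)/np.linalg.norm(S.o-p)@m[:,2])
E
```

```text
t 24.38 pos [ 0.5658 -0.0627  0.2441] q [-1.53  1.3   1.2   2.4   1.65  0.27 -1.71]
[[-0.1334  0.707   0.6945]
 [ 0.122   0.7072 -0.6964]
 [-0.9835 -0.0081 -0.1806]]
300.65876131173474 150.33611441387472
0.6617358331605057
```

View pics/m9.png

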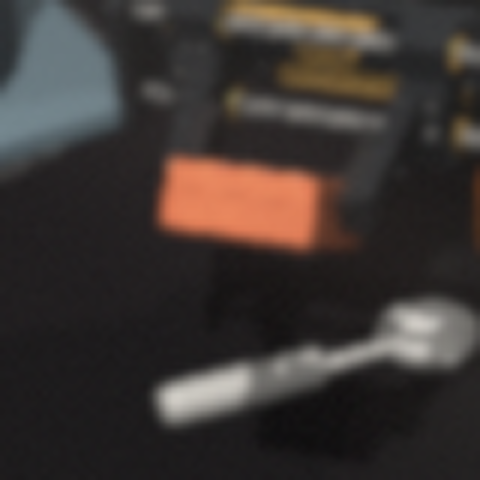

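```bash
cat >> h.py <<'E'
def under(im,p,m,tile_in_tool_o,tile_in_tool_R,inset=14,k=4):
    """rectified view (84 x 60 mm, k px/mm) of the tile's underside plane `inset` mm above the rim plane"""
    o=p+m@tile_in_tool_o; A=m@tile_in_tool_R
    c=np.array([[-30,-42,inset],[30,-42,inset],[30,42,inset],[-30,42,inset]])/1000
    px=S.pix(o+c@A.T).astype(np.float32)
    H=cv2.getPerspectiveTransform(px,np.float32([[0,0],[60*k,0],[60*k,84*k],[0,84*k]]))
    return cv2.warpPerspective(im,H,(60*k,84*k),flags=cv2.INTER_LINEAR),px
E
python3 - <<'E'
from h import *
P0=np.array([.5953,-.146,-.0046]);M0=M(0,-45); o=M0.T@(np.array([.5965,-.125,0])-P0); A=M0.T
p,m=tool();im=cv2.imread('pics/s9.png')
u,px=under(im,p,m,o,A,0);print(px.round(1).tolist())
g=cv2.resize(u.max(2),(10,14),interpolation=cv2.INTER_AREA);print(g)
x0,y0=px.min(0).astype(int)-4;x1,y1=px.max(0).astype(int)+4
print(im[y0:y1,x0:x1:2].max(2))
E
```

```text
t 24.43 pos [ 0.5671 -0.0607  0.2424] q [-1.53  1.3   1.2   2.39  1.66  0.27 -1.73]
[[-0.1356  0.7034  0.6978]
 [ 0.1225  0.7108 -0.6927]
 [-0.9832 -0.0084 -0.1825]]
[[287.8999938964844, 147.1999969482422], [312.6000061035156, 150.89999389648438], [320.3999938964844, 151.0], [297.29998779296875, 147.60000610351562]]
[[163 169 161 162 166 165 161 161 156 105]
 [171 172 165 168 170 169 165 165 154  92]
 [177 173 170 174 174 172 169 169 146  81]
 [182 175 175 179 178 175 173 172 133  74]
 [185 178 181 183 182 178 176 173 118  70]
 [187 182 187 186 185 181 180 170 103  68]
 [188 187 191 188 188 185 183 162  91  66]
 [189 192 195 191 190 188 185 148  82  65]
 [191 197 198 194 193 191 186 131  77  63]
 [195 202 200 196 196 193 182 114  74  61]
 [199 206 201 198 200 196 173 100  72  59]
 [203 209 203 200 203 197 158  90  71  57]
 [207 211 205 203 205 197 141  84  69  54]
 [211 212 206 206 206 192 123  80  67  51]]
[[ 39  55 176 227 229 230 229 228 227 227 226 223 225 229 216 123  79  57
   49  44  35]
 [ 38  59 183 229 231 231 230 231 230 228 226 223 224 227 211 119  75  49
   43  40  36]
 
[... 189 characters left out ...]
5 184 207 217 219 225 229 228 228 227 227 226 199 113  83  51
   43  39  35]
 [ 37  44  85 124 149 163 174 195 213 219 221 223 225 225 192 109  85  59
   47  39  34]
 [ 36  38  50  68  84  96 111 135 158 173 189 200 211 218 177 102  86  71
   56  38  36]
 [ 36  37  38  41  46  51  58  73  90 108 129 145 161 179 149  90  80  73
   57  38  35]
 [ 35  37  35  37  38  38  38  39  45  55  69  81  96 120 104  67  63  57
   49  37  36]
 [ 35  35  35  36  38  38  33  29  30  32  38  43  51  66  61  45  42  42
   39  35  33]
 [ 34  35  35  36  36  37  33  29  29  30  30  30  33  39  38  35  34  36
   35  36  34]
 [ 35  36  36  35  36  36  32  29  30  29  29  30  29  32  32  32  33  33
   34  34  35]]
```

The tile's underside faces down in this pose: I see its 60 x 26 end at about (240,200) in the crop, not the back. I'll tilt the other way so the back faces up to the cameras.

```bash
python3 - <<'E'
from h import *
plan([('mid',tp((.52,-.05,.22),0,0),0,0),('insp',tp((.50,-.02,.22),-20,75),-20,75)])
E
```

```text
t 24.43 pos [ 0.5671 -0.0607  0.2424] q [-1.53  1.3   1.2   2.39  1.66  0.27 -1.73]
[[-0.1356  0.7034  0.6978]
 [ 0.1225  0.7108 -0.6927]
 [-0.9832 -0.0084 -0.1825]]
mid [0.05, -0.025, -0.032, 30.9, 75.2, 38.0] rows 8.4
insp [0.049, -0.013, -0.016, -13.1, 74.2, 17.0] rows 7.2
```

>>> drive_tool --pt "0.01 0 -0.01 3.9 9.4 4.8" --pt "0.02 -0.01 -0.02 7.7 18.8 9.5" --pt "0.025 -0.01 -0.03 11.6 28.2 14.2" --pt "0.03 -0.02 -0.03 15.4 37.6 19" --pt "0.035 -0.02 -0.03 19.3 47 23.8" --pt "0.04 -0.02 -0.03 23.2 56.4 28.5" --pt "0.05 -0.025 -0.03 27 65.8 33.2" --pt "0.05 -0.025 -0.032 30.9 75.2 38"

```text
clock: 25.42
position: [0.5187, -0.0502, 0.2022]
orientation: [0.11, 0.663, 0.739, -0.043]
ft_force: [-0.4, -0.9, -3.0]
opening: 0.0594
```

```bash
python3 - <<'E'
from h import *
plan([('insp',tp((.50,-.02,.22),-20,75),-20,75)])
E
```

```text
t 25.43 pos [ 0.5187 -0.0502  0.2022] q [-0.65  0.32  0.61  2.02  0.06  0.77 -0.  ]
[[-0.0954  0.9898  0.1057]
 [ 0.9708  0.116  -0.2101]
 [-0.2203  0.0826 -0.9719]]
insp [0.046, -0.005, -0.024, -10.8, 84.9, 27.8] rows 8.4
```

>>> drive_tool --pt "0.046 -0.005 -0.024 -10.8 84.9 27.8" --pt "0.046 -0.005 -0.024 -10.8 84.9 27.8" --pt "0.046 -0.005 -0.024 -10.8 84.9 27.8" --pt "0.046 -0.005 -0.024 -10.8 84.9 27.8" --pt "0.046 -0.005 -0.024 -10.8 84.9 27.8" --pt "0.046 -0.005 -0.024 -10.8 84.9 27.8" --pt "0.046 -0.005 -0.024 -10.8 84.9 27.8" --pt "0.046 -0.005 -0.024 -10.8 84.9 27.8"

```text
clock: 26.42
position: [0.5096, -0.0041, 0.215]
orientation: [-0.326, 0.66, 0.476, 0.481]
ft_force: [-0.3, 1.1, -2.3]
opening: 0.0597
```

```bash
python3 - <<'E'
from h import *
p,m=tool();a=robot.capture('scene');b=robot.capture('top');cv2.imwrite('pics/s10.png',a);cv2.imwrite('pics/t10.png',b)
P0=np.array([.5953,-.146,-.0046]);M0=M(0,-45); o=M0.T@(np.array([.5965,-.125,0])-P0); A=M0.T
out=[]
for cam,im in((S,a),(T,b)):
    c3=p+m@o
    x,y=cam.pix(c3)[0];x0,y0=int(x)-33,int(y)-33
    k=cv2.resize(im[y0:y0+66,x0:x0+66],None,fx=6,fy=6,interpolation=2)
    q=np.array([[-30,-42,0],[30,-42,0],[30,42,0],[-30,42,0]])/1000
    for u in cam.pix(c3+q@(m@A).T): cv2.drawMarker(k,(int((u[0]-x0+.5)*6),int((u[1]-y0+.5)*6)),(0,255,0),cv2.MARKER_CROSS,10,1)
    out.append(k)
cv2.imwrite('pics/m10.png',np.hstack(out))
E
```

```text
t 26.43 pos [ 0.5096 -0.0041  0.215 ] q [ 0.4   0.71  0.24  2.04 -1.3   1.49  1.24]
[[ 0.0828  0.942   0.3253]
 [ 0.3149 -0.3344  0.8882]
 [ 0.9455  0.0289 -0.3243]]
```

View pics/m10.png

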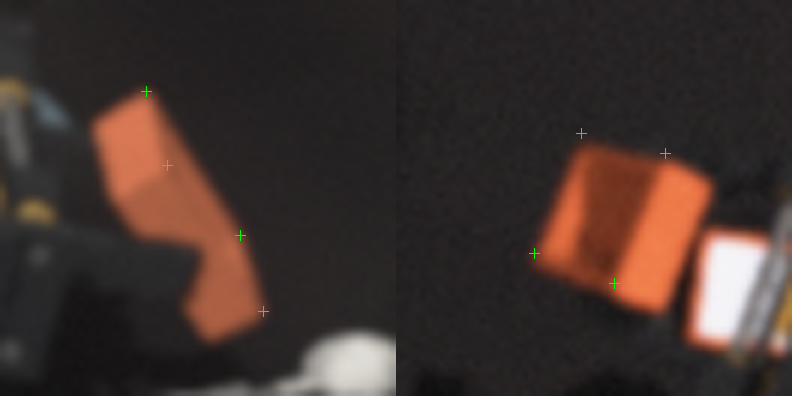

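```bash
python3 - <<'E'
from h import *
b=cv2.imread('pics/t10.png')
P0=np.array([.5953,-.146,-.0046]);M0=M(0,-45); o=M0.T@(np.array([.5965,-.125,0])-P0)
p=np.array([.5096,-.0041,.215])
s=robot.read_state(); m=rot(s['orientation']).as_matrix()
x,y=T.pix(p+m@o)[0];x0,y0=int(x)-33,int(y)-33;print(x0,y0)
print(b[y0+22:y0+54,x0+21:x0+54,2])
E
```

```text
290 170
[[ 37  36  40 ...  38  36  39]
 [ 34  37  39 ...  37  35  38]
 [ 38  37  36 ...  37  36  36]
 ...
 [ 40  40  37 ... 241 244 244]
 [ 37  36  37 ... 242 244 244]
 [ 35  37  39 ... 241 243 244]]
```

```bash
python3 - <<'E'
from h import *
b=cv2.imread('pics/t10.png')
for r in b[193:222,312:344,2]: print(' '.join('%3d'%v for v in r))
E
```

```text
37  39  36  37  36  40  39  45  54  61  64  58  53  52  46  41  41  40  42  40  39  39  42  38  41  39  40  35  38  37  35  38
 37  36  38  38  40  42  41  54  76  94  98  92  86  76  66  57  53  48  45  46  45  45  43  39  39  38  35  37  35  37  36  36
 39  39  37  38  36  40  51  74 111 129 126 122 115 107 102  91  82  73  72  68  62  57  53  51  45  39  37  36  37  39  35  35
 39  39  38  37  35  42  62 101 139 151 141 131 127 123 123 118 114 106 101 101  94  90  97  99  86  66  47  43  39  33  35  35
 39  39  38  39  40  45  74 121 155 160 141 128 122 121 120 122 124 122 121 123 124 134 154 168 154 125  93  69  50  37  33  32
 38  38  38  40  43  54  95 141 165 154 135 128 121 119 116 116 117 119 121 125 137 164 196 215 211 192 160 122  88  58  37  31
 40  39  36  40  45  67 114 160 177 155 132 130 120 116 113 112 110 115 112 120 140 176 215 232 233 228 215 188 148 108  68  44
 40  42  41  39  50  84 138 182 186 157 134 127 121 116 114 113 111 113 112 124 150 192 226 234 237 236 234 226 203 162 104  56
 39  38  38  41  64 108 167 197 194 161 135 126 122 117 114 115 118 114 118 1
[... 1910 characters left out ...]
 239 240 239 240 240 235 217 160  85  53 103 181 230 241 244
 37  39  35  39  42  50  56  68  82  94  98 105 119 142 180 221 234 238 240 239 240 239 232 205 133  59  56 114 184 229 241 245
 37  37  35  37  38  39  39  46  51  55  60  72  93 119 169 212 230 236 239 240 240 238 228 187 108  46  66 133 200 232 241 244
 36  35  37  36  37  35  39  38  33  32  34  39  53  79 122 168 200 219 230 234 236 234 214 156  82  41  74 150 213 236 242 243
 38  34  38  39  37  36  36  34  37  28  30  30  32  43  66 101 132 165 186 200 214 216 187 121  55  39  81 162 223 239 244 244
 40  37  37  37  39  36  39  35  35  30  30  27  30  27  33  47  67  89 110 129 152 162 137  86  41  38  87 167 228 241 244 244
```

The top panel (right) shows the recess at about (615,215). It is evenly dark, around 117, with no lit boss wall anywhere in the middle, so this tile is **broken**. I'll set it back flat, regrasp it vertically and put it in the crate.

```bash
python3 - <<'E'
from h import *
plan([('mid',tp((.54,-.09,.20),0,0),0,0),('above',np.array((.5960,-.146,.06)),0,-45)])
E
```

```text
t 26.52 pos [ 0.5072 -0.005   0.2106] q [ 0.4   0.72  0.24  2.04 -1.29  1.49  1.24]
[[ 0.0943  0.9416  0.3233]
 [ 0.3153 -0.3363  0.8874]
 [ 0.9443  0.0182 -0.3286]]
mid [-0.054, 0.059, -0.054, 13.0, -69.9, -16.4] rows 6.8
above [-0.056, 0.056, 0.119, 0.0, -45.0, 0.0] rows 4.2
```

>>> drive_tool --pt "-0.054 0.059 -0.054 13 -69.9 -16.4" --pt "-0.054 0.059 -0.054 13 -69.9 -16.4" --pt "-0.054 0.059 -0.054 13 -69.9 -16.4" --pt "-0.054 0.059 -0.054 13 -69.9 -16.4" --pt "-0.054 0.059 -0.054 13 -69.9 -16.4" --pt "-0.054 0.059 -0.054 13 -69.9 -16.4" --pt "-0.054 0.059 -0.054 13 -69.9 -16.4" --pt "-0.054 0.059 -0.054 13 -69.9 -16.4"

```text
clock: 27.52
position: [0.5438, -0.0807, 0.1847]
orientation: [0.004, 0.7, 0.714, 0.003]
ft_force: [-0.8, -0.5, -2.4]
opening: 0.0592
```

```bash
python3 - <<'E'
from h import *
plan([('above',np.array((.5960,-.146,.06)),0,-45)])
E
```

```text
t 27.52 pos [ 0.5438 -0.0807  0.1847] q [-0.43  0.46  0.66  1.87 -0.35  0.91  0.4 ]
[[-1.860e-02  9.998e-01  1.040e-02]
 [ 9.998e-01  1.860e-02 -4.000e-04]
 [-6.000e-04  1.040e-02 -9.999e-01]]
above [-0.066, 0.05, 0.125, 1.0, -45.0, 0.8] rows 4.2
```

>>> drive_tool --pt "-0.056 0.056 0.03 0 -45 0" --pt "-0.056 0.056 0.05 0 -45 0" --pt "-0.056 0.056 0.08 0 -45 0" --pt "-0.056 0.056 0.119 0 -45 0" --pt "-0.056 0.056 0.119 0 -45 0" --pt "-0.056 0.056 0.119 0 -45 0" --pt "-0.056 0.056 0.119 0 -45 0"

```text
clock: 28.4
position: [0.6005, -0.1453, 0.0695]
orientation: [0.275, 0.654, 0.653, -0.265]
ft_force: [0.0, 0.2, -2.0]
opening: 0.0597
```

>>> drive_tool --pt "0.012 0 0.012 0 0 0" --pt "0.024 0 0.024 0 0 0" --pt "0.034 0 0.034 0 0 0" --pt "0.04 0 0.04 0 0 0" --pt "0.044 0 0.044 0 0 0" --pt "0.044 0 0.044 0 0 0"

```text
clock: 29.15
position: [0.5993, -0.1436, 0.0025]
orientation: [0.275, 0.651, 0.655, -0.269]
ft_force: [0.1, -0.7, -0.9]
opening: 0.0592
```

>>> drive_tool --pt "0.002 0 0.002 0 0 0" --pt "0.0035 0 0.0035 0 0 0" --pt "0.0045 0 0.0045 0 0 0" --pt "0.0045 0 0.0045 0 0 0"

```text
clock: 29.65
position: [0.5994, -0.1436, -0.0036]
orientation: [0.275, 0.651, 0.654, -0.269]
ft_force: [-0.6, -0.0, -2.5]
opening: 0.0595
```

>>> drive_tool --pt "0 0 0 0 0 0" --pt "0 0 0 0 0 0" --pt "0 0 0 0 0 0" --pt "-0.02 0 -0.02 0 0 0" --pt "-0.04 0 -0.04 0 0 0" --pt "-0.06 0 -0.06 0 0 0" --pt "-0.06 0 -0.06 0 0 0" --fingers 1

```text
clock: 30.52
position: [0.6, -0.1434, 0.0831]
orientation: [0.276, 0.652, 0.654, -0.268]
ft_force: [0.7, 0.5, 0.0]
opening: 0.0879
```

```bash
python3 - <<'E'
from h import *
plan([('vert',tp((.598,-.123,.07),0,0),0,0),('down',tp((.598,-.123,.007),0,0),0,0),('lift',tp((.598,-.123,.11),0,0),0,0),('acrate',tp((.462,-.445,.11),4,0),4,0),('in',tp((.462,-.445,.015),4,0),4,0)])
tiles(robot.capture('top'),robot.capture('scene'))
E
```

```text
t 30.52 pos [ 0.6    -0.1434  0.0831] q [-0.88  1.08  0.95  1.81 -0.04  0.7  -0.17]
[[ 0.0014  0.9999  0.0117]
 [ 0.7048  0.0074 -0.7094]
 [-0.7094  0.0092 -0.7047]]
vert [0.039, -0.002, 0.01, 0.7, 45.2, 0.2] rows 4.2
down [0.0, 0.0, 0.063, 0.0, 0.0, 0.0] rows 1.0
lift [0.0, 0.0, -0.103, 0.0, 0.0, 0.0] rows 1.6
acrate [-0.322, -0.136, 0.0, 0.0, 0.0, -4.0] rows 5.6
in [0.0, 0.0, 0.095, 0.0, 0.0, 0.0] rows 1.5
top [ 14. 388.] xy -67.6 914.8 size 67 83 yaw(long from y) -88.9
top [  7. 361.] xy -1.0 935.2 size 42 89 yaw(long from y) -79.0
top [397. 222.] xy 467.7 -266.9 size 49 72 yaw(long from y) 1.7
top [247. 227.] xy 432.1 211.0 size 49 94 yaw(long from y) 51.6
top [352. 219.] xy 471.5 -121.6 size 52 75 yaw(long from y) -7.0
top [398. 181.] xy 600.7 -269.2 size 52 76 yaw(long from y) -9.6
top [413. 156.] xy 683.1 -318.9 size 70 70 yaw(long from y) -89.4
top [362.  53.] xy 1041.1 -134.2 size 61 94 yaw(long from y) -87.7
scene [229. 288.] xy 685.8 -323.9 size 63 71 yaw(long from y) 26.2
scene [236. 256.] xy 602.6 -270.9 size 52 74 yaw(long from y) -10.6
scene [290. 234.] xy 599.6 -123.2 size 52 73 yaw(long from y) -0.6
scene [217. 224.] xy 469.5 -268.7 size 50 74 yaw(long from y) 4.3
scene [268. 207.] xy 473.5 -123.0 size 54 75 yaw(long from y) -6.2
scene [630. 165.] xy 858.1 880.1 size 40 78 yaw(long from y) 85.4
```

>>> drive_tool --pt "0.039 -0.002 0.01 0.4 45.2 0.2" --pt "0.039 -0.002 0.01 0.4 45.2 0.2" --pt "0.039 -0.002 0.01 0.4 45.2 0.2" --pt "0.039 -0.002 0.01 0.4 45.2 0.2" --pt "0.039 -0.002 0.01 0.4 45.2 0.2" --pt "0.039 -0.002 0.01 0.4 45.2 0.2"

```text
clock: 31.38
position: [0.5961, -0.1248, 0.0458]
orientation: [-0.0, 0.708, 0.706, -0.0]
ft_force: [-0.4, 0.7, -0.7]
opening: 0.0878
```

>>> drive_tool --pt "0 0 0.02 0 0 0" --pt "0 0 0.04 0 0 0" --pt "0 0 0.054 0 0 0" --pt "0 0 0.06 0 0 0" --pt "0 0 0.062 0 0 0" --pt "0 0 0.062 0 0 0"

```text
clock: 32.12
position: [0.5975, -0.1231, -0.0151]
orientation: [0.001, 0.706, 0.708, 0.0]
ft_force: [0.1, -0.2, 1.0]
opening: 0.0885
```

>>> drive_tool --pt "0 0 0 0 0 0" --pt "0 0 0 0 0 0" --pt "0 0 0 0 0 0" --pt "0 0 0 0 0 0" --pt "0 0 0 0 0 0" --pt "0 0 0 0 0 0" --fingers -1

```text
clock: 32.88
position: [0.5975, -0.1229, -0.0151]
orientation: [0.001, 0.706, 0.708, 0.0]
ft_force: [0.4, -0.0, 3.6]
opening: 0.0599
```

>>> drive_tool --pt "0 0 -0.03 0 0 0" --pt "0 0 -0.07 0 0 0" --pt "0 0 -0.103 0 0 0" --pt "0 0 -0.103 0 0 0" --pt "0 0 -0.103 0 0 0"

```text
clock: 33.5
position: [0.5958, -0.1224, 0.0862]
orientation: [-0.001, 0.706, 0.708, -0.0]
ft_force: [-0.5, 0.2, -3.0]
opening: 0.0596
```

```bash
python3 - <<'E'
from h import *
plan([('acrate',tp((.462,-.445,.11),4,0),4,0),('in',tp((.462,-.445,.015),4,0),4,0)])
E
```

```text
t 33.5 pos [ 0.5958 -0.1224  0.0862] q [-0.16  0.66  0.41  1.76 -0.35  0.79  0.42]
[[-2.2e-03  1.0e+00 -1.4e-03]
 [ 1.0e+00  2.2e-03  2.0e-04]
 [ 2.0e-04 -1.4e-03 -1.0e+00]]
acrate [-0.322, -0.135, -0.003, -0.1, -0.0, -3.9] rows 5.6
in [0.0, 0.0, 0.095, 0.0, 0.0, 0.0] rows 1.5
```

>>> drive_tool --pt "-0.05 -0.02 0 0 0 -1" --pt "-0.1 -0.042 0 0 0 -1" --pt "-0.15 -0.063 0 0 0 -2" --pt "-0.2 -0.084 0 0 0 -2" --pt "-0.25 -0.105 0 0 0 -3" --pt "-0.29 -0.122 0 0 0 -4" --pt "-0.322 -0.135 -0.002 0 0 -4" --pt "-0.322 -0.135 -0.002 0 0 -4"

```text
clock: 34.5
position: [0.459, -0.448, 0.0878]
orientation: [-0.001, 0.683, 0.73, -0.001]
ft_force: [0.3, 0.1, -2.1]
opening: 0.0593
```

>>> drive_tool --pt "0 0 0 0 0 0" --pt "0 0 0 0 0 0" --pt "0 0 0.03 0 0 0" --pt "0 0 0.06 0 0 0" --pt "0 0 0.08 0 0 0" --pt "0 0 0.088 0 0 0" --pt "0 0 0.092 0 0 0" --pt "0 0 0.092 0 0 0"

```text
clock: 35.5
position: [0.4631, -0.4455, -0.0019]
orientation: [0.001, 0.681, 0.732, 0.0]
ft_force: [0.1, -0.2, -2.3]
opening: 0.0598
```

>>> drive_tool --pt "0 0 0.003 0 0 0" --pt "0 0 0.006 0 0 0" --pt "0 0 0.006 0 0 0"

```text
clock: 35.88
position: [0.4626, -0.4451, -0.0086]
orientation: [0.0, 0.681, 0.732, 0.0]
ft_force: [0.0, 0.3, -1.7]
opening: 0.0594
```

>>> drive_tool --pt "0 0 0 0 0 0" --pt "0 0 0 0 0 0" --pt "0 0 0 0 0 0" --pt "0 0 -0.02 0 0 0" --pt "0 0 -0.06 0 0 0" --pt "0 0 -0.1 0 0 0" --pt "0 0 -0.13 0 0 0" --pt "0 0 -0.13 0 0 0" --fingers 0.6

```text
clock: 36.88
position: [0.4641, -0.4469, 0.1255]
orientation: [0.004, 0.681, 0.732, 0.0]
ft_force: [-0.1, 0.4, -0.3]
opening: 0.0706
```

```bash
python3 - <<'E'
from h import *
b=robot.capture('top');a=robot.capture('scene');cv2.imwrite('pics/t11.png',b);cv2.imwrite('pics/s11.png',a);tiles(b,a)
h=cv2.cvtColor(b,cv2.COLOR_BGR2HSV);r=cv2.inRange(h,(0,200,120),(6,255,255))|cv2.inRange(h,(174,200,120),(180,255,255))
for c in blobs(r,200,900): print('red',cv2.boxPoints(cv2.minAreaRect((T.ray(c,.026)[:,:2]*1000).astype(np.float32))).round())
plan([('a',tp((.4726,-.1295,.08),-6.5,-45),-6.5,-45),('pick',tp((.4726,-.1295,.0105),-6.5,-45),-6.5,-45)])
E
```

```text
top [ 14. 388.] xy -67.6 914.8 size 67 83 yaw(long from y) -88.9
top [  7. 361.] xy -1.0 935.1 size 42 89 yaw(long from y) -78.4
top [421. 272.] xy 306.3 -343.2 size 62 63 yaw(long from y) 37.4
top [452. 225.] xy 461.5 -445.4 size 52 76 yaw(long from y) 1.7
top [397. 222.] xy 466.1 -268.3 size 52 75 yaw(long from y) 1.7
top [352. 219.] xy 471.5 -121.6 size 52 75 yaw(long from y) -6.4
top [398. 181.] xy 600.7 -269.2 size 52 76 yaw(long from y) -9.6
top [413. 157.] xy 682.3 -318.1 size 69 70 yaw(long from y) -43.8
top [362.  53.] xy 1041.1 -134.1 size 61 94 yaw(long from y) -87.7
scene [229. 288.] xy 685.8 -323.9 size 63 71 yaw(long from y) 26.2
scene [237. 256.] xy 602.7 -270.3 size 52 75 yaw(long from y) -10.7
scene [150. 246.] xy 456.4 -444.0 size 52 75 yaw(long from y) 4.1
scene [217. 224.] xy 469.6 -269.1 size 52 75 yaw(long from y) 4.8
scene [268. 206.] xy 472.9 -122.9 size 53 75 yaw(long from y) -5.7
scene [630. 165.] xy 858.1 880.3 size 40 78 yaw(long from y) 85.7
red [[ 281. -211.]
 [ 362. -245.]
 [ 386. -186.]
 [ 305. -153.]]
t 36.98 pos [ 0.4626 -0.445   0.1221] q [ 0.42  0.66  0.41  1.65 -0.31  0.9   1.02]
[[-7.170e-02  9.974e-01  1.600e-03]
 [ 9.974e-01  7.170e-02 -5.000e-04]
 [-6.000e-04  1.600e-03 -1.000e+00]]
a [0.299, 0.03, 0.057, 4.3, -44.8, 10.0] rows 4.9
pick [0.049, 0.0, 0.049, 0.0, 0.0, 0.0] rows 1.1
```

>>> drive_tool --pt "0.06 0.006 0 0.9 -9 2" --pt "0.12 0.012 0 1.8 -18 4" --pt "0.18 0.018 0 2.6 -27 6" --pt "0.24 0.024 0 3.5 -36 8" --pt "0.299 0.03 0.03 4.3 -44.8 10" --pt "0.299 0.03 0.057 4.3 -44.8 10" --pt "0.299 0.03 0.057 4.3 -44.8 10" --pt "0.299 0.03 0.057 4.3 -44.8 10" --fingers 1

```text
clock: 37.98
position: [0.472, -0.1389, 0.0606]
orientation: [0.255, 0.684, 0.62, -0.287]
ft_force: [0.4, 0.3, 0.5]
opening: 0.0882
```

>>> drive_tool --pt "0.012 0 0.012 0 0 0" --pt "0.024 0 0.024 0 0 0" --pt "0.036 0 0.036 0 0 0" --pt "0.044 0 0.044 0 0 0" --pt "0.047 0 0.047 0 0 0" --pt "0.047 0 0.047 0 0 0"

```text
clock: 38.72
position: [0.471, -0.1449, -0.002]
orientation: [0.254, 0.689, 0.615, -0.286]
ft_force: [0.4, 0.2, -0.0]
opening: 0.0882
```

>>> drive_tool --pt "0 0 0 0 0 0" --pt "0 0 0 0 0 0" --pt "0 0 0 0 0 0" --pt "0 0 0 0 0 0" --pt "0 0 0 0 0 0" --pt "0 0 0 0 0 0" --fingers -1

```text
clock: 39.48
position: [0.471, -0.1446, -0.0019]
orientation: [0.254, 0.689, 0.616, -0.286]
ft_force: [-1.0, 3.4, 4.7]
opening: 0.0596
```

```bash
python3 - <<'E'
from h import *
p,m=tool();print(repr(m))
plan([('lift',p+[0,0,.15],-6.5,-45),('mid',tp((.50,-.07,.21),-6,0),-6,0),('insp',tp((.50,-.02,.22),-20,75),-20,75)])
E
```

```text
t 39.48 pos [ 0.471  -0.1446 -0.0019] q [-0.92  1.14  0.84  2.03 -0.1   0.56 -0.34]
[[ 0.079   0.9936 -0.0811]
 [ 0.7032 -0.1132 -0.7019]
 [-0.7066 -0.0016 -0.7076]]
array([[ 0.07901658,  0.9935693 , -0.0810952 ],
       [ 0.70319228, -0.1132149 , -0.70192806],
       [-0.70659535, -0.00156156, -0.70761612]])
t 39.48 pos [ 0.471  -0.1446 -0.0019] q [-0.92  1.14  0.84  2.03 -0.1   0.56 -0.34]
[[ 0.079   0.9936 -0.0811]
 [ 0.7032 -0.1132 -0.7019]
 [-0.7066 -0.0016 -0.7076]]
lift [-0.106, -0.0, -0.106, -0.1, -0.0, 0.1] rows 2.4
mid [0.026, 0.02, -0.084, -0.2, 45.0, -0.5] rows 4.2
insp [0.069, -0.0, -0.026, -9.2, 74.6, 11.9] rows 7.1
```

>>> drive_tool --pt "-0.02 0 -0.02 0 0 0" --pt "-0.05 0 -0.05 0 0 0" --pt "-0.08 0 -0.08 0 0 0" --pt "-0.106 0 -0.106 0 0 0" --pt "-0.106 0 -0.106 0 0 0"

```text
clock: 40.1
position: [0.4721, -0.1447, 0.1491]
orientation: [0.255, 0.69, 0.615, -0.284]
ft_force: [0.3, 1.2, -1.5]
opening: 0.0595
```

>>> drive_tool --pt "0.005 0.004 -0.017 0 9 0" --pt "0.01 0.008 -0.034 0 18 0" --pt "0.015 0.012 -0.05 0 27 0" --pt "0.02 0.016 -0.067 0 36 0" --pt "0.026 0.02 -0.084 0 45 0" --pt "0.026 0.02 -0.084 0 45 0" --pt "0.026 0.02 -0.084 0 45 0"

```text
clock: 40.98
position: [0.499, -0.0693, 0.1874]
orientation: [-0.001, 0.746, 0.666, -0.002]
ft_force: [0.6, 0.1, -1.5]
opening: 0.0595
```

>>> drive_tool --pt "0.069 0 -0.026 -9.2 74.6 11.9" --pt "0.069 0 -0.026 -9.2 74.6 11.9" --pt "0.069 0 -0.026 -9.2 74.6 11.9" --pt "0.069 0 -0.026 -9.2 74.6 11.9" --pt "0.069 0 -0.026 -9.2 74.6 11.9" --pt "0.069 0 -0.026 -9.2 74.6 11.9" --pt "0.069 0 -0.026 -9.2 74.6 11.9" --pt "0.069 0 -0.026 -9.2 74.6 11.9"

```text
clock: 41.98
position: [0.506, -0.0007, 0.2111]
orientation: [-0.351, 0.653, 0.449, 0.498]
ft_force: [0.3, 0.2, -2.0]
opening: 0.0597
```

```bash
cat >> h.py <<'E'
def inspect(P0,M0,tile,name):
    b=robot.capture('top');cv2.imwrite(f'pics/t_{name}.png',b);p,m=tool()
    yaw=tile[2]; o=M0.T@(np.array([tile[0],tile[1],0])-P0); A=M0.T@R.from_euler('z',yaw,degrees=True).as_matrix()
    c3=p+m@o; x,y=T.pix(c3)[0].round().astype(int)
    print('centre px',x,y)
    for r in b[y-14:y+18,x-16:x+18,2]: print(' '.join('%3d'%v for v in r))
    cv2.imwrite(f'pics/u_{name}.png',cv2.resize(b[y-25:y+25,x-25:x+25],None,fx=6,fy=6,interpolation=2))
E
python3 - <<'E'
from h import *
M0=np.array([[ 0.07901658,  0.9935693 , -0.0810952 ],[ 0.70319228, -0.1132149 , -0.70192806],[-0.70659535, -0.00156156, -0.70761612]])
inspect(np.array([.471,-.1446,-.0019]),M0,(.4725,-.1223,-6.5),'t1')
E
```

```text
t 42.02 pos [ 5.061e-01 -5.000e-04  2.112e-01] q [ 0.49  0.75  0.15  2.04 -1.3   1.5   1.24]
[[ 0.0996  0.9368  0.3354]
 [ 0.2372 -0.3497  0.9063]
 [ 0.9663 -0.0107 -0.2571]]
centre px 321 206
 40  37  36  38  36  36  39  38  38  37  41  39  41  43  44  37  40  41  37  40  38  39  36  37  37  39  38  39  41  40  42  36  36  40
 36  37  38  38  38  39  38  36  39  39  40  46  56  67  65  60  53  49  44  41  40  42  38  34  36  42  40  40  42  41  34  38  40  37
 41  38  38  37  37  38  36  41  37  37  42  55  82 105 104  94  83  77  70  57  59  50  46  43  39  41  39  44  38  36  39  39  38  36
 35  36  37  37  35  38  38  40  38  42  46  74 110 135 134 127 119 114 108  96  87  79  70  66  63  56  53  49  48  44  43  38  36  39
 36  39  36  34  36  36  39  39  38  37  54  92 134 151 142 134 134 133 131 127 123 118 112 105  99  93  86  79  84  80  61  48  42  38
 40  39  39  41  37  37  41  37  38  40  68 112 149 155 145 130 130 127 132 129 131 133 134 131 130 125 124 133 144 142 121  92  67  48
 41  39  41  42  39  38  37  41  41  51  87 137 170 171 144 127 122 118 117 120 123 125 128
[... 2744 characters left out ...]
 141  72  39  37  38
 36  37  36  34  35  39  37  37  39  36  36  36  40  42  41  45  53  66  86 117 156 193 219 228 233 236 236 227 186 115  55  40  38  38
 37  39  33  37  37  39  34  34  40  35  40  36  38  34  34  31  35  36  49  69 100 137 171 191 208 223 227 207 152  84  46  36  36  39
 36  37  40  34  37  35  40  37  37  39  36  37  35  35  32  30  28  29  30  37  51  74  98 121 147 172 182 163 110  61  40  40  37  39
 38  36  34  37  37  36  38  40  40  37  38  37  36  34  32  33  28  25  28  28  32  37  47  60  77  99 113 104  74  45  42  36  40  35
 38  37  33  37  36  38  38  35  37  34  37  37  39  36  35  30  30  30  28  30  27  29  29  33  46  57  65  64  56  46  41  37  41  38
```

t1's recess has a bright patch at about (319,206), values up to 199 where the broken tile read 117. So t1 has its boss. Next I'll stand it on end at (0.52, 0.0).

```bash
cat >> h.py <<'E'
def stand(P0,M0,tile,xy=(.52,0.),psi=0,th=45,gap=.0015):
    """TCP pose that stands the held tile on its end with its centre over xy"""
    A=M0.T@R.from_euler('z',tile[2],degrees=True).as_matrix(); o=M0.T@(np.array([tile[0],tile[1],0])-P0); n=M(psi,th)
    c=np.array([[x,y,z] for x in(-30,30) for y in(-42,42) for z in(0,26)])/1000
    w=(n@(o[:,None]+A@c.T)).T; print('tile axes now\n',(n@A).round(2))
    return np.r_[np.array(xy)-w.mean(0)[:2],gap-w[:,2].min()]
E
python3 - <<'E'
from h import *
M0=np.array([[ 0.07901658,  0.9935693 , -0.0810952 ],[ 0.70319228, -0.1132149 , -0.70192806],[-0.70659535, -0.00156156, -0.70761612]])
q=stand(np.array([.471,-.1446,-.0019]),M0,(.4725,-.1223,-6.5));print(q)
plan([('above',q+[0,0,.07],0,45),('down',q,0,45),('back',q-.09*M(0,45)[:,2],0,45)])
E
```

```text
tile axes now
 [[ 1. -0. -0.]
 [-0.  0. -1.]
 [ 0.  1.  0.]]
[0.52105761 0.01488225 0.02117257]
t 42.02 pos [ 5.061e-01 -5.000e-04  2.112e-01] q [ 0.49  0.75  0.15  2.04 -1.3   1.5   1.24]
[[ 0.0996  0.9368  0.3354]
 [ 0.2372 -0.3497  0.9063]
 [ 0.9663 -0.0107 -0.2571]]
above [-0.111, 0.01, 0.05, 17.6, -29.9, -10.9] rows 3.4
down [-0.049, 0.0, 0.049, 0.0, 0.0, 0.0] rows 1.1
back [-0.0, 0.0, -0.09, 0.0, 0.0, 0.0] rows 1.4
```

>>> drive_tool --pt "-0.04 0.003 0.02 6 -10 -3.5" --pt "-0.08 0.006 0.035 12 -20 -7" --pt "-0.111 0.01 0.05 17.6 -29.9 -10.9" --pt "-0.111 0.01 0.05 17.6 -29.9 -10.9" --pt "-0.111 0.01 0.05 17.6 -29.9 -10.9" --pt "-0.111 0.01 0.05 17.6 -29.9 -10.9" --pt "-0.111 0.01 0.05 17.6 -29.9 -10.9"

```text
clock: 42.9
position: [0.5232, 0.013, 0.0942]
orientation: [-0.266, 0.654, 0.654, 0.272]
ft_force: [-0.5, -0.9, -1.2]
opening: 0.0596
```

>>> drive_tool --pt "-0.015 0 0.015 0 0 0" --pt "-0.028 0 0.028 0 0 0" --pt "-0.036 0 0.036 0 0 0" --pt "-0.04 0 0.04 0 0 0" --pt "-0.04 0 0.04 0 0 0"

```text
clock: 43.52
position: [0.5244, 0.0132, 0.038]
orientation: [-0.266, 0.653, 0.655, 0.272]
ft_force: [-0.6, -0.1, -3.1]
opening: 0.0597
```

```bash
python3 - <<'E'
from h import *
q=np.array([0.52105761,0.01488225,0.02117257])
plan([('down',q,0,45)])
E
```

```text
t 43.52 pos [0.5244 0.0132 0.038 ] q [ 0.18  0.85  0.22  1.86 -1.04  1.12  1.17]
[[-5.700e-03  1.000e+00  7.000e-03]
 [ 7.106e-01 -9.000e-04  7.036e-01]
 [ 7.036e-01  9.000e-03 -7.105e-01]]
down [-0.011, -0.004, 0.013, 0.4, 0.3, 0.3] rows 0.3
```

>>> drive_tool --pt "-0.005 0 0.005 0.4 0.3 0" --pt "-0.009 0 0.009 0.4 0.3 0" --pt "-0.011 0 0.012 0.4 0.3 0" --pt "-0.012 0 0.013 0.4 0.3 0" --pt "-0.012 0 0.013 0.4 0.3 0"

```text
clock: 44.15
position: [0.5247, 0.0139, 0.0206]
orientation: [-0.27, 0.651, 0.655, 0.272]
ft_force: [0.4, 0.4, -2.1]
opening: 0.0598
```

>>> drive_tool --pt "-0.001 0 0.001 0 0 0" --pt "-0.001 0 0.001 0 0 0"

```text
clock: 44.4
position: [0.5248, 0.0139, 0.0205]
orientation: [-0.27, 0.651, 0.655, 0.272]
ft_force: [-1.4, -1.8, 6.9]
opening: 0.0599
```

>>> drive_tool --pt "0.0007 0 -0.0007 0 0 0" --pt "0.0007 0 -0.0007 0 0 0"

```text
clock: 44.65
position: [0.5248, 0.0139, 0.0205]
orientation: [-0.27, 0.651, 0.655, 0.272]
ft_force: [-0.5, -1.9, 2.5]
opening: 0.0595
```

>>> drive_tool --pt "0 0 0 0 0 0" --pt "0 0 0 0 0 0" --pt "0 0 0 0 0 0" --pt "0 0 0 0 0 0" --pt "0 0 -0.03 0 0 0" --pt "0 0 -0.07 0 0 0" --pt "0 0 -0.1 0 0 0" --pt "0 0 -0.1 0 0 0" --fingers 1

```text
clock: 45.65
position: [0.5256, -0.059, 0.0916]
orientation: [-0.268, 0.652, 0.655, 0.272]
ft_force: [-0.1, 0.5, -1.1]
opening: 0.0882
```

```bash
cat >> h.py <<'E'
def oranges(im,cam,z,lo=40,hi=600):
    h=cv2.cvtColor(im,cv2.COLOR_BGR2HSV); m=cv2.inRange(h,(4,120,120),(18,255,255))
    for c in blobs(m,lo,hi):
        w=(cam.ray(c,z)[:,:2]*1000).astype(np.float32); (x,y),s,an=cv2.minAreaRect(w)
        if -200<y<350 and 350<x<750: print(cam.n,'orange',c.mean(0).round(),(round(x,1),round(y,1)),np.round(s),round(an,1))
E
python3 - <<'E'
from h import *
b=robot.capture('top');a=robot.capture('scene');cv2.imwrite('pics/t12.png',b);cv2.imwrite('pics/s12.png',a)
oranges(b,T,.084);oranges(a,S,.084)
plan([('up',(.5248,-.06,.17),0,0),('over',(.5248,.10,.17),0,-20),('pre',tp((.5240,-.0035,.036),0,-55)-.07*M(0,-55)[:,2],0,-55)])
print(S.pix([(.525,0,.084),(.525,0,0)]),T.pix([(.525,0,.084)]))
E
```

```text
top orange [315. 201.] (522.4, 0.8) [62. 28.] 1.6
scene orange [319. 197.] (568.5, -14.6) [ 41. 150.] 72.7
scene orange [347. 145.] (411.4, 164.6) [43. 65.] 48.7
t 45.75 pos [ 0.5244 -0.0557  0.0903] q [ 0.24  0.8   0.29  1.78 -0.94  1.27  1.12]
[[-6.400e-03  1.000e+00 -6.000e-04]
 [ 7.063e-01  4.900e-03  7.079e-01]
 [ 7.078e-01  4.100e-03 -7.064e-01]]
up [0.053, 0.001, -0.059, 0.1, -45.1, 0.4] rows 4.2
over [0.16, 0.0, 0.0, 0.0, -20.0, 0.0] rows 2.6
pre [-0.023, -0.001, 0.121, 0.0, -35.0, 0.0] rows 3.3
[[316.6845257  185.19664864]
 [317.32984799 208.71542891]] [[315.78699851 200.15421245]]
```

The tile stands upright: the top camera puts its upper end at (522, 1) mm, 62 x 28 mm. I'll go round to the other side and regrasp.

>>> drive_tool --pt "0.01 0 -0.03 0 -9 0" --pt "0.02 0 -0.05 0 -18 0" --pt "0.035 0 -0.059 0 -27 0" --pt "0.053 0 -0.059 0 -36 0" --pt "0.053 0 -0.059 0 -45 0" --pt "0.053 0 -0.059 0 -45 0"

```text
clock: 46.5
position: [0.524, -0.0538, 0.1687]
orientation: [0.0, 0.701, 0.713, 0.001]
ft_force: [-0.8, -0.7, -0.5]
opening: 0.0882
```

>>> drive_tool --pt "0.05 0 0 0 -7 0" --pt "0.1 0 0 0 -14 0" --pt "0.16 0 0 0 -20 0" --pt "0.16 0 0 0 -20 0" --pt "0.16 0 0 0 -20 0"

```text
clock: 47.12
position: [0.5228, 0.0979, 0.1689]
orientation: [0.124, 0.695, 0.698, -0.122]
ft_force: [-0.2, -0.1, -0.6]
opening: 0.0883
```

```bash
python3 - <<'E'
from h import *
g=tp((.5235,-.003,.036),1,-55)
plan([('pre',g-.07*M(1,-55)[:,2],1,-55),('adv',g,1,-55)])
E
```

```text
t 47.12 pos [0.5228 0.0979 0.1689] q [-1.03  0.59  0.77  1.86 -0.08  0.96 -0.28]
[[-0.0032  1.      0.0027]
 [ 0.9395  0.0039 -0.3425]
 [-0.3426  0.0015 -0.9395]]
pre [-0.021, -0.0, 0.119, -0.4, -35.0, -0.7] rows 3.3
adv [0.0, -0.0, 0.07, 0.0, 0.0, 0.0] rows 1.1
```

>>> drive_tool --pt "0 0 0.02 0 -9 0" --pt "0 0 0.04 0 -18 0" --pt "-0.01 0 0.07 0 -27 -0.5" --pt "-0.02 0 0.1 0 -35 -0.7" --pt "-0.021 0 0.119 0 -35 -0.7" --pt "-0.021 0 0.119 0 -35 -0.7" --pt "-0.021 0 0.119 0 -35 -0.7"

```text
clock: 48.0
position: [0.5253, 0.0378, 0.0675]
orientation: [0.327, 0.624, 0.631, -0.324]
ft_force: [-0.2, 0.0, 0.2]
opening: 0.0879
```

```bash
python3 - <<'E'
from h import *
g=tp((.5235,-.003,.036),1,-55)
plan([('adv',g,1,-55)])
E
```

```text
t 48.0 pos [0.5253 0.0378 0.0675] q [-1.18  1.13  0.82  1.76  0.09  1.   -0.58]
[[-0.0062  0.9999  0.0088]
 [ 0.5767  0.0107 -0.8169]
 [-0.8169 -0.     -0.5767]]
adv [0.002, -0.002, 0.072, -0.3, -0.2, -0.2] rows 1.2
```

```bash
python3 - <<'E'
from h import *
g=tp((.5235,-.003,.046),1,-55)
plan([('adv',g,1,-55),('lift',g+[0,0,.14],1,-55),('turn',(.57,.10,.24),0,-10),('turn2',(.60,.16,.22),0,35)])
E
```

```text
t 48.0 pos [0.5253 0.0378 0.0675] q [-1.18  1.13  0.82  1.76  0.09  1.   -0.58]
[[-0.0062  0.9999  0.0088]
 [ 0.5767  0.0107 -0.8169]
 [-0.8169 -0.     -0.5767]]
adv [-0.006, -0.002, 0.067, -0.3, -0.2, -0.2] rows 1.1
lift [-0.115, 0.0, -0.08, 0.0, 0.0, 0.0] rows 2.2
turn [0.014, 0.048, -0.136, 0.6, 45.0, 0.9] rows 4.2
turn2 [0.063, 0.03, 0.009, 0.0, 45.0, 0.0] rows 4.2
```

>>> drive_tool --pt "-0.002 -0.001 0.02 0 0 0" --pt "-0.004 -0.002 0.04 0 0 0" --pt "-0.005 -0.002 0.055 0 0 0" --pt "-0.006 -0.002 0.064 0 0 0" --pt "-0.006 -0.002 0.067 0 0 0" --pt "-0.006 -0.002 0.067 0 0 0"

```text
clock: 48.75
position: [0.5233, -0.0194, 0.0319]
orientation: [0.328, 0.622, 0.632, -0.325]
ft_force: [0.2, 1.1, 1.1]
opening: 0.088
```

>>> drive_tool --pt "0 0 0 0 0 0" --pt "0 0 0 0 0 0" --pt "0 0 0 0 0 0" --pt "0 0 0 0 0 0" --pt "0 0 0 0 0 0" --pt "0 0 0 0 0 0" --fingers -1

```text
clock: 49.5
position: [0.5234, -0.0196, 0.0319]
orientation: [0.328, 0.622, 0.632, -0.325]
ft_force: [1.6, 0.7, 0.3]
opening: 0.0593
```

```bash
python3 - <<'E'
from h import *
p,m=tool();print(m.tolist())
E
```

```text
t 49.5 pos [ 0.5234 -0.0196  0.0319] q [-1.12  1.18  0.81  1.83  0.09  0.86 -0.58]
[[-0.0102  0.9999  0.0104]
 [ 0.5738  0.0144 -0.8189]
 [-0.8189 -0.0024 -0.5739]]
[[-0.010204742221057633, 0.9998935874631616, 0.010424825478198174], [0.5737851155967937, 0.014393535651677974, -0.8188793972564081], [-0.8189423083195642, -0.0023748434670523566, -0.5738709399880177]]
```

>>> drive_tool --pt "-0.03 0 -0.02 0 0 0" --pt "-0.06 0 -0.04 0 0 0" --pt "-0.09 0 -0.06 0 0 0" --pt "-0.115 0 -0.08 0 0 0" --pt "-0.115 0 -0.08 0 0 0"

```text
clock: 50.12
position: [0.5238, -0.0201, 0.173]
orientation: [0.328, 0.623, 0.632, -0.324]
ft_force: [0.8, -0.3, -1.3]
opening: 0.0596
```

>>> drive_tool --pt "0.003 0.01 -0.03 0 9 0" --pt "0.006 0.02 -0.055 0 18 0" --pt "0.008 0.03 -0.08 0 27 0" --pt "0.011 0.04 -0.11 0 36 0" --pt "0.014 0.048 -0.136 0.6 45 0.9" --pt "0.014 0.048 -0.136 0.6 45 0.9" --pt "0.014 0.048 -0.136 0.6 45 0.9"

```text
clock: 51.0
position: [0.5684, 0.0998, 0.2363]
orientation: [0.06, 0.705, 0.703, -0.065]
ft_force: [-0.4, -0.3, -2.8]
opening: 0.0595
```

>>> drive_tool --pt "0.013 0.006 0 0 9 0" --pt "0.026 0.012 0 0 18 0" --pt "0.04 0.018 0 0 27 0" --pt "0.05 0.024 0.005 0 36 0" --pt "0.063 0.03 0.009 0 45 0" --pt "0.063 0.03 0.009 0 45 0" --pt "0.063 0.03 0.009 0 45 0"

```text
clock: 51.88
position: [0.5992, 0.1615, 0.2174]
orientation: [-0.213, 0.676, 0.673, 0.21]
ft_force: [-0.8, -0.4, -1.3]
opening: 0.0594
```

```bash
cat >> h.py <<'E'
def place(P1,M1,c,xy,psi=0,th=35,floor=.045,gap=.002):
    """held standing tile with centre c at grasp (P1,M1) -> TCP laying it face down, centre over xy"""
    A=M1.T@np.c_[M1[:,1],[0,0,1],np.cross(M1[:,1],[0,0,1])]; o=M1.T@(np.array(c)-P1); n=M(psi,th)
    k=np.array([[x,y,z] for x in(-30,30) for y in(-42,42) for z in(-13,13)])/1000
    w=(n@(o[:,None]+A@k.T)).T; print('tile axes\n',(n@A).round(2),'spread z',(np.ptp(w[:,2])*1000).round(1))
    return np.r_[np.array(xy)-w.mean(0)[:2],floor+gap-w[:,2].min()]
E
python3 - <<'E'
from h import *
M1=np.array([[-0.010204742221057633, 0.9998935874631616, 0.010424825478198174], [0.5737851155967937, 0.014393535651677974, -0.8188793972564081], [-0.8189423083195642, -0.0023748434670523566, -0.5738709399880177]])
q=place(np.array([.5234,-.0196,.0319]),M1,(.5234,.0005,.042),(.643,.234));print(q)
plan([('above',q+[0,0,.05],0,35),('down',q,0,35)])
E
```

```text
tile axes
 [[ 1. -0.  0.]
 [ 0. -1. -0.]
 [ 0.  0. -1.]] spread z 26.0
[0.64273468 0.24409339 0.03991358]
t 51.88 pos [0.5992 0.1615 0.2174] q [-0.3   0.55  0.41  1.74 -0.92  1.15  0.56]
[[ 0.0048  1.     -0.0037]
 [ 0.821  -0.0018  0.5709]
 [ 0.5709 -0.0058 -0.821 ]]
above [-0.005, 0.044, 0.152, -0.2, 0.2, -0.3] rows 2.5
down [-0.029, 0.0, 0.041, 0.0, 0.0, 0.0] rows 0.8
```

>>> drive_tool --pt "-0.002 0.015 0.05 0 0 0" --pt "-0.004 0.03 0.1 0 0 0" --pt "-0.005 0.044 0.14 0 0 0" --pt "-0.005 0.044 0.152 0 0 0" --pt "-0.005 0.044 0.152 0 0 0" --pt "-0.005 0.044 0.152 0 0 0"

```text
clock: 52.62
position: [0.645, 0.2421, 0.0927]
orientation: [-0.212, 0.676, 0.673, 0.213]
ft_force: [-0.3, -0.8, -0.9]
opening: 0.0595
```

```bash
python3 - <<'E'
from h import *
q=np.array([0.64273468,0.24409339,0.03991358])
plan([('down',q,0,35)])
E
```

```text
t 52.62 pos [0.645  0.2421 0.0927] q [-0.35  0.78  0.31  1.67 -1.08  0.98  0.63]
[[ 4.700e-03  1.000e+00  2.300e-03]
 [ 8.197e-01 -5.200e-03  5.728e-01]
 [ 5.728e-01 -9.000e-04 -8.197e-01]]
down [-0.029, -0.002, 0.044, 0.1, 0.1, -0.3] rows 0.8
```

>>> drive_tool --pt "-0.008 -0.001 0.012 0 0 0" --pt "-0.016 -0.002 0.024 0 0 0" --pt "-0.023 -0.002 0.034 0 0 0" --pt "-0.027 -0.002 0.04 0 0 0" --pt "-0.029 -0.002 0.043 0 0 0" --pt "-0.029 -0.002 0.043 0 0 0"

```text
clock: 53.38
position: [0.6417, 0.2452, 0.0403]
orientation: [-0.215, 0.675, 0.673, 0.213]
ft_force: [-3.6, -0.2, 5.3]
opening: 0.0592
```

>>> drive_tool --pt "-0.0006 0 0.0008 0 0 0" --pt "-0.0011 0 0.0016 0 0 0" --pt "-0.0011 0 0.0016 0 0 0"

```text
clock: 53.75
position: [0.6416, 0.2461, 0.0403]
orientation: [-0.216, 0.675, 0.673, 0.214]
ft_force: [-7.3, -1.2, 16.2]
opening: 0.06
```

>>> drive_tool --pt "0.0011 0 -0.0016 0 0 0" --pt "0.0011 0 -0.0016 0 0 0"

```text
clock: 54.0
position: [0.6424, 0.2448, 0.0403]
orientation: [-0.214, 0.676, 0.673, 0.213]
ft_force: [-1.9, -0.3, 6.1]
opening: 0.0599
```

>>> drive_tool --pt "0 0 0 0 0 0" --pt "0 0 0 0 0 0" --pt "0 0 0 0 0 0" --pt "0 0 -0.02 0 0 0" --pt "0 0 -0.05 0 0 0" --pt "0 0 -0.1 0 0 0" --pt "0 0 -0.15 0 0 0" --pt "0 0 -0.15 0 0 0" --fingers 0.55

```text
clock: 55.0
position: [0.6452, 0.1531, 0.1664]
orientation: [-0.209, 0.678, 0.672, 0.214]
ft_force: [-0.2, 0.6, -0.3]
opening: 0.0681
```

```bash
python3 - <<'E'
from h import *
b=robot.capture('top');a=robot.capture('scene');cv2.imwrite('pics/t13.png',b);cv2.imwrite('pics/s13.png',a)
oranges(b,T,.071,40,900);tiles(b,a)
plan([('mid',(.50,.0,.20),0,0)])
cv=np.hstack([cv2.resize(b[140:260,180:320],None,fx=3,fy=3,interpolation=2),cv2.resize(a[120:240,320:460],None,fx=3,fy=3,interpolation=2)])[:, :840]
cv2.imwrite('pics/m13.png',cv2.resize(cv,(800,int(cv.shape[0]*800/cv.shape[1]))))
E
```

```text
top orange [242. 162.] (640.2, 235.8) [60. 84.] 1.9
top orange [377. 148.] (694.6, -192.9) [41. 73.] 74.5
top [ 14. 388.] xy -67.6 914.7 size 68 83 yaw(long from y) -88.9
top [  7. 361.] xy -1.0 935.1 size 42 89 yaw(long from y) -78.4
top [462. 226.] xy 459.0 -477.9 size 51 76 yaw(long from y) 5.7
top [397. 222.] xy 466.1 -268.2 size 52 75 yaw(long from y) 1.7
top [398. 181.] xy 600.7 -269.2 size 52 76 yaw(long from y) -9.6
top [413. 157.] xy 683.1 -318.9 size 70 70 yaw(long from y) -89.4
top [362.  53.] xy 1041.1 -134.1 size 61 94 yaw(long from y) -87.7
scene [229. 288.] xy 686.0 -324.3 size 63 72 yaw(long from y) 26.2
scene [237. 256.] xy 602.4 -270.3 size 52 75 yaw(long from y) -10.1
scene [137. 250.] xy 453.8 -476.3 size 52 75 yaw(long from y) 3.9
scene [217. 224.] xy 469.3 -268.9 size 53 75 yaw(long from y) 4.8
scene [630. 165.] xy 858.0 879.0 size 39 79 yaw(long from y) 83.4
t 55.1 pos [0.6422 0.1575 0.1627] q [-0.26  0.69  0.38  1.66 -0.98  1.13  0.62]
[[ 0.0056  1.      0.0012]
 [ 0.819  -0.0053  0.5737]
 [ 0.5737 -0.0023 -0.819 ]]
mid [-0.108, -0.141, -0.121, -0.0, -35.0, -0.3] rows 3.4
```

View pics/m13.png

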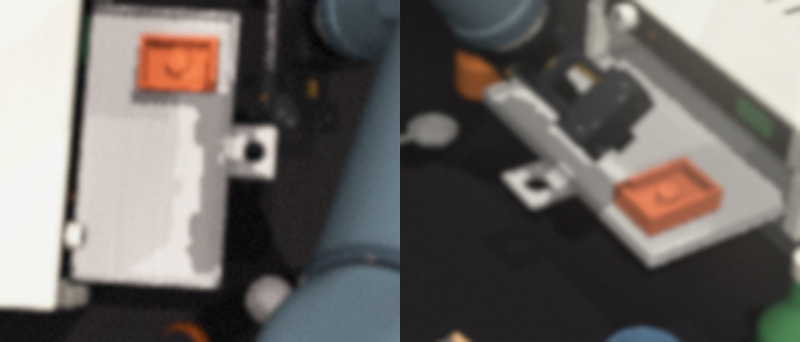

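The tile lies flat on the tray, face down with its boss up, at (640,236) mm. The tile in the crate has since been knocked about 3 cm to y=-0.478 but is still inside. Tile t4 is next.

>>> drive_tool --pt "-0.03 -0.04 -0.05 0 -9 0" --pt "-0.06 -0.08 -0.09 0 -18 0" --pt "-0.09 -0.11 -0.121 0 -27 0" --pt "-0.108 -0.141 -0.121 0 -35 -0.3" --pt "-0.108 -0.141 -0.121 0 -35 -0.3" --pt "-0.108 -0.141 -0.121 0 -35 -0.3" --fingers 0.7

```text
clock: 55.85
position: [0.5006, 0.0018, 0.1992]
orientation: [-0.001, 0.706, 0.708, -0.0]
ft_force: [0.2, -0.2, -0.4]
opening: 0.0747
```

```bash
python3 - <<'E'
from h import *
t=tp((.6012,-.267,.0115),-10,-45)
plan([('a',t+[0,0,.09],-10,-45),('pick',t,-10,-45)])
E
```

```text
t 55.85 pos [0.5006 0.0018 0.1992] q [-0.68  0.37  0.73  1.97 -0.31  0.92  0.21]
[[-0.0021  1.     -0.0023]
 [ 1.      0.0021  0.001 ]
 [ 0.001  -0.0023 -1.    ]]
a [-0.284, 0.098, 0.112, 3.8, -44.9, 9.6] rows 5.1
pick [0.064, 0.0, 0.064, 0.0, 0.0, 0.0] rows 1.4
```

>>> drive_tool --pt "-0.057 0.02 0 0.8 -9 1.9" --pt "-0.114 0.04 0 1.5 -18 3.8" --pt "-0.17 0.06 0.02 2.3 -27 5.8" --pt "-0.227 0.08 0.06 3 -36 7.7" --pt "-0.284 0.098 0.1 3.8 -44.9 9.6" --pt "-0.284 0.098 0.112 3.8 -44.9 9.6" --pt "-0.284 0.098 0.112 3.8 -44.9 9.6" --pt "-0.284 0.098 0.112 3.8 -44.9 9.6"

```text
clock: 56.85
position: [0.599, -0.2836, 0.0886]
orientation: [0.247, 0.709, 0.593, -0.292]
ft_force: [0.9, -0.1, 0.3]
opening: 0.0748
```

```bash
python3 - <<'E'
from h import *
t=tp((.6012,-.267,.0115),-10,-45)
plan([('pick',t,-10,-45)])
E
```

```text
t 56.85 pos [ 0.599  -0.2836  0.0886] q [-0.59  1.08  0.93  1.7  -0.01  0.74 -0.14]
[[ 0.1261  0.9845 -0.1218]
 [ 0.6964 -0.1753 -0.6959]
 [-0.7065  0.003  -0.7077]]
pick [0.066, -0.001, 0.064, 0.1, -0.1, -0.2] rows 1.5
```

>>> drive_tool --pt "0.015 0 0.015 0 0 0" --pt "0.03 0 0.03 0 0 0" --pt "0.045 0 0.045 0 0 0" --pt "0.056 0 0.056 0 0 0" --pt "0.062 0 0.062 0 0 0" --pt "0.065 0 0.064 0 0 0" --pt "0.065 0 0.064 0 0 0"

```text
clock: 57.72
position: [0.5988, -0.2827, -0.0035]
orientation: [0.247, 0.708, 0.593, -0.293]
ft_force: [0.0, -0.9, -1.0]
opening: 0.075
```

>>> drive_tool --pt "0 0 0 0 0 0" --pt "0 0 0 0 0 0" --pt "0 0 0 0 0 0" --pt "0 0 0 0 0 0" --pt "0 0 0 0 0 0" --fingers -1

```text
clock: 58.35
position: [0.599, -0.2827, -0.0032]
orientation: [0.247, 0.708, 0.593, -0.293]
ft_force: [0.0, 3.0, 4.7]
opening: 0.0595
```

```bash
python3 - <<'E'
from h import *
p,m=tool();print(p.tolist(),m.tolist(),robot.read_state()['opening'])
plan([('lift',p+[0,0,.15],-10,-45),('mid',tp((.52,-.10,.21),-6,0),-6,0),('insp',tp((.50,-.02,.22),-20,75),-20,75)])
E
```

```text
t 58.35 pos [ 0.599  -0.2827 -0.0032] q [-0.56  1.22  0.86  1.68 -0.06  0.65 -0.2 ]
[[ 0.1243  0.9847 -0.1219]
 [ 0.6957 -0.1741 -0.6969]
 [-0.7075  0.0018 -0.7067]]
[0.5989876944826263, -0.2826690302150278, -0.0032418805761872775] [[0.12429801734792535, 0.9847325169340452, -0.12186826074132462], [0.6956751799230888, -0.17406450721852185, -0.6969487724113957], [-0.7075210575822837, 0.0018486263856720697, -0.7066898440321137]] 0.05945224310296633
t 58.35 pos [ 0.599  -0.2827 -0.0032] q [-0.56  1.22  0.86  1.68 -0.06  0.65 -0.2 ]
[[ 0.1243  0.9847 -0.1219]
 [ 0.6957 -0.1741 -0.6969]
 [-0.7075  0.0018 -0.7067]]
lift [-0.106, 0.0, -0.106, 0.1, 0.0, -0.1] rows 2.4
mid [0.088, -0.11, -0.147, -1.6, 45.0, -3.8] rows 4.2
insp [0.097, -0.023, -0.026, -9.2, 74.6, 11.9] rows 7.1
```

>>> drive_tool --pt "-0.02 0 -0.02 0 0 0" --pt "-0.05 0 -0.05 0 0 0" --pt "-0.08 0 -0.08 0 0 0" --pt "-0.106 0 -0.106 0 0 0" --pt "-0.106 0 -0.106 0 0 0"

```text
clock: 58.98
position: [0.5992, -0.2828, 0.1479]
orientation: [0.247, 0.709, 0.593, -0.292]
ft_force: [0.8, 0.2, -3.0]
opening: 0.0595
```

>>> drive_tool --pt "0.018 -0.022 -0.03 0 9 -0.8" --pt "0.036 -0.044 -0.06 0 18 -1.5" --pt "0.053 -0.066 -0.09 -1 27 -2.3" --pt "0.07 -0.088 -0.12 -1.3 36 -3" --pt "0.088 -0.11 -0.147 -1.6 45 -3.8" --pt "0.088 -0.11 -0.147 -1.6 45 -3.8" --pt "0.088 -0.11 -0.147 -1.6 45 -3.8"

```text
clock: 59.85
position: [0.5188, -0.0997, 0.1864]
orientation: [0.001, 0.743, 0.669, -0.001]
ft_force: [-0.3, -0.4, -2.2]
opening: 0.0599
```

>>> drive_tool --pt "0.097 -0.023 -0.026 -9.2 74.6 11.9" --pt "0.097 -0.023 -0.026 -9.2 74.6 11.9" --pt "0.097 -0.023 -0.026 -9.2 74.6 11.9" --pt "0.097 -0.023 -0.026 -9.2 74.6 11.9" --pt "0.097 -0.023 -0.026 -9.2 74.6 11.9" --pt "0.097 -0.023 -0.026 -9.2 74.6 11.9" --pt "0.097 -0.023 -0.026 -9.2 74.6 11.9" --pt "0.097 -0.023 -0.026 -9.2 74.6 11.9"

```text
clock: 60.85
position: [0.505, -0.0021, 0.2089]
orientation: [-0.35, 0.652, 0.453, 0.497]
ft_force: [-0.1, -0.4, -2.1]
opening: 0.0598
```

```bash
python3 - <<'E'
from h import *
P0=np.array([0.5989876944826263, -0.2826690302150278, -0.0032418805761872775]);M0=np.array([[0.12429801734792535, 0.9847325169340452, -0.12186826074132462], [0.6956751799230888, -0.17406450721852185, -0.6969487724113957], [-0.7075210575822837, 0.0018486263856720697, -0.7066898440321137]])
ti=(.6015,-.2698,-10)
inspect(P0,M0,ti,'t4')
q=stand(P0,M0,ti);print(q)
plan([('above',q+[0,0,.07],0,45)])
E
```

```text
t 60.9 pos [ 0.5059 -0.0014  0.2106] q [ 0.45  0.76  0.19  2.04 -1.3   1.52  1.25]
[[ 0.0927  0.9392  0.3307]
 [ 0.2436 -0.3434  0.907 ]
 [ 0.9654 -0.0035 -0.2606]]
centre px 320 205
 38  37  39  37  40  41  38  39  38  39  39  41  37  38  37  36  38  35  39  40  39  40  41  39  40  41  37  41  40  39  36  38  37  38
 36  38  36  37  40  37  37  40  36  37  36  38  40  38  43  39  39  37  40  39  38  36  38  39  41  37  41  38  40  37  42  40  39  38
 38  35  36  37  38  38  40  38  37  36  38  40  49  55  56  53  46  44  45  41  41  40  41  40  38  35  42  42  39  41  40  39  38  39
 35  38  37  40  38  34  35  35  38  38  37  44  66  87  94  90  79  73  67  57  54  47  43  43  40  42  41  42  41  37  40  39  39  37
 41  42  38  39  39  36  39  37  40  39  41  60  94 123 130 123 117 111 103  93  84  77  68  57  57  51  49  44  40  41  42  38  39  41
 35  41  38  39  37  38  39  37  36  39  46  79 118 150 154 140 135 136 131 124 117 112 105  94  84  76  70  60  61  59  50  42  42  39
 38  41  39  38  37  39  37  37  38  39  57  98 143 164 159 142 132 131 129 130 132 134 129 122 117 1
[... 3053 characters left out ...]
9  35  37  38  36  38  37  37  37  37  32  37  44  61  96 138 172 197 214 225 225 209 157  90  44  38  36  36
 35  38  33  37  35  37  36  37  35  36  36  33  34  38  37  33  29  28  27  36  48  70 103 131 158 175 182 164 112  60  36  38  37  36
 34  40  34  38  39  36  37  37  33  39  38  36  35  36  36  35  31  27  26  31  31  36  47  69  88 104 113 105  72  48  39  38  36  36
tile axes now
 [[ 1. -0.  0.]
 [ 0. -0. -1.]
 [ 0.  1. -0.]]
[0.51973607 0.01624912 0.03042002]
t 60.9 pos [ 0.5059 -0.0014  0.2106] q [ 0.45  0.76  0.19  2.04 -1.3   1.52  1.25]
[[ 0.0927  0.9392  0.3307]
 [ 0.2436 -0.3434  0.907 ]
 [ 0.9654 -0.0035 -0.2606]]
above [-0.101, 0.007, 0.049, 17.5, -29.6, -10.3] rows 3.4
```

Tile t4 shows the same bright boss patch (up to 202), so it is sound. Standing it up.

>>> drive_tool --pt "-0.04 0.003 0.02 6 -10 -3.5" --pt "-0.08 0.006 0.035 12 -20 -7" --pt "-0.101 0.007 0.049 17.5 -29.6 -10.3" --pt "-0.101 0.007 0.049 17.5 -29.6 -10.3" --pt "-0.101 0.007 0.049 17.5 -29.6 -10.3" --pt "-0.101 0.007 0.049 17.5 -29.6 -10.3" --pt "-0.101 0.007 0.049 17.5 -29.6 -10.3"

```text
clock: 61.78
position: [0.5201, 0.0159, 0.1033]
orientation: [-0.269, 0.653, 0.654, 0.272]
ft_force: [-0.1, -0.6, -1.4]
opening: 0.0595
```

>>> drive_tool --pt "-0.015 0 0.015 0 0 0" --pt "-0.028 0 0.028 0 0 0" --pt "-0.036 0 0.036 0 0 0" --pt "-0.04 0 0.04 0 0 0" --pt "-0.04 0 0.04 0 0 0"

```text
clock: 62.4
position: [0.5206, 0.0166, 0.0466]
orientation: [-0.269, 0.652, 0.654, 0.272]
ft_force: [0.1, -0.3, -2.2]
opening: 0.0596
```

```bash
python3 - <<'E'
from h import *
plan([('down',np.array([0.51973607,0.01624912,0.03042002]),0,45)])
E
```

```text
t 62.4 pos [0.5206 0.0166 0.0466] q [ 0.14  0.84  0.26  1.87 -1.06  1.15  1.18]
[[-4.200e-03  1.000e+00  3.000e-03]
 [ 7.066e-01  8.000e-04  7.076e-01]
 [ 7.076e-01  5.100e-03 -7.066e-01]]
down [-0.012, -0.001, 0.011, 0.2, -0.0, 0.2] rows 0.3
```

>>> drive_tool --pt "-0.005 0 0.005 0.2 0 0" --pt "-0.009 0 0.009 0.2 0 0" --pt "-0.011 0 0.011 0.2 0 0" --pt "-0.012 0 0.012 0.2 0 0" --pt "-0.0125 0 0.0125 0.2 0 0" --pt "-0.0125 0 0.0125 0.2 0 0"

```text
clock: 63.15
position: [0.5207, 0.0168, 0.0297]
orientation: [-0.27, 0.651, 0.655, 0.272]
ft_force: [-1.7, -0.7, 4.4]
opening: 0.0598
```

>>> drive_tool --pt "0 0 0 0 0 0" --pt "0 0 0 0 0 0"

```text
clock: 63.4
position: [0.5208, 0.0167, 0.0297]
orientation: [-0.27, 0.651, 0.655, 0.272]
ft_force: [-1.8, -1.6, 5.4]
opening: 0.0599
```

Contact is about 5 N. I'll release, back off and check that it stands.

>>> drive_tool --pt "0 0 0 0 0 0" --pt "0 0 0 0 0 0" --pt "0 0 0 0 0 0" --pt "0 0 0 0 0 0" --pt "0 0 -0.03 0 0 0" --pt "0 0 -0.07 0 0 0" --pt "0 0 -0.1 0 0 0" --pt "0 0 -0.1 0 0 0" --fingers 1

```text
clock: 64.4
position: [0.5218, -0.0562, 0.1006]
orientation: [-0.268, 0.652, 0.655, 0.272]
ft_force: [0.4, 0.3, -0.6]
opening: 0.0878
```

```bash
python3 - <<'E'
from h import *
b=robot.capture('top')
oranges(b,T,.084);tool()
E
```

```text
top orange [315. 202.] (519.3, 0.7) [62. 28.] 1.7
top orange [242. 162.] (637.9, 233.3) [59. 83.] 1.9
t 64.45 pos [ 0.5211 -0.0542  0.0998] q [ 0.21  0.79  0.33  1.79 -0.95  1.29  1.13]
[[-4.900e-03  1.000e+00  8.000e-04]
 [ 7.070e-01  2.900e-03  7.072e-01]
 [ 7.072e-01  4.000e-03 -7.070e-01]]
```

>>> drive_tool --pt "0.01 0 -0.03 0 -9 0" --pt "0.02 0 -0.05 0 -18 0" --pt "0.035 0 -0.059 0 -27 0" --pt "0.053 0 -0.059 0 -36 0" --pt "0.053 0 -0.059 0 -45 0" --pt "0.053 0 -0.059 0 -45 0"

```text
clock: 65.2
position: [0.5202, -0.0511, 0.1776]
orientation: [-0.0, 0.701, 0.713, 0.001]
ft_force: [0.3, -0.1, 0.1]
opening: 0.0881
```

>>> drive_tool --pt "0.05 0 0 0 -7 0" --pt "0.1 0 0 0 -14 0" --pt "0.16 0 0 0 -20 0" --pt "0.16 0 0 0 -20 0" --pt "0.16 0 0 0 -20 0"

```text
clock: 65.82
position: [0.5192, 0.1005, 0.178]
orientation: [0.123, 0.695, 0.697, -0.123]
ft_force: [-0.4, -0.8, 0.1]
opening: 0.088
```

```bash
python3 - <<'E'
from h import *
g=tp((.5205,-.003,.046),1,-55)
plan([('pre',g-.07*M(1,-55)[:,2],1,-55),('adv',g,1,-55)])
E
```

```text
t 65.83 pos [0.5192 0.1005 0.178 ] q [-1.06  0.58  0.8   1.86 -0.09  0.98 -0.27]
[[-2.800e-03  1.000e+00  1.300e-03]
 [ 9.396e-01  3.100e-03 -3.422e-01]
 [-3.422e-01  2.000e-04 -9.396e-01]]
pre [-0.024, 0.0, 0.119, -0.5, -35.0, -0.7] rows 3.3
adv [-0.0, -0.0, 0.07, 0.0, 0.0, 0.0] rows 1.1
```

>>> drive_tool --pt "0 0 0.02 0 -9 0" --pt "0 0 0.04 0 -18 0" --pt "-0.01 0 0.07 0 -27 -0.5" --pt "-0.02 0 0.1 0 -35 -0.7" --pt "-0.024 0 0.119 0 -35 -0.7" --pt "-0.024 0 0.119 0 -35 -0.7" --pt "-0.024 0 0.119 0 -35 -0.7" --pt "-0.024 0 0.119 0 -35 -0.7"

```text
clock: 66.82
position: [0.5214, 0.0389, 0.077]
orientation: [0.327, 0.624, 0.632, -0.324]
ft_force: [0.2, 0.0, 0.3]
opening: 0.0882
```

>>> drive_tool --pt "0 0 0.02 0 0 0" --pt "0 0 0.04 0 0 0" --pt "0 0 0.055 0 0 0" --pt "0 0 0.064 0 0 0" --pt "0 0 0.07 0 0 0" --pt "0 0 0.07 0 0 0"

```text
clock: 67.58
position: [0.5211, -0.0189, 0.0353]
orientation: [0.327, 0.623, 0.632, -0.326]
ft_force: [0.8, -0.6, -0.2]
opening: 0.0885
```

```bash
python3 - <<'E'
from h import *
g=tp((.5205,-.003,.046),1,-55)
plan([('fix',g,1,-55)])
E
```

```text
t 67.58 pos [ 0.5211 -0.0189  0.0353] q [-1.13  1.18  0.82  1.83  0.08  0.86 -0.56]
[[-0.011   0.9999  0.0081]
 [ 0.5739  0.013  -0.8188]
 [-0.8189 -0.0043 -0.574 ]]
fix [0.0, -0.0, 0.002, -0.4, -0.0, 0.1] rows 0.0
```

>>> drive_tool --pt "0 0 0 0 0 0" --pt "0 0 0 0 0 0" --pt "0 0 0 0 0 0" --pt "0 0 0 0 0 0" --pt "0 0 0 0 0 0" --pt "0 0 0 0 0 0" --fingers -1

```text
clock: 68.32
position: [0.5213, -0.0187, 0.0354]
orientation: [0.327, 0.622, 0.632, -0.325]
ft_force: [0.3, 0.6, 1.7]
opening: 0.0597
```

```bash
python3 - <<'E'
from h import *
p,m=tool();s=robot.read_state();print(s['opening'])
q=place(p,m,(.5208,.0005,.042),(.550,.234));print(q.tolist())
plan([('lift',p+[0,0,.14],1,-55),('turn',(.53,.10,.24),0,-10),('turn2',(.55,.16,.20),0,35),('above',q+[0,0,.05],0,35)])
E
```

```text
t 68.33 pos [ 0.5213 -0.0187  0.0354] q [-1.13  1.18  0.82  1.83  0.08  0.86 -0.56]
[[-0.011   0.9999  0.0087]
 [ 0.574   0.0134 -0.8188]
 [-0.8188 -0.004  -0.5741]]
0.05973365324118926
tile axes
 [[ 1. -0.  0.]
 [ 0. -1. -0.]
 [ 0.  0. -1.]] spread z 26.1
[0.5502999826231134, 0.2406358821128194, 0.04084059399977625]
t 68.33 pos [ 0.5213 -0.0187  0.0354] q [-1.13  1.18  0.82  1.83  0.08  0.86 -0.56]
[[-0.011   0.9999  0.0087]
 [ 0.574   0.0134 -0.8188]
 [-0.8188 -0.004  -0.5741]]
lift [-0.115, -0.001, -0.08, -0.3, -0.0, 0.1] rows 2.2
turn [0.015, 0.011, -0.134, 0.6, 45.0, 0.9] rows 4.2
turn2 [0.066, 0.02, 0.029, 0.0, 45.0, 0.0] rows 4.2
above [0.003, 0.0, 0.136, 0.0, 0.0, 0.0] rows 2.2
```

>>> drive_tool --pt "-0.03 0 -0.02 0 0 0" --pt "-0.06 0 -0.04 0 0 0" --pt "-0.09 0 -0.06 0 0 0" --pt "-0.115 0 -0.08 0 0 0" --pt "-0.115 0 -0.08 0 0 0"

```text
clock: 68.95
position: [0.5223, -0.019, 0.1763]
orientation: [0.327, 0.623, 0.632, -0.324]
ft_force: [0.8, -0.9, -2.1]
opening: 0.0594
```

>>> drive_tool --pt "0.003 0.002 -0.03 0 9 0" --pt "0.006 0.004 -0.055 0 18 0" --pt "0.009 0.006 -0.08 0 27 0" --pt "0.012 0.008 -0.11 0 36 0" --pt "0.015 0.011 -0.134 0.6 45 0.9" --pt "0.015 0.011 -0.134 0.6 45 0.9" --pt "0.015 0.011 -0.134 0.6 45 0.9"

```text
clock: 69.82
position: [0.5302, 0.099, 0.2381]
orientation: [0.06, 0.706, 0.703, -0.066]
ft_force: [0.2, 0.2, -2.7]
opening: 0.0599
```

>>> drive_tool --pt "0.013 0.004 0 0 9 0" --pt "0.026 0.008 0.005 0 18 0" --pt "0.04 0.012 0.01 0 27 0" --pt "0.053 0.016 0.02 0 36 0" --pt "0.066 0.02 0.029 0 45 0" --pt "0.066 0.02 0.029 0 45 0" --pt "0.066 0.02 0.029 0 45 0"

```text
clock: 70.7
position: [0.5508, 0.16, 0.1989]
orientation: [-0.214, 0.676, 0.673, 0.209]
ft_force: [-0.7, 0.5, -1.5]
opening: 0.0596
```

>>> drive_tool --pt "0 0 0.04 0 0 0" --pt "0.001 0 0.08 0 0 0" --pt "0.002 0 0.115 0 0 0" --pt "0.003 0 0.136 0 0 0" --pt "0.003 0 0.136 0 0 0" --pt "0.003 0 0.136 0 0 0"

```text
clock: 71.45
position: [0.5525, 0.2389, 0.0913]
orientation: [-0.213, 0.677, 0.672, 0.212]
ft_force: [0.9, 0.6, -2.8]
opening: 0.0596
```

```bash
python3 - <<'E'
from h import *
plan([('down',np.array([0.5502999826231134, 0.2406358821128194, 0.04084059399977625]),0,35)])
E
```

```text
t 71.45 pos [0.5525 0.2389 0.0913] q [-0.41  0.68  0.34  1.92 -1.17  0.91  0.77]
[[ 0.0062  1.      0.001 ]
 [ 0.8193 -0.0056  0.5733]
 [ 0.5733 -0.0027 -0.8193]]
down [-0.028, -0.002, 0.042, 0.1, 0.0, -0.4] rows 0.8
```

>>> drive_tool --pt "-0.008 -0.001 0.012 0 0 0" --pt "-0.016 -0.002 0.024 0 0 0" --pt "-0.023 -0.002 0.034 0 0 0" --pt "-0.026 -0.002 0.038 0 0 0" --pt "-0.027 -0.002 0.04 0 0 0" --pt "-0.028 -0.002 0.041 0 0 0" --pt "-0.028 -0.002 0.041 0 0 0"

```text
clock: 72.32
position: [0.5495, 0.2401, 0.0408]
orientation: [-0.214, 0.677, 0.672, 0.212]
ft_force: [0.1, -0.3, -2.8]
opening: 0.0597
```

>>> drive_tool --pt "0 0 0 0 0 0" --pt "-0.0005 0 0.0007 0 0 0" --pt "-0.0005 0 0.0007 0 0 0"

```text
clock: 72.7
position: [0.5493, 0.2401, 0.0398]
orientation: [-0.214, 0.677, 0.672, 0.212]
ft_force: [0.1, -0.7, -2.3]
opening: 0.0595
```

>>> drive_tool --pt "-0.0003 0 0.0005 0 0 0" --pt "-0.0006 0 0.0009 0 0 0" --pt "-0.0006 0 0.0009 0 0 0"

```text
clock: 73.08
position: [0.5493, 0.2405, 0.0396]
orientation: [-0.214, 0.676, 0.672, 0.212]
ft_force: [-2.7, -2.1, 5.8]
opening: 0.0599
```

>>> drive_tool --pt "-0.0003 0 0.0005 0 0 0" --pt "-0.0003 0 0.0005 0 0 0"

```text
clock: 73.32
position: [0.5493, 0.241, 0.0396]
orientation: [-0.215, 0.676, 0.672, 0.213]
ft_force: [-3.9, -1.4, 10.5]
opening: 0.0594
```

>>> drive_tool --pt "0.0006 0 -0.0009 0 0 0" --pt "0.0006 0 -0.0009 0 0 0"

```text
clock: 73.58
position: [0.5494, 0.2407, 0.0397]
orientation: [-0.214, 0.676, 0.672, 0.212]
ft_force: [-2.0, 0.8, 3.9]
opening: 0.0594
```

>>> drive_tool --pt "0 0 0 0 0 0" --pt "0 0 0 0 0 0" --pt "0 0 0 0 0 0" --pt "0 0 -0.02 0 0 0" --pt "0 0 -0.05 0 0 0" --pt "0 0 -0.1 0 0 0" --pt "0 0 -0.15 0 0 0" --pt "0 0 -0.15 0 0 0" --fingers 0.55

```text
clock: 74.58
position: [0.5523, 0.1501, 0.1658]
orientation: [-0.21, 0.678, 0.671, 0.214]
ft_force: [0.3, 0.5, -0.8]
opening: 0.0681
```

```bash
python3 - <<'E'
from h import *
b=robot.capture('top');a=robot.capture('scene');cv2.imwrite('pics/t14.png',b);cv2.imwrite('pics/s14.png',a)
oranges(b,T,.071,40,900);tiles(b,a)
plan([('mid',(.46,-.04,.20),0,0)])
E
```

```text
top orange [241. 191.] (545.8, 234.8) [59. 84.] 1.8
top orange [241. 162.] (640.1, 236.0) [60. 84.] 1.9
top orange [351. 148.] (687.5, -101.4) [ 64. 212.] 8.3
top [ 14. 388.] xy -67.6 914.8 size 67 83 yaw(long from y) -88.9
top [  7. 361.] xy -1.0 935.1 size 42 89 yaw(long from y) -78.4
top [461. 226.] xy 458.9 -477.4 size 51 76 yaw(long from y) 5.7
top [397. 222.] xy 466.1 -268.3 size 52 75 yaw(long from y) 1.7
top [413. 157.] xy 683.1 -318.9 size 70 70 yaw(long from y) -89.4
top [362.  53.] xy 1041.1 -134.1 size 61 94 yaw(long from y) -87.7
scene [229. 288.] xy 686.0 -324.3 size 63 72 yaw(long from y) 26.2
scene [137. 250.] xy 454.0 -476.4 size 50 75 yaw(long from y) 4.2
scene [217. 224.] xy 469.3 -268.9 size 53 75 yaw(long from y) 4.8
scene [630. 165.] xy 858.0 879.0 size 39 79 yaw(long from y) 83.4
t 74.67 pos [0.5495 0.1537 0.1626] q [-0.31  0.56  0.42  1.91 -1.01  1.06  0.73]
[[ 7.100e-03  1.000e+00  4.000e-04]
 [ 8.187e-01 -6.000e-03  5.742e-01]
 [ 5.741e-01 -3.700e-03 -8.187e-01]]
mid [-0.138, -0.088, -0.142, -0.1, -35.0, -0.4] rows 3.5
```

>>> drive_tool --pt "-0.035 -0.022 -0.04 0 -9 0" --pt "-0.07 -0.044 -0.08 0 -18 0" --pt "-0.105 -0.066 -0.12 0 -27 0" --pt "-0.138 -0.088 -0.142 0 -35 0" --pt "-0.138 -0.088 -0.142 0 -35 0" --pt "-0.138 -0.088 -0.142 0 -35 0" --fingers 1

```text
clock: 75.42
position: [0.4607, -0.0385, 0.1989]
orientation: [-0.003, 0.708, 0.706, -0.001]
ft_force: [0.9, 0.4, 0.2]
opening: 0.088
```

```bash
python3 - <<'E'
from h import *
print('tray front corners',T.ray([[263,145.3],[257,240.8]],.055).round(4).tolist())
t=tp((.475,-.280,.0115),3,-45)
plan([('a',t+[0,0,.09],3,-45),('pick',t,3,-45)])
E
```

```text
tray front corners [[0.6973, 0.173, 0.055], [0.394, 0.1795, 0.055]]
t 75.42 pos [ 0.4607 -0.0385  0.1989] q [-0.65  0.3   0.77  2.06 -0.27  0.89  0.26]
[[ 0.0037  1.     -0.0056]
 [ 1.     -0.0036  0.0022]
 [ 0.0022 -0.0056 -1.    ]]
a [-0.257, 0.017, 0.112, -1.6, -45.1, -2.9] rows 4.5
pick [0.064, 0.0, 0.064, 0.0, 0.0, 0.0] rows 1.4
```

>>> drive_tool --pt "-0.055 0.004 0 0 -9 0" --pt "-0.11 0.008 0 0 -18 -0.6" --pt "-0.165 0.012 0.02 -0.5 -27 -1.2" --pt "-0.21 0.015 0.06 -1 -36 -2" --pt "-0.257 0.017 0.1 -1.6 -45 -2.9" --pt "-0.257 0.017 0.112 -1.6 -45 -2.9" --pt "-0.257 0.017 0.112 -1.6 -45 -2.9" --pt "-0.257 0.017 0.112 -1.6 -45 -2.9"

```text
clock: 76.42
position: [0.4764, -0.297, 0.0876]
orientation: [0.278, 0.637, 0.669, -0.262]
ft_force: [0.6, 0.3, -0.1]
opening: 0.0884
```

```bash
python3 - <<'E'
from h import *
t=tp((.475,-.280,.0115),3,-45)
plan([('pick',t,3,-45)])
E
```

```text
t 76.42 pos [ 0.4764 -0.297   0.0876] q [-0.72  0.96  0.97  2.17  0.15  0.27 -0.12]
[[-0.0334  0.9987  0.0375]
 [ 0.7074  0.0501 -0.705 ]
 [-0.706   0.003  -0.7082]]
pick [0.066, -0.001, 0.063, 0.0, -0.1, -0.2] rows 1.5
```

>>> drive_tool --pt "0.015 0 0.015 0 0 0" --pt "0.03 0 0.03 0 0 0" --pt "0.045 0 0.045 0 0 0" --pt "0.056 0 0.056 0 0 0" --pt "0.062 0 0.061 0 0 0" --pt "0.065 0 0.063 0 0 0" --pt "0.065 0 0.063 0 0 0"

```text
clock: 77.3
position: [0.4767, -0.2952, -0.0025]
orientation: [0.278, 0.637, 0.669, -0.262]
ft_force: [0.2, -0.2, -0.0]
opening: 0.0881
```

>>> drive_tool --pt "0 0 0 0 0 0" --pt "0 0 0 0 0 0" --pt "0 0 0 0 0 0" --pt "0 0 0 0 0 0" --pt "0 0 0 0 0 0" --pt "0 0 0 0 0 0" --fingers -1

```text
clock: 78.05
position: [0.4749, -0.296, -0.0029]
orientation: [0.278, 0.637, 0.669, -0.264]
ft_force: [-3.6, 2.1, 6.4]
opening: 0.0598
```

```bash
python3 - <<'E'
from h import *
p,m=tool();print(p.tolist(),m.tolist(),robot.read_state()['opening'])
tiles(robot.capture('top'),robot.capture('scene'))
plan([('lift',p+[0,0,.15],3,-45),('mid',tp((.50,-.10,.21),0,0),0,0),('insp',tp((.50,-.02,.22),-20,75),-20,75)])
E
```

```text
t 78.05 pos [ 0.4749 -0.296  -0.0029] q [-0.61  1.09  0.78  2.14  0.61  0.19 -0.71]
[[-3.470e-02  9.988e-01  3.560e-02]
 [ 7.058e-01  4.970e-02 -7.067e-01]
 [-7.076e-01  6.000e-04 -7.067e-01]]
[0.47491853137930545, -0.2959642226377001, -0.0029235574683926166] [[-0.03467810936815825, 0.9987644610877258, 0.035594662504295604], [0.7058038405767719, 0.04969074778070308, -0.7066624146026681], [-0.7075580310884251, 0.0006171329996076946, -0.7066549736534316]] 0.05983581122476355
top [ 14. 388.] xy -67.6 914.8 size 67 83 yaw(long from y) -88.9
top [  7. 361.] xy -1.1 935.0 size 42 89 yaw(long from y) -78.4
top [461. 226.] xy 459.2 -477.9 size 52 76 yaw(long from y) 1.7
top [398. 221.] xy 471.7 -272.6 size 51 67 yaw(long from y) 9.7
top [413. 157.] xy 682.2 -318.1 size 69 70 yaw(long from y) -43.9
top [362.  53.] xy 1041.1 -134.1 size 61 94 yaw(long from y) -87.7
scene [229. 288.] xy 686.0 -324.3 size 63 72 yaw(long from y) 26.2
scene [137. 250.] xy 454.1 -476.0 size 53 75 yaw(long from y) 3.9
scene [217. 225.] xy 474.6 -268.6 size 52 74 yaw(long from y) 4.5
scene [327. 166.] xy 390.5 106.1 size 47 74 yaw(long from y) -26.0
scene [630. 165.] xy 858.0 879.0 size 39 79 yaw(long from y) 83.4
t 78.15 pos [ 0.4749 -0.296  -0.0029] q [-0.61  1.09  0.78  2.14  0.61  0.19 -0.71]
[[-3.460e-02  9.988e-01  3.560e-02]
 [ 7.058e-01  4.960e-02 -7.067e-01]
 [-7.075e-01  7.000e-04 -7.067e-01]]
lift [-0.106, 0.0, -0.106, -0.1, 0.0, -0.1] rows 2.4
mid [0.108, 0.035, -0.167, 1.2, 45.0, 2.8] rows 4.2
insp [0.099, 0.007, -0.026, -13.1, 74.2, 17.0] rows 7.2
```

>>> drive_tool --pt "-0.02 0 -0.02 0 0 0" --pt "-0.05 0 -0.05 0 0 0" --pt "-0.08 0 -0.08 0 0 0" --pt "-0.106 0 -0.106 0 0 0" --pt "-0.106 0 -0.106 0 0 0"

```text
clock: 78.78
position: [0.4774, -0.2953, 0.1482]
orientation: [0.279, 0.638, 0.669, -0.26]
ft_force: [-0.1, 0.1, -1.9]
opening: 0.0596
```

>>> drive_tool --pt "0.022 0.007 -0.034 0 9 0.6" --pt "0.044 0.014 -0.067 0 18 1.2" --pt "0.065 0.021 -0.1 0.5 27 1.8" --pt "0.087 0.028 -0.134 1 36 2.3" --pt "0.108 0.035 -0.167 1.2 45 2.8" --pt "0.108 0.035 -0.167 1.2 45 2.8" --pt "0.108 0.035 -0.167 1.2 45 2.8"

```text
clock: 79.65
position: [0.4995, -0.1005, 0.1869]
orientation: [0.0, 0.708, 0.707, -0.002]
ft_force: [-0.3, 0.1, -1.6]
opening: 0.0597
```

```bash
python3 - <<'E'
from h import *
plan([('insp',tp((.50,-.02,.22),-20,75),-20,75)])
E
```

```text
t 79.65 pos [ 0.4995 -0.1005  0.1869] q [-0.14  0.34  0.3   1.95 -0.13  0.87  0.23]
[[ 0.0014  1.     -0.0016]
 [ 1.     -0.0014 -0.0028]
 [-0.0028 -0.0016 -1.    ]]
insp [0.099, 0.007, -0.028, -13.1, 74.4, 16.9] rows 7.2
```

>>> drive_tool --pt "0.099 0.007 -0.028 -13.1 74.4 16.9" --pt "0.099 0.007 -0.028 -13.1 74.4 16.9" --pt "0.099 0.007 -0.028 -13.1 74.4 16.9" --pt "0.099 0.007 -0.028 -13.1 74.4 16.9" --pt "0.099 0.007 -0.028 -13.1 74.4 16.9" --pt "0.099 0.007 -0.028 -13.1 74.4 16.9" --pt "0.099 0.007 -0.028 -13.1 74.4 16.9" --pt "0.099 0.007 -0.028 -13.1 74.4 16.9"

```text
clock: 80.65
position: [0.5054, -0.0007, 0.2125]
orientation: [-0.353, 0.65, 0.453, 0.498]
ft_force: [0.1, 0.1, -1.5]
opening: 0.0593
```

```bash
python3 - <<'E'
from h import *
P0=np.array([0.47491853137930545, -0.2959642226377001, -0.0029235574683926166]);M0=np.array([[-0.03467810936815825, 0.9987644610877258, 0.035594662504295604], [0.7058038405767719, 0.04969074778070308, -0.7066624146026681], [-0.7075580310884251, 0.0006171329996076946, -0.7066549736534316]])
ti=(.4745,-.2687,3)
inspect(P0,M0,ti,'t3')
q=stand(P0,M0,ti);print(q)
plan([('above',q+[0,0,.07],0,45)])
E
```

```text
t 80.7 pos [ 5.058e-01 -3.000e-04  2.133e-01] q [ 0.6   0.74  0.    2.03 -1.24  1.42  1.2 ]
[[ 0.0928  0.9401  0.328 ]
 [ 0.2382 -0.3408  0.9095]
 [ 0.9668 -0.0062 -0.2556]]
centre px 323 205
 37  36  36  36  36  40  36  37  37  37  37  39  38  37  37  37  39  40  37  40  40  38  39  38  37  38  41  38  40  37  36  39  38  37
 39  36  36  37  37  36  37  38  34  38  39  41  40  41  44  39  40  38  39  37  40  41  39  39  38  41  39  40  38  38  40  37  39  36
 36  39  39  37  37  37  39  39  38  40  40  47  53  56  52  47  45  41  40  37  38  35  39  40  41  42  40  39  39  38  37  39  39  38
 36  42  38  38  37  38  39  39  37  40  48  66  86  91  85  75  69  63  52  48  43  40  37  37  37  40  39  40  37  39  40  38  38  39
 38  37  38  38  39  37  37  38  37  42  58  91 117 124 120 113 109  95  87  76  69  60  52  50  44  48  44  40  38  36  36  38  38  38
 37  37  41  36  40  38  37  39  38  46  77 118 141 140 138 136 134 125 119 111 104  94  82  74  70  61  55  49  46  41  42  41  38  39
 40  40  37  37  39  38  39  37  41  54  95 142 159 144 131 131 134 135 133 131 132 125 116 
[... 3071 characters left out ...]
  39  38  34  34  32  33  44  54  75 103 143 179 202 219 229 234 236 231 202 134  66  40  36  37  37
 36  34  37  40  38  38  37  36  37  37  35  36  32  30  28  27  33  43  57  83 111 139 173 196 212 225 215 179 107  53  38  40  37  40
 41  36  36  36  36  36  35  37  37  38  36  37  35  32  29  30  32  31  32  41  52  74  98 129 155 175 172 133  80  45  36  34  39  39
tile axes now
 [[ 1. -0.  0.]
 [ 0. -0. -1.]
 [ 0.  1. -0.]]
[0.51905341 0.01594037 0.01634645]
t 80.7 pos [ 5.058e-01 -3.000e-04  2.133e-01] q [ 0.6   0.74  0.    2.03 -1.24  1.42  1.2 ]
[[ 0.0928  0.9401  0.328 ]
 [ 0.2382 -0.3408  0.9095]
 [ 0.9668 -0.0062 -0.2556]]
above [-0.118, 0.008, 0.052, 17.3, -29.9, -10.4] rows 3.4
```

Tile t3 is sound as well. Standing it up.

>>> drive_tool --pt "-0.04 0.003 0.02 6 -10 -3.5" --pt "-0.08 0.006 0.035 12 -20 -7" --pt "-0.118 0.008 0.052 17.3 -29.9 -10.4" --pt "-0.118 0.008 0.052 17.3 -29.9 -10.4" --pt "-0.118 0.008 0.052 17.3 -29.9 -10.4" --pt "-0.118 0.008 0.052 17.3 -29.9 -10.4" --pt "-0.118 0.008 0.052 17.3 -29.9 -10.4"

```text
clock: 81.58
position: [0.5219, 0.0147, 0.0892]
orientation: [-0.267, 0.653, 0.654, 0.273]
ft_force: [-0.5, -0.7, -0.8]
opening: 0.0598
```

>>> drive_tool --pt "-0.015 0 0.015 0 0 0" --pt "-0.028 0 0.028 0 0 0" --pt "-0.036 0 0.036 0 0 0" --pt "-0.04 0 0.04 0 0 0" --pt "-0.04 0 0.04 0 0 0"

```text
clock: 82.2
position: [0.5226, 0.0155, 0.0325]
orientation: [-0.268, 0.652, 0.654, 0.273]
ft_force: [-0.3, 0.2, -2.0]
opening: 0.0592
```

```bash
python3 - <<'E'
from h import *
plan([('down',np.array([0.51905341,0.01594037,0.01634645]),0,45)])
E
```

```text
t 82.2 pos [0.5226 0.0155 0.0325] q [ 0.28  0.85  0.09  1.86 -0.97  1.04  1.12]
[[-5.600e-03  1.000e+00  6.000e-03]
 [ 7.075e-01 -3.000e-04  7.067e-01]
 [ 7.067e-01  8.200e-03 -7.075e-01]]
down [-0.011, -0.004, 0.012, 0.3, 0.0, 0.3] rows 0.3
```

>>> drive_tool --pt "-0.005 0 0.005 0.3 0 0" --pt "-0.009 0 0.009 0.3 0 0" --pt "-0.011 0 0.011 0.3 0 0" --pt "-0.0118 0 0.0118 0.3 0 0" --pt "-0.0122 0 0.0122 0.3 0 0" --pt "-0.0122 0 0.0122 0.3 0 0"

```text
clock: 82.95
position: [0.5228, 0.0155, 0.0158]
orientation: [-0.269, 0.651, 0.655, 0.272]
ft_force: [-0.6, -1.9, 3.3]
opening: 0.0598
```

>>> drive_tool --pt "-0.0003 0 0.0003 0 0 0" --pt "-0.0003 0 0.0003 0 0 0"

```text
clock: 83.2
position: [0.5228, 0.0156, 0.0158]
orientation: [-0.27, 0.651, 0.655, 0.272]
ft_force: [-2.2, -3.1, 5.5]
opening: 0.0595
```

>>> drive_tool --pt "0 0 0 0 0 0" --pt "0 0 0 0 0 0" --pt "0 0 0 0 0 0" --pt "0 0 0 0 0 0" --pt "0 0 -0.03 0 0 0" --pt "0 0 -0.07 0 0 0" --pt "0 0 -0.1 0 0 0" --pt "0 0 -0.1 0 0 0" --fingers 1

```text
clock: 84.2
position: [0.5239, -0.0573, 0.0865]
orientation: [-0.267, 0.652, 0.655, 0.272]
ft_force: [-0.5, 0.8, -0.1]
opening: 0.0877
```

```bash
python3 - <<'E'
from h import *
b=robot.capture('top')
oranges(b,T,.084);tool()
E
```

```text
top orange [316. 201.] (522.4, 0.8) [62. 28.] 1.7
top orange [241. 191.] (544.6, 232.4) [59. 83.] 1.8
top orange [241. 162.] (637.9, 233.5) [59. 83.] 1.9
t 84.25 pos [ 0.5231 -0.0553  0.0857] q [ 0.34  0.79  0.16  1.78 -0.87  1.2   1.07]
[[-0.0062  1.      0.0021]
 [ 0.7081  0.0029  0.7061]
 [ 0.7061  0.0059 -0.7081]]
```

>>> drive_tool --pt "0.01 0 -0.03 0 -9 0" --pt "0.02 0 -0.05 0 -18 0" --pt "0.035 0 -0.065 0 -27 0" --pt "0.055 0 -0.065 0 -36 0" --pt "0.055 0 -0.065 0 -45 0" --pt "0.055 0 -0.065 0 -45 0"

```text
clock: 85.0
position: [0.522, -0.0551, 0.1694]
orientation: [0.001, 0.701, 0.713, 0.001]
ft_force: [-0.6, 0.7, 0.0]
opening: 0.0881
```

>>> drive_tool --pt "0.05 0 0 0 -7 0" --pt "0.1 0 0 0 -14 0" --pt "0.16 0 0 0 -20 0" --pt "0.16 0 0 0 -20 0" --pt "0.16 0 0 0 -20 0"

```text
clock: 85.62
position: [0.5209, 0.0966, 0.1693]
orientation: [0.124, 0.695, 0.697, -0.123]
ft_force: [0.2, -0.5, 0.2]
opening: 0.0878
```

```bash
python3 - <<'E'
from h import *
g=tp((.5225,-.003,.046),1,-55)
plan([('pre',g-.07*M(1,-55)[:,2],1,-55),('adv',g,1,-55)])
E
```

```text
t 85.62 pos [0.5209 0.0966 0.1693] q [-0.91  0.53  0.58  1.85  0.06  0.96 -0.41]
[[-0.0023  1.      0.0025]
 [ 0.9392  0.003  -0.3434]
 [-0.3434  0.0015 -0.9392]]
pre [-0.023, 0.001, 0.11, -0.4, -34.9, -0.7] rows 3.3
adv [-0.0, -0.0, 0.07, 0.0, 0.0, 0.0] rows 1.1
```

>>> drive_tool --pt "0 0 0.02 0 -9 0" --pt "0 0 0.04 0 -18 0" --pt "-0.01 0 0.07 0 -27 -0.5" --pt "-0.02 0.001 0.1 0 -35 -0.7" --pt "-0.023 0.001 0.11 0 -35 -0.7" --pt "-0.023 0.001 0.11 0 -35 -0.7" --pt "-0.023 0.001 0.11 0 -35 -0.7" --pt "-0.023 0.001 0.11 0 -35 -0.7"

```text
clock: 86.62
position: [0.5244, 0.0389, 0.0766]
orientation: [0.328, 0.624, 0.631, -0.324]
ft_force: [0.3, 0.5, 0.7]
opening: 0.0878
```

>>> drive_tool --pt "0 0 0.02 0 0 0" --pt "0 0 0.04 0 0 0" --pt "0 0 0.055 0 0 0" --pt "0 0 0.066 0 0 0" --pt "0 0 0.071 0 0 0" --pt "0 0 0.071 0 0 0"

```text
clock: 87.38
position: [0.5243, -0.0196, 0.0344]
orientation: [0.328, 0.623, 0.632, -0.325]
ft_force: [0.7, 0.9, 0.3]
opening: 0.0881
```

```bash
python3 - <<'E'
from h import *
g=tp((.5225,-.003,.046),1,-55)
plan([('fix',g,1,-55)])
E
```

```text
t 87.38 pos [ 0.5243 -0.0196  0.0344] q [-1.03  1.1   0.67  1.82  0.28  0.9  -0.74]
[[-0.0094  0.9999  0.0094]
 [ 0.5728  0.0131 -0.8196]
 [-0.8197 -0.0023 -0.5729]]
fix [0.0, -0.001, 0.001, -0.3, 0.1, -0.0] rows 0.0
```

>>> drive_tool --pt "0 0 0 0 0 0" --pt "0 0 0 0 0 0" --pt "0 0 0 0 0 0" --pt "0 0 0 0 0 0" --pt "0 0 0 0 0 0" --pt "0 0 0 0 0 0" --fingers -1

```text
clock: 88.12
position: [0.5242, -0.0195, 0.0345]
orientation: [0.328, 0.623, 0.632, -0.325]
ft_force: [-1.9, 1.2, 2.1]
opening: 0.0596
```

```bash
python3 - <<'E'
from h import *
p,m=tool();s=robot.read_state();print(s['opening'])
q=place(p,m,(.5228,.0005,.042),(.460,.236));print(q.tolist())
plan([('lift',p+[0,0,.14],1,-55),('turn',(.50,.08,.24),0,-10),('turn2',(.46,.16,.20),0,35),('above',q+[0,0,.05],0,35)])
E
```

```text
t 88.12 pos [ 0.5242 -0.0195  0.0345] q [-1.03  1.1   0.67  1.82  0.28  0.9  -0.74]
[[-0.0095  0.9999  0.0095]
 [ 0.5727  0.0132 -0.8196]
 [-0.8197 -0.0023 -0.5728]]
0.0596159026410303
tile axes
 [[ 1. -0. -0.]
 [-0. -1.  0.]
 [ 0. -0. -1.]] spread z 26.1
[0.46120091391784296, 0.24355894016940247, 0.04000674647123468]
t 88.12 pos [ 0.5242 -0.0195  0.0345] q [-1.03  1.1   0.67  1.82  0.28  0.9  -0.74]
[[-0.0095  0.9999  0.0095]
 [ 0.5727  0.0132 -0.8196]
 [-0.8197 -0.0023 -0.5728]]
lift [-0.115, -0.0, -0.08, -0.3, 0.1, -0.0] rows 2.2
turn [0.004, -0.023, -0.119, 0.6, 45.0, 0.9] rows 4.2
turn2 [0.086, -0.04, 0.026, 0.0, 45.0, 0.0] rows 4.2
above [0.005, 0.001, 0.138, 0.0, 0.0, 0.0] rows 2.2
```

>>> drive_tool --pt "-0.03 0 -0.02 0 0 0" --pt "-0.06 0 -0.04 0 0 0" --pt "-0.09 0 -0.06 0 0 0" --pt "-0.115 0 -0.08 0 0 0" --pt "-0.115 0 -0.08 0 0 0"

```text
clock: 88.75
position: [0.5253, -0.0196, 0.1755]
orientation: [0.328, 0.624, 0.631, -0.324]
ft_force: [-0.2, 0.9, -2.2]
opening: 0.0593
```

>>> drive_tool --pt "0.001 -0.005 -0.025 0 9 0" --pt "0.002 -0.01 -0.05 0 18 0" --pt "0.003 -0.015 -0.075 0 27 0" --pt "0.004 -0.02 -0.1 0 36 0" --pt "0.004 -0.023 -0.119 0.6 45 0.9" --pt "0.004 -0.023 -0.119 0.6 45 0.9" --pt "0.004 -0.023 -0.119 0.6 45 0.9"

```text
clock: 89.62
position: [0.4995, 0.0797, 0.2379]
orientation: [0.061, 0.706, 0.703, -0.065]
ft_force: [-0.3, -0.9, -1.5]
opening: 0.0598
```

>>> drive_tool --pt "0.017 -0.008 0 0 9 0" --pt "0.034 -0.016 0.005 0 18 0" --pt "0.05 -0.024 0.01 0 27 0" --pt "0.068 -0.032 0.02 0 36 0" --pt "0.086 -0.04 0.026 0 45 0" --pt "0.086 -0.04 0.026 0 45 0" --pt "0.086 -0.04 0.026 0 45 0"

```text
clock: 90.5
position: [0.4604, 0.1604, 0.1981]
orientation: [-0.212, 0.676, 0.673, 0.21]
ft_force: [-0.9, -0.8, -1.7]
opening: 0.0596
```

>>> drive_tool --pt "0 0 0.04 0 0 0" --pt "0.001 0 0.08 0 0 0" --pt "0.003 0.001 0.115 0 0 0" --pt "0.005 0.001 0.138 0 0 0" --pt "0.005 0.001 0.138 0 0 0" --pt "0.005 0.001 0.138 0 0 0"

```text
clock: 91.25
position: [0.4625, 0.2432, 0.0895]
orientation: [-0.212, 0.676, 0.673, 0.212]
ft_force: [0.7, 0.1, -1.4]
opening: 0.0594
```

```bash
python3 - <<'E'
from h import *
plan([('down',np.array([0.46120091391784296, 0.24355894016940247, 0.04000674647123468]),0,35)])
print('jar',T.ray([[243,262]],.07))
E
```

```text
t 91.25 pos [0.4625 0.2432 0.0895] q [-0.38  0.56  0.24  2.14 -1.24  0.78  0.88]
[[ 0.004   1.      0.0015]
 [ 0.8202 -0.0041  0.5721]
 [ 0.5721 -0.0011 -0.8202]]
down [-0.028, -0.001, 0.041, 0.1, 0.1, -0.2] rows 0.8
jar [[0.32887556 0.21761919 0.07      ]]
```

>>> drive_tool --pt "-0.008 0 0.012 0 0 0" --pt "-0.016 -0.001 0.024 0 0 0" --pt "-0.023 -0.001 0.034 0 0 0" --pt "-0.026 -0.001 0.038 0 0 0" --pt "-0.028 -0.001 0.0405 0 0 0" --pt "-0.0285 -0.001 0.0415 0 0 0" --pt "-0.0285 -0.001 0.0415 0 0 0"

```text
clock: 92.12
position: [0.461, 0.2442, 0.0396]
orientation: [-0.213, 0.676, 0.672, 0.213]
ft_force: [-2.0, -1.5, 7.0]
opening: 0.0596
```

>>> drive_tool --pt "-0.0003 0 0.0005 0 0 0" --pt "-0.0005 0 0.0008 0 0 0" --pt "-0.0005 0 0.0008 0 0 0"

```text
clock: 92.5
position: [0.461, 0.245, 0.0395]
orientation: [-0.214, 0.676, 0.672, 0.214]
ft_force: [-4.1, -1.4, 13.9]
opening: 0.0596
```

>>> drive_tool --pt "0.0006 0 -0.0009 0 0 0" --pt "0.0006 0 -0.0009 0 0 0"

```text
clock: 92.75
position: [0.4611, 0.2443, 0.0395]
orientation: [-0.213, 0.676, 0.673, 0.213]
ft_force: [-2.5, 0.8, 8.2]
opening: 0.0597
```

>>> drive_tool --pt "0 0 0 0 0 0" --pt "0 0 0 0 0 0" --pt "0 0 0 0 0 0" --pt "0 0 -0.02 0 0 0" --pt "0 0 -0.05 0 0 0" --pt "0 0 -0.1 0 0 0" --pt "0 0 -0.15 0 0 0" --pt "0 0 -0.15 0 0 0" --fingers 0.5

```text
clock: 93.75
position: [0.4631, 0.1553, 0.1637]
orientation: [-0.21, 0.677, 0.672, 0.214]
ft_force: [-0.5, 0.2, -0.5]
opening: 0.0656
```

```bash
python3 - <<'E'
from h import *
plan([('mid',(.52,.0,.18),0,0),('abovehook',(.7045,-.134,.08),10,0)])
E
```

```text
t 93.75 pos [0.4631 0.1553 0.1637] q [-0.18  0.41  0.22  2.12 -0.96  0.9   0.74]
[[ 0.006   1.      0.0078]
 [ 0.8202 -0.0094  0.5721]
 [ 0.5721  0.003  -0.8202]]
mid [-0.118, 0.058, -0.102, 0.3, -34.9, -0.5] rows 3.3
abovehook [-0.134, 0.184, 0.1, 0.0, 0.0, -10.0] rows 4.0
```

>>> drive_tool --pt "-0.03 0.015 -0.03 0 -9 0" --pt "-0.06 0.03 -0.06 0 -18 0" --pt "-0.09 0.045 -0.09 0 -27 0" --pt "-0.118 0.058 -0.102 0 -35 -0.5" --pt "-0.118 0.058 -0.102 0 -35 -0.5" --pt "-0.118 0.058 -0.102 0 -35 -0.5" --fingers 0.2

```text
clock: 94.5
position: [0.5165, 0.0032, 0.1763]
orientation: [-0.002, 0.706, 0.708, -0.0]
ft_force: [0.6, 1.1, 0.7]
opening: 0.053
```

>>> drive_tool --pt "-0.033 0.046 0 0 0 -2.5" --pt "-0.067 0.092 0 0 0 -5" --pt "-0.1 0.138 0.03 0 0 -7.5" --pt "-0.134 0.184 0.07 0 0 -10" --pt "-0.134 0.184 0.1 0 0 -10" --pt "-0.134 0.184 0.1 0 0 -10" --pt "-0.134 0.184 0.1 0 0 -10"

```text
clock: 95.38
position: [0.7021, -0.1311, 0.0786]
orientation: [0.0, 0.642, 0.767, 0.0]
ft_force: [0.5, -0.1, 0.7]
opening: 0.053
```

```bash
python3 - <<'E'
from h import *
b=robot.capture('top');a=robot.capture('scene');cv2.imwrite('pics/t15.png',b);cv2.imwrite('pics/s15.png',a)
oranges(b,T,.071,40,900)
cv=np.hstack([cv2.resize(b[140:265,170:310],None,fx=3,fy=3,interpolation=2),cv2.resize(a[110:235,350:490],None,fx=3,fy=3,interpolation=2)])
cv2.imwrite('pics/m15.png',cv2.resize(cv,(800,int(cv.shape[0]*800/cv.shape[1]))))
plan([('d',(.7047,-.1346,-.0026),10,0)])
E
```

```text
top orange [239. 219.] (458.7, 237.1) [59. 84.] 1.7
top orange [240. 191.] (546.8, 236.8) [85. 59.] 88.9
top orange [241. 162.] (640.1, 239.0) [60. 84.] 1.9
top orange [330. 152.] (678.3, -44.3) [63. 97.] 8.9
t 95.47 pos [ 0.703  -0.1309  0.0796] q [-0.12  0.83  0.4   1.45 -0.36  0.93  0.55]
[[-1.769e-01  9.842e-01  2.700e-03]
 [ 9.842e-01  1.769e-01 -2.000e-04]
 [-7.000e-04  2.600e-03 -1.000e+00]]
d [-0.004, 0.001, 0.082, 0.1, 0.0, 0.2] rows 1.3
```

View pics/m15.png

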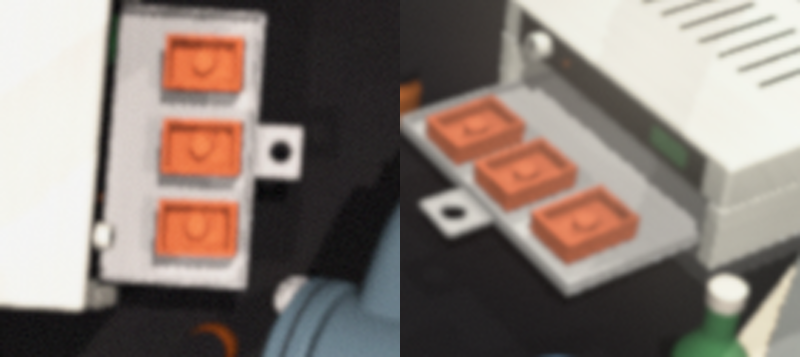

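All three sound tiles lie flat, face down, with their bosses visible. I'll take the hook again.

>>> drive_tool --pt "-0.004 0.001 0.025 0 0 0" --pt "-0.004 0.001 0.05 0 0 0" --pt "-0.004 0.001 0.068 0 0 0" --pt "-0.004 0.001 0.077 0 0 0" --pt "-0.004 0.001 0.081 0 0 0" --pt "-0.004 0.001 0.081 0 0 0"

```text
clock: 96.22
position: [0.7041, -0.1354, -0.0035]
orientation: [0.0, 0.642, 0.767, -0.0]
ft_force: [0.1, -0.0, -0.7]
opening: 0.0528
```

>>> drive_tool --pt "0 0 0 0 0 0" --pt "0 0 0 0 0 0" --pt "0 0 0 0 0 0" --pt "0 0 0 0 0 0" --pt "0 0 0 0 0 0" --pt "0 0 0 0 0 0" --fingers -1 --newtons 40

```text
clock: 96.98
position: [0.7041, -0.1352, -0.0033]
orientation: [0.0, 0.642, 0.767, -0.0]
ft_force: [-0.6, 1.2, 2.7]
opening: 0.0238
```

```bash
python3 - <<'E'
from h import *
p,m=tool();print(robot.read_state()['opening'])
print('hole',T.ray([[268,192.5]],.045),S.ray([[367.8,183.5]],.045))
dz=p[2]+.0026
plan([('lift',p+[0,0,.09],10,0),('ahole',(.5515,.0435,.07+dz),0,0),('down',(.5515,.0435,.0195+dz),0,0)])
E
```

```text
t 96.97 pos [ 0.7041 -0.1352 -0.0033] q [-0.09  0.94  0.36  1.46 -0.4   0.82  0.58]
[[-1.766e-01  9.843e-01  4.000e-04]
 [ 9.843e-01  1.766e-01 -9.000e-04]
 [-1.000e-03  2.000e-04 -1.000e+00]]
0.023796918805726933
hole [[0.54748523 0.15233212 0.045     ]] [[0.54937965 0.14980443 0.045     ]]
t 96.97 pos [ 0.7041 -0.1352 -0.0033] q [-0.09  0.94  0.36  1.46 -0.4   0.82  0.58]
[[-1.766e-01  9.843e-01  4.000e-04]
 [ 9.843e-01  1.766e-01 -9.000e-04]
 [-1.000e-03  2.000e-04 -1.000e+00]]
lift [-0.0, 0.0, -0.09, 0.0, 0.1, 0.2] rows 1.4
ahole [0.203, -0.119, 0.017, 0.0, 0.0, 10.0] rows 3.8
down [0.0, 0.0, 0.051, 0.0, 0.0, 0.0] rows 0.8
```

>>> drive_tool --pt "0 0 -0.03 0 0 0" --pt "0 0 -0.07 0 0 0" --pt "0 0 -0.09 0 0 0" --pt "0 0 -0.09 0 0 0"

```text
clock: 97.48
position: [0.7046, -0.1353, 0.0874]
orientation: [0.001, 0.642, 0.767, 0.0]
ft_force: [0.3, 0.4, -2.4]
opening: 0.0235
```

```bash
python3 - <<'E'
from h import *
plan([('ahole',(.5468,.046,.07),-1.5,0),('down',(.5468,.046,.0192),-1.5,0),('push',(.5510,.206,.0192),-1.5,0)])
E
```

```text
t 97.47 pos [ 0.7046 -0.1353  0.0874] q [-0.12  0.82  0.4   1.44 -0.36  0.95  0.56]
[[-0.1765  0.9843  0.002 ]
 [ 0.9843  0.1765 -0.0013]
 [-0.0016  0.0018 -1.    ]]
ahole [0.206, -0.123, 0.017, 0.1, 0.1, 11.7] rows 3.9
down [0.0, 0.0, 0.051, 0.0, 0.0, 0.0] rows 0.8
push [0.16, 0.0, 0.0, 0.0, 0.0, 0.0] rows 2.6
```

>>> drive_tool --pt "0.05 -0.03 0 0 0 3" --pt "0.1 -0.06 0 0 0 6" --pt "0.15 -0.09 0.005 0 0 9" --pt "0.206 -0.123 0.01 0 0 11.7" --pt "0.206 -0.123 0.017 0 0 11.7" --pt "0.206 -0.123 0.017 0 0 11.7" --pt "0.206 -0.123 0.017 0 0 11.7"

```text
clock: 98.35
position: [0.5472, 0.0441, 0.069]
orientation: [0.001, 0.717, 0.697, -0.001]
ft_force: [0.2, -1.1, -0.5]
opening: 0.0236
```

>>> drive_tool --pt "0 0 0 0 0 0" --pt "0 0 0.012 0 0 0" --pt "0 0 0.022 0 0 0" --pt "0 0 0.03 0 0 0" --pt "0 0 0.036 0 0 0" --pt "0 0 0.038 0 0 0" --pt "0 0 0.038 0 0 0"

```text
clock: 99.22
position: [0.5465, 0.0458, 0.0312]
orientation: [0.0, 0.717, 0.698, -0.0]
ft_force: [0.1, -0.9, -1.6]
opening: 0.0236
```

>>> drive_tool --pt "0 0 0.004 0 0 0" --pt "0 0 0.008 0 0 0" --pt "0 0 0.012 0 0 0" --pt "0 0 0.012 0 0 0"

```text
clock: 99.72
position: [0.5461, 0.0457, 0.0188]
orientation: [0.0, 0.717, 0.698, -0.001]
ft_force: [0.3, -0.1, -0.9]
opening: 0.0239
```

>>> drive_tool --pt "0.006 0 0 0 0 0" --pt "0.012 0 0 0 0 0" --pt "0.02 0 0 0 0 0" --pt "0.03 0 0 0 0 0" --pt "0.04 0 0 0 0 0" --pt "0.05 0 0 0 0 0" --pt "0.06 0 0 0 0 0" --pt "0.07 0 0 0 0 0"

```text
clock: 100.72
position: [0.5484, 0.1165, 0.0192]
orientation: [0.0, 0.717, 0.698, -0.0]
ft_force: [0.8, -3.7, 0.4]
opening: 0.0237
```

>>> drive_tool --pt "0.01 0 0 0 0 0" --pt "0.02 0 0 0 0 0" --pt "0.03 0 0 0 0 0" --pt "0.04 0 0 0 0 0" --pt "0.05 0 0 0 0 0" --pt "0.06 0 0 0 0 0" --pt "0.07 0 0 0 0 0" --pt "0.074 0 0 0 0 0"

```text
clock: 101.72
position: [0.5497, 0.1911, 0.0189]
orientation: [-0.0, 0.716, 0.698, -0.001]
ft_force: [-0.3, -2.7, -0.6]
opening: 0.0237
```

>>> drive_tool --pt "0.003 0 0 0 0 0" --pt "0.006 0 0 0 0 0" --pt "0.009 0 0 0 0 0" --pt "0.011 0 0 0 0 0" --pt "0.011 0 0 0 0 0"

```text
clock: 102.35
position: [0.5503, 0.2012, 0.019]
orientation: [0.0, 0.716, 0.698, -0.0]
ft_force: [-0.5, -1.6, -1.5]
opening: 0.0238
```

>>> drive_tool --pt "0.002 0 0 0 0 0" --pt "0.004 0 0 0 0 0" --pt "0.004 0 0 0 0 0"

```text
clock: 102.72
position: [0.5504, 0.2021, 0.0189]
orientation: [0.001, 0.717, 0.697, -0.002]
ft_force: [-2.0, -7.7, 1.1]
opening: 0.0235
```

>>> drive_tool --pt "0.002 0 0 0 0 0" --pt "0.004 0 0 0 0 0" --pt "0.004 0 0 0 0 0"

```text
clock: 103.1
position: [0.5503, 0.2023, 0.0187]
orientation: [0.002, 0.718, 0.696, -0.004]
ft_force: [-1.6, -14.5, 2.5]
opening: 0.0237
```

>>> drive_tool --pt "-0.005 0 0 0 0 0" --pt "-0.01 0 0 0 0 0" --pt "-0.015 0 0 0 0 0" --pt "-0.015 0 0 0 0 0" --pt "-0.015 0 -0.03 0 0 0" --pt "-0.015 0 -0.065 0 0 0" --pt "-0.015 0 -0.075 0 0 0" --pt "-0.015 0 -0.075 0 0 0"

```text
clock: 104.1
position: [0.5505, 0.1944, 0.0941]
orientation: [0.0, 0.716, 0.698, 0.0]
ft_force: [0.5, 0.6, -1.3]
opening: 0.0236
```

```bash
python3 - <<'E'
from h import *
plan([('aboard',(.7050,-.1347,.075),10,0),('down',(.7050,-.1347,.001),10,0)])
E
```

```text
t 104.1 pos [0.5505 0.1944 0.0941] q [-0.77  0.63  0.49  1.83 -0.4   0.78 -0.1 ]
[[ 2.630e-02  9.997e-01  5.000e-04]
 [ 9.997e-01 -2.630e-02 -2.000e-04]
 [-2.000e-04  5.000e-04 -1.000e+00]]
aboard [-0.325, 0.163, 0.019, 0.0, 0.0, -11.5] rows 5.8
down [0.0, 0.0, 0.074, 0.0, 0.0, 0.0] rows 1.2
```

>>> drive_tool --pt "-0.055 0.027 0 0 0 -2" --pt "-0.11 0.055 0 0 0 -4" --pt "-0.165 0.082 0 0 0 -6" --pt "-0.22 0.11 0 0 0 -8" --pt "-0.275 0.138 0.005 0 0 -10" --pt "-0.325 0.163 0.01 0 0 -11.5" --pt "-0.325 0.163 0.019 0 0 -11.5" --pt "-0.325 0.163 0.019 0 0 -11.5"

```text
clock: 105.1
position: [0.7029, -0.1342, 0.0725]
orientation: [-0.002, 0.643, 0.766, -0.001]
ft_force: [-0.2, 1.0, -1.2]
opening: 0.0236
```

>>> drive_tool --pt "0 0 0 0 0 0" --pt "0 0 0.02 0 0 0" --pt "0 0 0.04 0 0 0" --pt "0 0 0.055 0 0 0" --pt "0 0 0.065 0 0 0" --pt "0 0 0.07 0 0 0" --pt "0 0 0.073 0 0 0" --pt "0 0 0.073 0 0 0"

```text
clock: 106.1
position: [0.7049, -0.1356, 0.0026]
orientation: [0.0, 0.643, 0.766, -0.0]
ft_force: [0.3, -0.1, -0.7]
opening: 0.0237
```

```bash
python3 - <<'E'
from h import *
plan([('down',(.7048,-.1347,-.0033),10,0)])
E
```

```text
t 106.1 pos [ 0.7049 -0.1356  0.0026] q [-0.1   0.93  0.38  1.46 -0.41  0.83  0.59]
[[-1.730e-01  9.849e-01  3.000e-04]
 [ 9.849e-01  1.730e-01 -1.100e-03]
 [-1.100e-03  2.000e-04 -1.000e+00]]
down [0.001, 0.0, 0.006, 0.0, 0.1, -0.0] rows 0.1
```

>>> drive_tool --pt "0 0 0.003 0 0 0" --pt "0 0 0.005 0 0 0" --pt "0 0 0.006 0 0 0" --pt "0 0 0.006 0 0 0"

```text
clock: 106.6
position: [0.7046, -0.1355, -0.0033]
orientation: [0.0, 0.643, 0.766, -0.0]
ft_force: [-1.3, 1.0, 2.3]
opening: 0.0238
```

>>> drive_tool --pt "0 0 0 0 0 0" --pt "0 0 0 0 0 0" --pt "0 0 0 0 0 0" --pt "0 0 0 0 0 0" --pt "0 0 -0.03 0 0 0" --pt "0 0 -0.08 0 0 0" --pt "0 0 -0.14 0 0 0" --pt "0 0 -0.14 0 0 0" --fingers 0.2

```text
clock: 107.6
position: [0.7083, -0.1367, 0.1424]
orientation: [0.005, 0.643, 0.766, 0.002]
ft_force: [0.2, -0.1, 0.1]
opening: 0.0533
```

>>> drive_tool --pt "0.06 -0.05 0 0 0 0" --pt "0.12 -0.1 0 0 0 0" --pt "0.16 -0.15 0 0 0 0" --pt "0.16 -0.2 0 0 0 0" --pt "0.16 -0.2 0 0 0 0" --pt "0.16 -0.2 0 0 0 0"

```text
clock: 108.35
position: [0.48, -0.0123, 0.1363]
orientation: [0.0, 0.643, 0.766, -0.0]
ft_force: [1.2, -0.6, 0.4]
opening: 0.0532
```

```bash
python3 - <<'E'
from h import *
tool();b=robot.capture('top');a=robot.capture('scene');cv2.imwrite('pics/t16.png',b);cv2.imwrite('pics/s16.png',a)
tiles(b,a)
def crop(im,x,y,w,h,k):return cv2.resize(im[y:y+h,x:x+w],(int(w*k),int(h*k)),interpolation=2)
cv=np.zeros((590,800,3),np.uint8)
cv[:290,:480]=crop(a,350,105,160,97,3)[:290];cv[:280,490:800]=crop(b,300,120,103,93,3)[:280,:310-0][:, :310] if False else cv2.resize(b[120:204,300:403],(310,280),interpolation=2)
cv[300:590,:464]=crop(a,230,220,160,100,2.9)
cv[300:590,490:800]=cv2.resize(b[140:250,170:288],(310,290),interpolation=2)
cv2.imwrite('pics/m16.png',cv)
E
```

```text
t 108.35 pos [ 0.48   -0.0123  0.1363] q [-0.46  0.39  0.49  2.07 -0.27  0.74  0.36]
[[-1.732e-01  9.849e-01  2.000e-04]
 [ 9.849e-01  1.732e-01 -8.000e-04]
 [-8.000e-04  1.000e-04 -1.000e+00]]
top [ 14. 388.] xy -67.6 914.8 size 67 83 yaw(long from y) -88.9
top [  7. 361.] xy -1.0 935.1 size 42 89 yaw(long from y) -78.4
top [461. 226.] xy 458.9 -477.5 size 51 75 yaw(long from y) 5.7
top [413. 157.] xy 682.2 -318.1 size 69 70 yaw(long from y) -43.9
top [362.  53.] xy 1041.1 -134.2 size 61 94 yaw(long from y) -87.7
scene [229. 288.] xy 685.8 -323.9 size 63 71 yaw(long from y) 26.2
scene [137. 250.] xy 454.2 -475.8 size 50 74 yaw(long from y) 3.9
scene [630. 165.] xy 857.3 880.3 size 42 79 yaw(long from y) 87.1
```

View pics/m16.png

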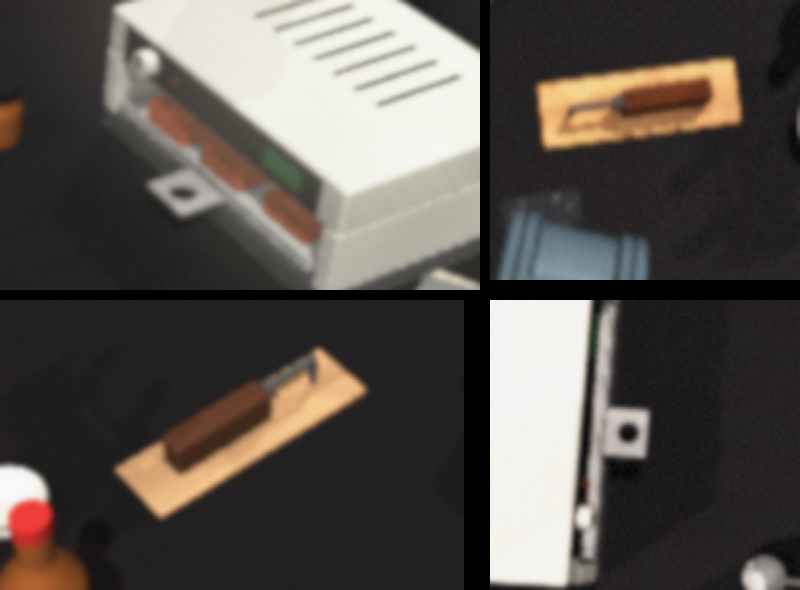

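The tray is home: the hole is back at top pixel (222.5,190.4), against (222.5,190) at the start. The three tiles are inside, the hook lies on its board, and the rejected tile is in the crate. Handing in.

```bash
python3 - <<'E'
from h import *
a,b=cv2.imread('pics/top0.png').astype(int),cv2.imread('pics/t16.png').astype(int)
for n,(x,y,r) in dict(bowl=(429,277,20),dish=(413,157,13),cup=(291,111,13),jar=(243,262,10),spoon=(292,247,28),red=(376,263,16)).items():
    print(n,np.abs(a-b)[y-r:y+r,x-r:x+r].mean().round(1))
print(robot.finish_job())
E
```

```text
bowl 5.8
dish 7.9
cup 1.7
jar 2.3
spoon 35.9
red 1.7
the job is handed in; nothing more can be done
None
```

The job is done and handed in at about 108 s of the 210 s allowed. `finish_job` gives no verdict, so this rests on my own last checks.

- **Tray:** I drew it out to the stop with the hook, where the force rose to about 16 N. After loading I pushed it home, where it rose to about 14.5 N with no further movement. In the last picture the finger hole is back at its starting pixel. Setting the tiles down had nudged the open tray 2–3 mm inward before that.
- **Tiles:** All four tiles were there. I looked at each underside in the top camera before deciding. Three had their boss; I turned each one over using a stand-and-regrasp and laid it flat, face down, on the tray. All three are in the last picture, inside the warmer. The fourth had no boss and is lying in the crate; something other than the robot knocked it about 3 cm after I put it there.
- **Hook:** It lies upright on its board.
- **Lunch things and red look-alike:** Comparing the first and last top pictures, the cup, jar and red look-alike did not change. The bowl and dish differ a little. The spoon's area differs a lot (35.9), probably because the arm covers part of it; its bowl end is within about 1–2 pixels of where it was. I did not confirm the spoon further.

**Disagreements along the way:**
- The real fingertips sit about 21 mm short of the reported TCP. My first three tries at gripping the hook closed on or above the handle because of this, once pressing it at about 15 N. The hook stayed put, and I allowed for the offset from then on.
- The top camera read x about 3 mm lower than the arm did, which did not affect any grasp.

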